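Set the timing drive and sort its hardware

TASK

Get the timing drive ready for its new belt: turn the large crank pulley by its rim until its engraved mark faces the pointer beside it and let it stand there, and only after that set the small cam pulley to its own pointer in the same way. Sort the removed hardware lying on the bench: bolts into the square bin, rollers into the round dish, flat links into the oblong bin, however many of each there are. At the end both marks must be at their pointers; leave all other tools and tins where they stand.

Things in the scene. Friction and masses are not known exactly. Their poses are not given: they have to be found in the camera images.
- crank_hub (a point): centre of the large (crank) timing pulley, on its vertical axis, level with the rim's top. A dished aluminium wheel lying flat: outside radius 72 mm, upstanding rim wall 10 mm thick, from 20 to 55 mm above the bench; inside it a flat web 28 mm up and a hub boss of 18 mm radius, 42 mm up. The wall can be pinched from above, one finger inside, one outside. Base plate top 12 mm up
- crank_mark (a point): the large (crank) pulley's engraved mark: middle of the 4 mm wide white-filled line across the top of its rim, 67 mm from the axis, 55 mm above the bench, turning with the pulley; the line runs on down inside the rim and across the web to the hub
- crank_tip (a point): tip of the large (crank) pulley's fixed steel pointer, 75 mm from the axis, 53 mm up; its x axis points outward from the hub, y sideways. Pointer and its 16 mm square post reach out to 104 mm from the axis, 54 mm up: do not grip the rim there. The mark faces the pointer when hub, mark and tip lie in line, mark and tip on the same side
- cam_hub (a point): centre of the small (cam) timing pulley, on its vertical axis, level with the rim's top. A dished aluminium wheel lying flat: outside radius 56 mm, upstanding rim wall 10 mm thick, from 20 to 55 mm above the bench; inside it a flat web 28 mm up and a hub boss of 14 mm radius, 42 mm up. The wall can be pinched from above, one finger inside, one outside. Base plate top 12 mm up
- cam_mark (a point): the small (cam) pulley's engraved mark: middle of the 4 mm wide white-filled line across the top of its rim, 51 mm from the axis, 55 mm above the bench, turning with the pulley; the line runs on down inside the rim and across the web to the hub
- cam_tip (a point): tip of the small (cam) pulley's fixed steel pointer, 59 mm from the axis, 53 mm up; its x axis points outward from the hub, y sideways. Pointer and its 16 mm square post reach out to 88 mm from the axis, 54 mm up: do not grip the rim there. The mark faces the pointer when hub, mark and tip lie in line, mark and tip on the same side
- crank (a joint): angle of the large crank pulley in rad, growing anticlockwise from above; its zero is not at the pointer: the mark faces the pointer at +1.0 (or a whole turn more or less). It turns freely either way with light friction (0.15 N m, about 2.2 N at the rim) and stays where it is left
- cam (a joint): angle of the small cam pulley in rad, growing anticlockwise from above; its zero is not at the pointer: the mark faces the pointer at -1.0 (or a whole turn more or less). It turns freely either way with light friction (0.15 N m, about 2.9 N at the rim) and stays where it is left
- bolt1_c (a point): a steel hex bolt with its nut run on, lying: centre of it, 12 mm up. Overall 68 mm long along its x axis (head end at -32 mm, thread end at +36 mm), head and nut 24 mm across flats, bare 14 mm thick shank between them from x = -21 to +17 mm, which is the place to grip (x = -2 mm). 0.11 kg. May be absent
- bolt2_c (a point): a steel hex bolt with its nut run on, lying: centre of it, 12 mm up. Overall 68 mm long along its x axis (head end at -32 mm, thread end at +36 mm), head and nut 24 mm across flats, bare 14 mm thick shank between them from x = -21 to +17 mm, which is the place to grip (x = -2 mm). 0.11 kg. May be absent
- bolt3_c (a point): a steel hex bolt with its nut run on, lying: centre of it, 12 mm up. Overall 68 mm long along its x axis (head end at -32 mm, thread end at +36 mm), head and nut 24 mm across flats, bare 14 mm thick shank between them from x = -21 to +17 mm, which is the place to grip (x = -2 mm). 0.11 kg. May be absent
- roller1_c (a point): a steel idler roller, a plain disc 44 mm in diameter and 18 mm high lying flat, dark seal ring and bore on its top: its centre, 9 mm up. 0.14 kg. May be absent
- roller2_c (a point): a steel idler roller, a plain disc 44 mm in diameter and 18 mm high lying flat, dark seal ring and bore on its top: its centre, 9 mm up. 0.14 kg. May be absent
- roller3_c (a point): a steel idler roller, a plain disc 44 mm in diameter and 18 mm high lying flat, dark seal ring and bore on its top: its centre, 9 mm up. 0.14 kg. May be absent
- link1_c (a point): a flat steel tensioner link, 66 mm long along its x axis, 20 mm wide along y, 12 mm thick, with rounded ends and an eye at each end, lying flat: its centre, 6 mm up. 0.10 kg. May be absent
- link2_c (a point): a flat steel tensioner link, 66 mm long along its x axis, 20 mm wide along y, 12 mm thick, with rounded ends and an eye at each end, lying flat: its centre, 6 mm up. 0.10 kg. May be absent
- dish: round steel dish, fixed, 130 mm outside diameter, 122 mm inside, 40 mm high, floor 4 mm up: origin under its centre on the bench
- square: square blue plastic bin, fixed, 112 x 112 mm outside, walls 5 mm, 40 mm high, floor 5 mm up: origin under its centre on the bench, x and y along its sides
- oblong: oblong blue plastic bin, fixed, 150 mm along x, 84 mm along y outside, walls 5 mm, 40 mm high, floor 5 mm up: origin under its centre on the bench
- socket: bystander among the hardware: an upright steel spanner socket, 28 mm diameter, 38 mm high; origin under its centre; stays where it is
- tin: bystander among the hardware: a round closed tin, 50 mm diameter, 45 mm high; origin under its centre; stays where it is
- driver: bystander: screwdriver lying at the right of the hardware
Mind the look-alikes: they are no part of the job. What is shaped like the part that bears roller1_c but green or pink is not meant. What is shaped like the part that bears roller2_c but turquoise is not meant.

How it is judged:
By the outcome, as a careful person would: the job done as asked, in the order asked, and still so for the second after the job is handed in, with the robot touching nothing.
Of bolt1, bolt2, bolt3, roller1, roller2, roller3, link1, link2 only 5 to 7 are there at a start; the rules pass over those that are not, and their reading is None.
At some moment in a run one of bolt1, bolt2, bolt3, roller1, roller2, roller3, link1, link2 may be knocked a few centimetres aside while the robot is not near it.
Once in a run the grip may slacken for a moment while it holds something.
It also fails if it takes over 210 s, if anything falls off the work surface, if the arm or the gripper's body presses on something with over 40 N, if the wrist force passes 120 N, or if a joint passes its speed limit or range.

ROBOT

A 6-joint arm with a two-finger parallel gripper is mounted at the origin on the work surface. World frame = base frame: x ahead of the robot, y to its left, z up, the work surface at z = 0. Lengths are in m, angles in degrees, forces in N, time in s.
With the tool pointing down it reaches from about 0.35 to 0.875 m from the base axis. Payload 4.2 kg.
Tool frame: the origin (TCP) lies at the very end of the fingers, on their centre line; the grasp point (between the pads) lies 19 mm behind it (r.hold_point_z is the distance from the TCP to the grasp point, in m); z points along the fingers, y is the direction in which the jaws open and shut (so a half turn about z gives the same grasp; the last joint's range is limited). The gripper opens to 87 mm and grips with 3 to 60 N. Pads are 19 mm wide; open, the fingers measure 117 mm over their backs; the gripper's body (75 mm by 190 mm) begins 51 mm behind the grasp point.
Start: joints at [80.248, 22.042, 0.453, 0, -68.411, -14.817], TCP at [0.26, 0.568, 0.223] pointing down, gripper open.
Joint ranges: [-179.83, 179.83], [-69.29, 118.12], [-61.27, 80.66], [-181.25, 117.63], [-171.15, -9.14], [-177.46, 177.46]. Speed limits (degrees/s): [159.86, 159.86, 180, 180, 180, 180].

INTERFACE

Orientations are given as a 3x3 rotation matrix whose columns are the frame's x, y, z axes.
In Python, from station import r, cams, ticket gives the robot as it stands.
- The arm moves only by the tool drive_tool, never from a script. Its argument "deltas" is a list of rows, each an object of numbers: "dx", "dy", "dz": the shift along the tool's x, y, z in m; "wx", "wy", "wz": the turn, a rotation vector about the tool's x, y, z in degrees. A call has 1 to 20 rows; each row is the pose to reach, as a shift and turn from the pose commanded when the call began, along the tool's axes at that moment; what a row does not reach only later rows make up. A row lasts 1/10 s, in which the tool goes at most 50 mm and 8.59 degrees, less where a joint would pass 70% of its speed; a pose out of reach is approached as far as the arm can. A call with a gripper value outside its range is refused whole. "gripper" is the opening, from 0 (shut) to 1 (fully open), set as the call begins (left out, the last holds). The fingers move at their own pace and stop on an object; the grip force is fixed at half the most. Time passes only in rows, so rows that repeat a pose let the fingers close. It gives the time, the measured TCP pose, the force and the opening at its end, in the units of the state.
- r.sense(): the state, without advancing time (a new reading comes with each control period).
- cams.capture(name): name is "scene" or "side" or "wrist"; returns the picture (480x640x3 uint8, red, green, blue); there is no depth.
- cams.camera_model(name): a dict with "intrinsics" (3x3 intrinsics, pixels), "distortion" ([k1, k2, p1, p2, k3] as OpenCV has them; the pictures are not rectified), "extrinsics" (4x4, takes a point from world to camera coordinates); the wrist camera has in their place "T_tool_cam" (4x4, takes a point from camera to tool coordinates, whose origin is the TCP and whose axes are the flange's). Camera axes: x right, y down, z forward; pixel columns grow to the right and rows downward; lengths in m; the calibration is good to about 2 mm. A picture is of the moment at which its call begins: read the wrist's pose just before it. camera_model takes no time and is no camera call.
- ticket.finish_job(): hands the job in, once; it reports no verdict.
The state is a dict: "time_s": time; "joints": joint angles; "joint_velocities": joint speeds; "effort": joint torques, N m; "tcp_pos": TCP position; "ee_rot": TCP orientation; "wrist_force": force on the tool from outside, world axes, zero at the start; "moment": the same for the moment, N m; "gripper_width": opening from 0.0 (shut) to 1.0 (fully open).
Only numpy, scipy, OpenCV 4.12 (cv2) and the standard library are available. Lean on these libraries where they do the work, as an engineer would, in place of code of your own. Each camera call takes 0.05 s, during which the arm holds its last target.

## Working session

There is one attempt and no reset: what is moved stays moved. The work goes in short steps, Python scripts to look and compute and a tool call to move; the robot and the scene stay as the last step left them, time stands still between calls to the robot, and variables do not carry over. Pictures are saved under pics/ and viewed, and the job is handed in when it is done.

Besides the shell and the picture viewer there is one more tool, called in YAML: its name, and indented under it one key for each argument. drive_tool: Moves the arm, as the interface text tells. Its arguments: {"type":"object","properties":{"deltas":{"type":"array","items":{"type":"object","properties":{"dx":{"type":"number"},"dy":{"type":"number"},"dz":{"type":"number"},"wx":{"type":"number"},"wy":{"type":"number"},"wz":{"type":"number"}}}},"gripper":{"type":"number"}},"required":["deltas"]}

```bash
ls; mkdir -p pics
python3 - <<'E'
from station import r,cams
import cv2
s=r.sense();print(s)
for n in ["scene","side","wrist"]:
    cv2.imwrite(f"pics/a_{n}.png",cams.capture(n)[:,:,::-1]);print(n,cams.camera_model(n))
E
```

```text
pics
{'time_s': 0.0, 'joints': array([ 8.02492946e+01,  2.20909320e+01,  3.80201119e-01, -2.90767480e-02,
       -6.84107647e+01, -1.48178560e+01]), 'joint_velocities': array([-0.03141664, -0.15318754,  0.07381435, -0.02061511, -0.03182066,
       -0.07580673]), 'effort': array([-4.83746098e-04, -3.90658808e+01,  1.87399828e+01,  4.21967983e+00,
        1.09997785e-02, -1.94762442e-04]), 'tcp_pos': array([0.25958334, 0.56788554, 0.22146045]), 'ee_rot': array([[ 9.09386561e-01, -4.15951202e-01, -8.24189093e-04],
       [-4.15952010e-01, -9.09384344e-01, -2.00990117e-03],
       [ 8.65161522e-05,  2.17060023e-03, -9.99997641e-01]]), 'wrist_force': array([-0.0321371 ,  0.33572021,  0.17333253]), 'moment': array([ 0.00788106, -0.00382078, -0.01162544]), 'gripper_width': 0.9981908907081978}
scene {'intrinsics': array([[488.71835799,   0.        , 319.04268411],
       [  0.        , 488.71835799, 232.35865502],
       [  0.        ,   0.        ,   1.        ]]), 'distortion': array([-0.03176249,  0.        ,  0.        ,  0.        ,  0.        ]), 'extrinsics': array([[ 0.09683166,  0.9
[... 663 characters left out ...]
11,  1.26349429],
       [ 0.        ,  0.        ,  0.        ,  1.        ]])}
wrist {'intrinsics': array([[336.18128783,   0.        , 318.92934258],
       [  0.        , 336.18128783, 239.44065066],
       [  0.        ,   0.        ,   1.        ]]), 'distortion': array([-0.04104165,  0.        ,  0.        ,  0.        ,  0.        ]), 'T_tool_cam': array([[-1.12319207e-03, -9.60342136e-01, -2.78822021e-01,
         7.63862898e-02],
       [ 9.99998518e-01, -7.14950343e-04, -1.56585002e-03,
         1.04954340e-03],
       [ 1.30440785e-03, -2.78823367e-01,  9.60341517e-01,
        -1.63503444e-01],
       [ 0.00000000e+00,  0.00000000e+00,  0.00000000e+00,
         1.00000000e+00]])}
```

View pics/a_scene.png

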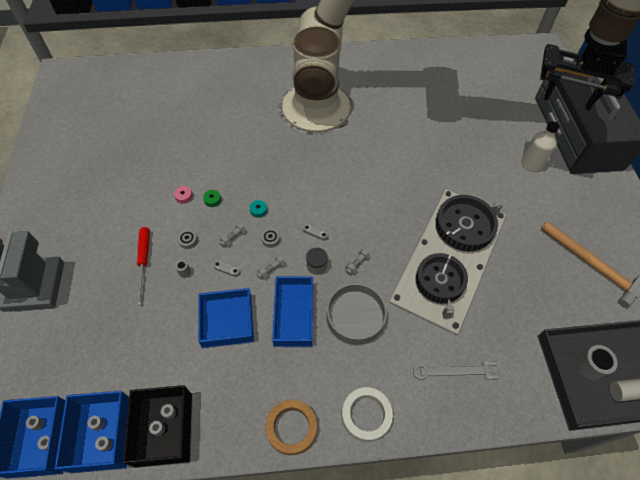

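View pics/a_side.png

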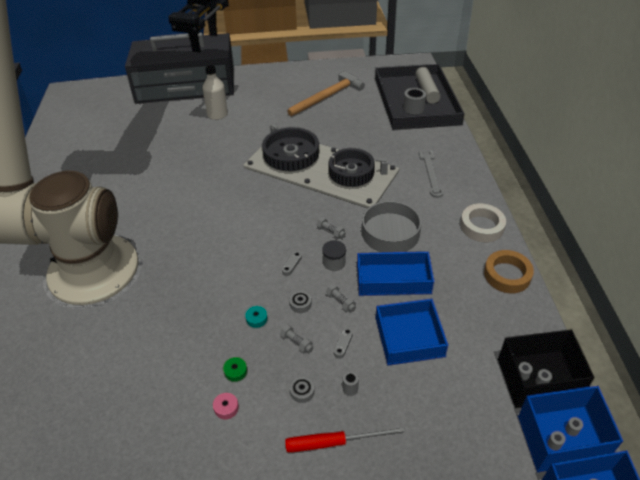

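View pics/a_wrist.png

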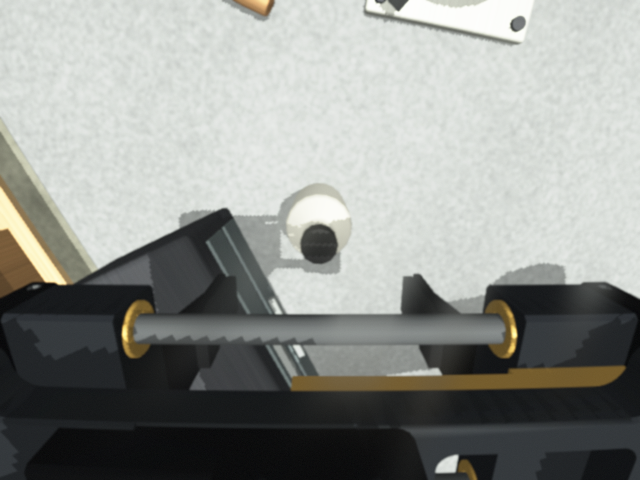

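```bash
cat > h.py <<'E'
import numpy as np,cv2
from station import r,cams
def ray(name,pts,T=None):
    m=cams.camera_model(name)
    p=cv2.undistortPoints(np.array(pts,float).reshape(-1,1,2),m["intrinsics"],np.array(m["distortion"])).reshape(-1,2)
    d=np.c_[p,np.ones(len(p))]
    if name=="wrist": M=T@m["T_tool_cam"]
    else: M=np.linalg.inv(m["extrinsics"])
    return M[:3,3],d@M[:3,:3].T
def onz(name,pts,z,T=None):
    o,d=ray(name,pts,T); t=(z-o[2])/d[:,2]
    return o+d*t[:,None]
def proj(name,P,T=None):
    m=cams.camera_model(name)
    M=np.linalg.inv(T@m["T_tool_cam"]) if name=="wrist" else m["extrinsics"]
    return cv2.projectPoints(np.array(P,float).reshape(-1,1,3),cv2.Rodrigues(M[:3,:3])[0],M[:3,3],m["intrinsics"],np.array(m["distortion"]))[0].reshape(-1,2)
def pose():
    s=r.sense();T=np.eye(4);T[:3,:3]=s["ee_rot"];T[:3,3]=s["tcp_pos"];return T
def crop(img,x0,y0,x1,y1,k,fn):
    cv2.imwrite(fn,cv2.resize(img[y0:y1,x0:x1],None,fx=k,fy=k,interpolation=cv2.INTER_CUBIC))
def delta(xyz,yaw=None,T=None):
    """tool-frame shift to world point; yaw of tool x axis (deg) -> wz"""
    T=pose() if T is None else T
    print("d",np.round(T[:3,:3].T@(np.array(xyz)-T[:3,3]),4),"yaw now",round(np.degrees(np.arctan2(T[1,0],T[0,0])),2))
    if yaw is not None:
        w=-(yaw-np.degrees(np.arctan2(T[1,0],T[0,0])));w=(w+90)%180-90;print("wz(mod180)",round(w,2))
E
python3 - <<'E'
from h import *
a=cv2.imread("pics/a_scene.png")
crop(a,160,180,400,350,3.3,"pics/b1.png"); crop(a,380,180,520,340,3.7,"pics/b2.png")
b=cv2.imread("pics/a_side.png"); crop(b,240,110,410,210,4.5,"pics/b3.png")
for n,p,z in [("bolt",(232,236),.012),("bolt",(270,268),.012),("bolt",(357,262),.012),("roller",(188,240),.018),("roller",(270,238),.018),("link",(227,268),.012),("link",(315,232),.012),("socket",(182,266),.038),("tin",(316,257),.045),("crank",(467,222),.042),("cam",(441,278),.042),("dish",(357,314),.02),("square",(226,317),.02),("obl",(294,311),.02)]:
    print(n,onz("scene",[p],z)[0].round(3))
E
```

```text
bolt [ 0.433 -0.245  0.012]
bolt [ 0.528 -0.157  0.012]
bolt [0.53  0.046 0.012]
roller [ 0.438 -0.348  0.018]
roller [ 0.45  -0.153  0.018]
link [ 0.519 -0.257  0.012]
link [ 0.439 -0.044  0.012]
socket [ 0.519 -0.354  0.038]
tin [ 0.527 -0.05   0.045]
crank [0.462 0.321 0.042]
cam [0.604 0.224 0.042]
dish [0.663 0.027 0.02 ]
square [ 0.644 -0.257  0.02 ]
obl [ 0.643 -0.109  0.02 ]
```

View pics/b1.png

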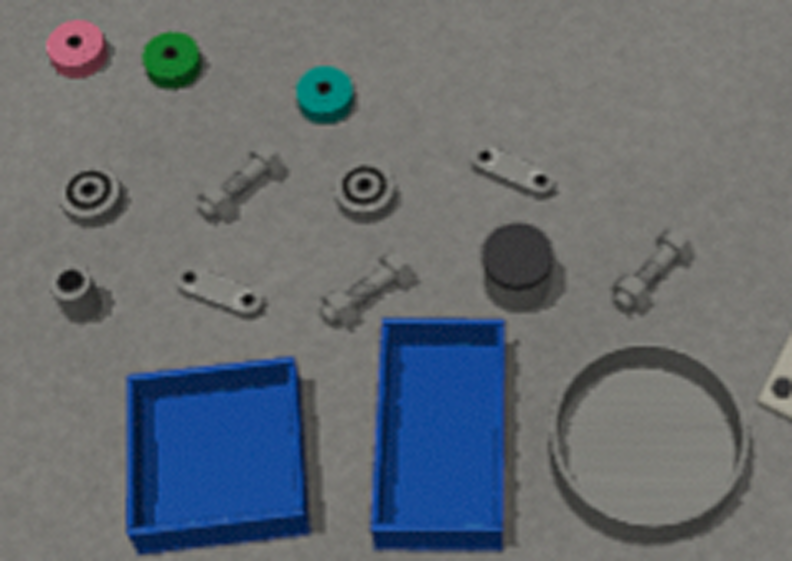

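View pics/b2.png

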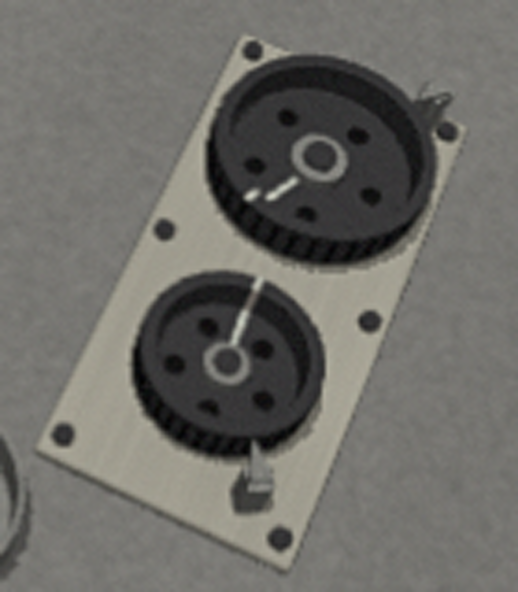

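View pics/b3.png

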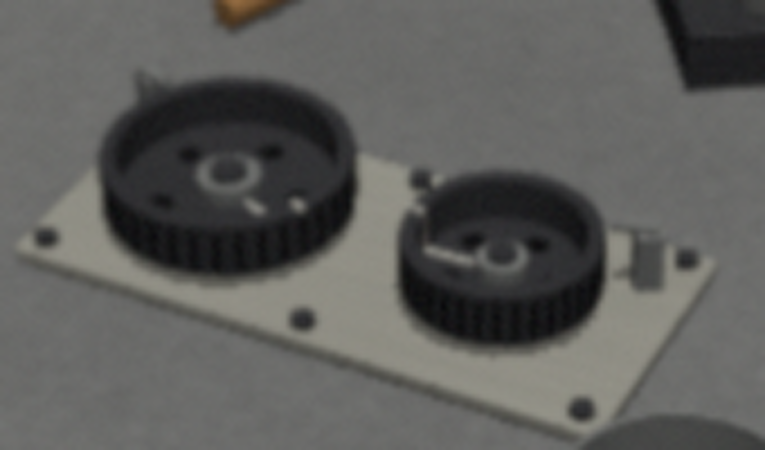

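drive_tool:
  deltas:
    - {"dx": 0,"dy": 0,"dz": -0.04}
    - {"dx": 0.196,"dy": 0.141,"dz": -0.08}
    - {"dx": 0.196,"dy": 0.141,"dz": -0.08}
    - {"dx": 0.196,"dy": 0.141,"dz": -0.08}
    - {"dx": 0.196,"dy": 0.141,"dz": -0.08}
    - {"dx": 0.196,"dy": 0.141,"dz": -0.08}
    - {"dx": 0.196,"dy": 0.141,"dz": -0.08}
    - {"dx": 0.196,"dy": 0.141,"dz": -0.08}
    - {"dx": 0.196,"dy": 0.141,"dz": -0.08}
    - {"dx": 0.196,"dy": 0.141,"dz": -0.08}

```text
schema error: expected keys dx, dy, dz, wx, wy, wz
```

Run:
```python
from h import *
T=pose();np.save("T1.npy",T);print(T[:3,3])
im=cams.capture("wrist");cv2.imwrite("pics/c_wrist.png",im[:,:,::-1])
```

```text
[0.25965844 0.56801166 0.22170031]
```

View pics/c_wrist.png

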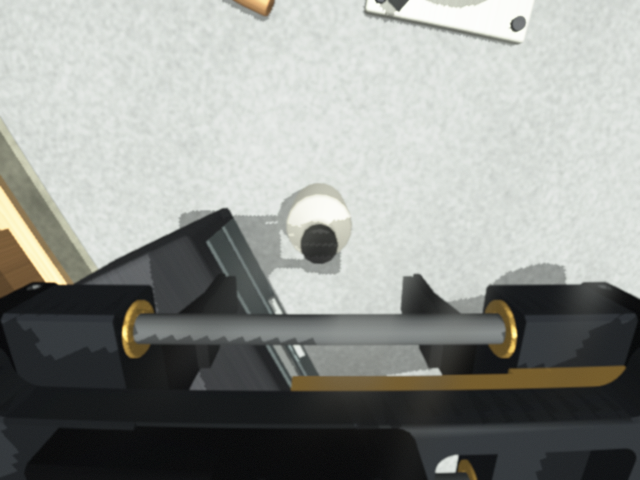

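All six keys are needed.

drive_tool:
  deltas:
    - {"dx": 0,"dy": 0,"dz": -0.04,"wx": 0,"wy": 0,"wz": 0}
    - {"dx": 0.196,"dy": 0.141,"dz": -0.08,"wx": 0,"wy": 0,"wz": 0}
    - {"dx": 0.196,"dy": 0.141,"dz": -0.08,"wx": 0,"wy": 0,"wz": 0}
    - {"dx": 0.196,"dy": 0.141,"dz": -0.08,"wx": 0,"wy": 0,"wz": 0}
    - {"dx": 0.196,"dy": 0.141,"dz": -0.08,"wx": 0,"wy": 0,"wz": 0}
    - {"dx": 0.196,"dy": 0.141,"dz": -0.08,"wx": 0,"wy": 0,"wz": 0}
    - {"dx": 0.196,"dy": 0.141,"dz": -0.08,"wx": 0,"wy": 0,"wz": 0}
    - {"dx": 0.196,"dy": 0.141,"dz": -0.08,"wx": 0,"wy": 0,"wz": 0}
    - {"dx": 0.196,"dy": 0.141,"dz": -0.08,"wx": 0,"wy": 0,"wz": 0}
    - {"dx": 0.196,"dy": 0.141,"dz": -0.08,"wx": 0,"wy": 0,"wz": 0}

```text
time_s: 1.2
tcp_pos: [0.3789, 0.3595, 0.3019]
ee_rot: [[0.91, -0.414, -0.001], [-0.414, -0.91, -0.001], [-0.0, 0.001, -1.0]]
wrist_force: [0.2, 0.3, -0.1]
gripper_width: 1.004
```

Run:
```python
from h import *
T=pose();np.save("T1.npy",T);print(T[:3,3])
im=cams.capture("wrist");cv2.imwrite("pics/d_wrist.png",im[:,:,::-1])
```

```text
[0.37889249 0.35953675 0.30193385]
```

View pics/d_wrist.png

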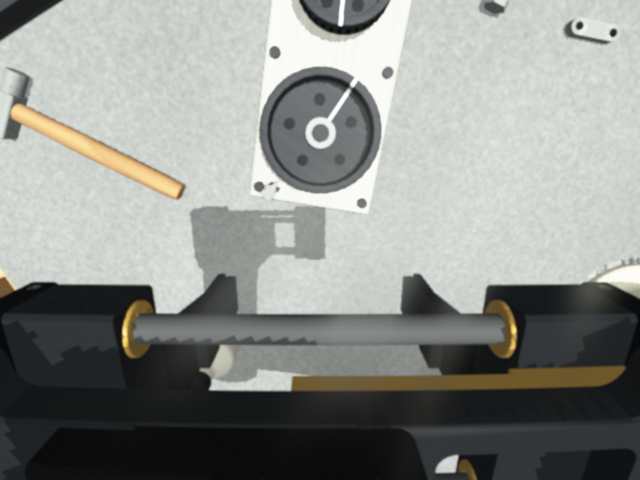

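Run:
```python
from h import *
T=np.load("T1.npy");im=cv2.imread("pics/d_wrist.png")
crop(im,230,50,410,220,4.4,"pics/d2.png")
hub=onz("wrist",[(320,132)],.042,T)[0];print("hub",hub)
mk=onz("wrist",[(355,83)],.055,T)[0];tp=onz("wrist",[(272,184)],.053,T)[0]
for q in(mk,tp):
    v=q-hub;print(q.round(4),np.hypot(*v[:2]).round(4),np.degrees(np.arctan2(v[1],v[0])))
```

```text
hub [0.45827652 0.32111184 0.042     ]
[0.4901 0.2632 0.055 ] 0.066 -61.22783395385209
[0.4271 0.3998 0.053 ] 0.0847 111.64042430637832
```

View pics/d2.png

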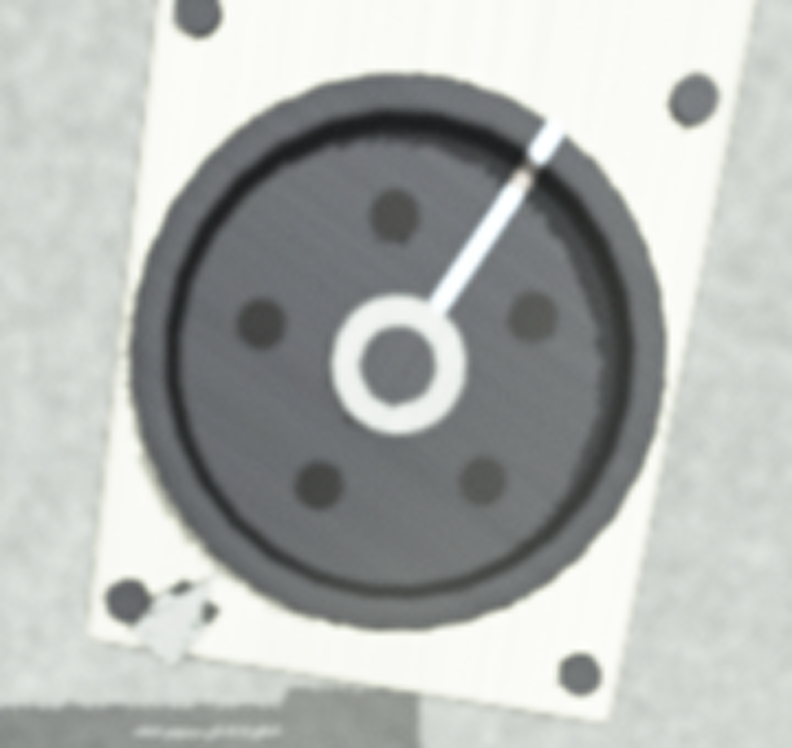

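Run:
```python
from h import *
T=np.load("T1.npy")
print(onz("wrist",[(320.6,129.9)],.055,T)[0],onz("wrist",[(320.7,132.7)],.042,T)[0])
L=onz("wrist",[(260,130),(381,130),(320.6,66.5),(320.6,193)],.055,T);print(np.hypot(*(L[0]-L[1])[:2])/2,np.hypot(*(L[2]-L[3])[:2])/2)
hub=onz("wrist",[(320.6,129.9)],.055,T)[0]
for q,z in(((353.9,82.5),.055),((278.2,181.1),.053)):
    v=onz("wrist",[q],z,T)[0]-hub;print(np.hypot(*v[:2]).round(4),np.degrees(np.arctan2(v[1],v[0])))
# scene: boss px
print(onz("scene",[(380+320/3.7,180+157/3.7)],.042),onz("side",[(240+228/4.5,110+172/4.5)],.042))
```

```text
[0.45981369 0.31968236 0.055     ] [0.45718844 0.32068048 0.042     ]
0.07063851843206646 0.07098554032957458
0.0637 -60.634276697375334
0.0788 114.57051216721072
[[0.46319696 0.31903515 0.042     ]] [[0.45779842 0.31401397 0.042     ]]
```

drive_tool:
  deltas:
    - {"dx": 0.02,"dy": 0.013,"dz": 0,"wx": 0,"wy": 0,"wz": 8.3}
    - {"dx": 0.04,"dy": 0.026,"dz": 0,"wx": 0,"wy": 0,"wz": 16.6}
    - {"dx": 0.06,"dy": 0.04,"dz": 0.02,"wx": 0,"wy": 0,"wz": 24.9}
    - {"dx": 0.08,"dy": 0.05,"dz": 0.04,"wx": 0,"wy": 0,"wz": 33.2}
    - {"dx": 0.1,"dy": 0.06,"dz": 0.06,"wx": 0,"wy": 0,"wz": 41.5}
    - {"dx": 0.106,"dy": 0.0676,"dz": 0.08,"wx": 0,"wy": 0,"wz": 49.8}
    - {"dx": 0.106,"dy": 0.0676,"dz": 0.1,"wx": 0,"wy": 0,"wz": 58.1}
    - {"dx": 0.106,"dy": 0.0676,"dz": 0.12,"wx": 0,"wy": 0,"wz": 66.4}
    - {"dx": 0.106,"dy": 0.0676,"dz": 0.14,"wx": 0,"wy": 0,"wz": 74.7}
    - {"dx": 0.106,"dy": 0.0676,"dz": 0.152,"wx": 0,"wy": 0,"wz": 83}
    - {"dx": 0.106,"dy": 0.0676,"dz": 0.152,"wx": 0,"wy": 0,"wz": 91.3}
    - {"dx": 0.106,"dy": 0.0676,"dz": 0.152,"wx": 0,"wy": 0,"wz": 99.6}
    - {"dx": 0.106,"dy": 0.0676,"dz": 0.152,"wx": 0,"wy": 0,"wz": 107.9}
    - {"dx": 0.106,"dy": 0.0676,"dz": 0.152,"wx": 0,"wy": 0,"wz": 116.2}
    - {"dx": 0.106,"dy": 0.0676,"dz": 0.152,"wx": 0,"wy": 0,"wz": 124.5}
    - {"dx": 0.106,"dy": 0.0676,"dz": 0.152,"wx": 0,"wy": 0,"wz": 132.8}
    - {"dx": 0.106,"dy": 0.0676,"dz": 0.152,"wx": 0,"wy": 0,"wz": 141.1}
    - {"dx": 0.106,"dy": 0.0676,"dz": 0.152,"wx": 0,"wy": 0,"wz": 149.4}
    - {"dx": 0.106,"dy": 0.0676,"dz": 0.152,"wx": 0,"wy": 0,"wz": 157.7}
    - {"dx": 0.106,"dy": 0.0676,"dz": 0.152,"wx": 0,"wy": 0,"wz": 165.5}
  gripper: 0.5

```text
time_s: 3.25
tcp_pos: [0.4475, 0.254, 0.1501]
ee_rot: [[-0.984, 0.179, -0.0], [0.179, 0.984, -0.001], [0.0, -0.001, -1.0]]
wrist_force: [-0.5, -0.2, 0.2]
gripper_width: 0.502
```

Run:
```python
from h import *
s=r.sense();T=pose();np.save("T2.npy",T);print(T[:3,3],s["joints"].round(1),s["time_s"])
im=cams.capture("wrist");cv2.imwrite("pics/e_wrist.png",im[:,:,::-1])
```

```text
[0.44747745 0.2540402  0.15014417] [  47.7   15.3  -20.9    0.   -53.9 -148. ] 3.25
```

View pics/e_wrist.png

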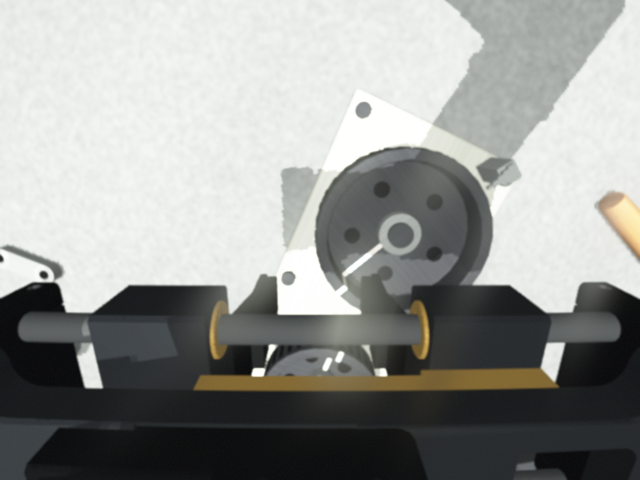

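Run:
```python
from h import *
T=np.load("T2.npy");im=cv2.imread("pics/e_wrist.png")
crop(im,300,130,530,300,3.4,"pics/e2.png")
print(onz("wrist",[(400.5,235.5)],.042,T)[0])
```

```text
[0.4583392  0.32095662 0.042     ]
```

View pics/e2.png

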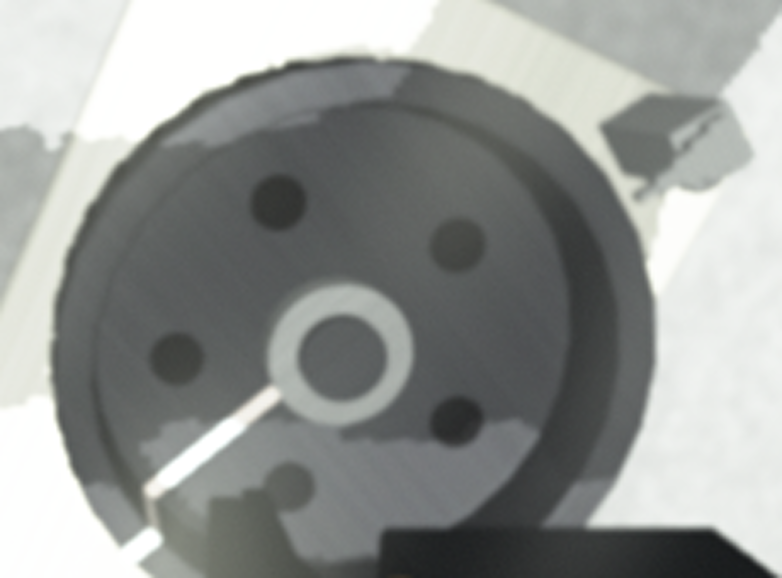

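Run:
```python
from h import *
T=np.load("T2.npy")
hub=onz("wrist",[(400.3,233.8)],.042,T)[0];print(hub)
L=onz("wrist",[(300+53/3.4,130+340/3.4),(300+656/3.4,130+340/3.4)],.055,T);print((L[0]+L[1])/2,np.hypot(*(L[0]-L[1])[:2])/2)
for q,z in(((300+140/3.4,130+548/3.4),.055),((488.,187.6),.053)):
    v=onz("wrist",[q],z,T)[0]-hub;print(np.hypot(*v[:2]).round(4),np.degrees(np.arctan2(v[1],v[0])))
a=np.radians(-100);print(hub[:2]+.067*np.array([np.cos(a),np.sin(a)]))
```

```text
[0.45683423 0.32095894 0.042     ]
[0.45030446 0.32246132 0.055     ] 0.07127566264378422
0.0679 -57.31762660132827
0.0756 111.97596671563888
[0.4451998  0.25497682]
```

drive_tool:
  deltas:
    - {"dx": 0.0015,"dy": 0,"dz": 0.03,"wx": 0,"wy": 0,"wz": 0}
    - {"dx": 0.0015,"dy": 0,"dz": 0.06,"wx": 0,"wy": 0,"wz": 0}
    - {"dx": 0.0015,"dy": 0,"dz": 0.085,"wx": 0,"wy": 0,"wz": 0}
    - {"dx": 0.0015,"dy": 0,"dz": 0.105,"wx": 0,"wy": 0,"wz": 0}
    - {"dx": 0.0015,"dy": 0,"dz": 0.115,"wx": 0,"wy": 0,"wz": 0}
    - {"dx": 0.0015,"dy": 0,"dz": 0.116,"wx": 0,"wy": 0,"wz": 0}
    - {"dx": 0.0015,"dy": 0,"dz": 0.116,"wx": 0,"wy": 0,"wz": 0}

```text
time_s: 4.0
tcp_pos: [0.4466, 0.254, 0.0349]
ee_rot: [[-0.985, 0.173, 0.001], [0.173, 0.985, 0.0], [-0.001, 0.0, -1.0]]
wrist_force: [-0.1, 0.0, 0.2]
gripper_width: 0.498
```

drive_tool:
  deltas:
    - {"dx": 0,"dy": 0,"dz": 0,"wx": 0,"wy": 0,"wz": 0}
    - {"dx": 0,"dy": 0,"dz": 0,"wx": 0,"wy": 0,"wz": 0}
    - {"dx": 0,"dy": 0,"dz": 0,"wx": 0,"wy": 0,"wz": 0}
    - {"dx": 0,"dy": 0,"dz": 0,"wx": 0,"wy": 0,"wz": 0}
    - {"dx": 0,"dy": 0,"dz": 0,"wx": 0,"wy": 0,"wz": 0}
    - {"dx": 0,"dy": 0,"dz": 0,"wx": 0,"wy": 0,"wz": 0}
  gripper: 0.0

```text
time_s: 4.6
tcp_pos: [0.4471, 0.256, 0.0351]
ee_rot: [[-0.985, 0.173, 0.003], [0.173, 0.985, 0.004], [-0.002, 0.005, -1.0]]
wrist_force: [-2.7, 6.5, -2.2]
gripper_width: 0.133
```

```bash
cat >> h.py <<'E'
def arc(hub,deg,n,T=None):
    """rows turning the pinched rim by deg (+ anticlockwise) about hub"""
    T=pose() if T is None else T
    for i in range(1,n+1):
        a=np.radians(deg*i/n);R=np.array([[np.cos(a),-np.sin(a)],[np.sin(a),np.cos(a)]])
        p=T[:3,3].copy();p[:2]=np.array(hub)+R@(T[:2,3]-np.array(hub))
        d=T[:3,:3].T@(p-T[:3,3]);print('{"dx": %.4f, "dy": %.4f, "dz": 0, "wx": 0, "wy": 0, "wz": %.1f},'%(d[0],d[1],-deg*i/n),end=" ")
    print()
E
python3 - <<'E'
from h import *
s=r.sense();print(s)
arc((.458,.3205),160,20)
E
```

```text
{'time_s': 4.6, 'joints': array([ 4.78319101e+01,  2.41675551e+01, -2.82658301e+01, -7.57461617e-02,
       -3.72609418e+01, -1.47718013e+02]), 'joint_velocities': array([ 0.1500578 , -0.06296   ,  0.02744658,  0.14057324, -0.29780535,
        0.0493729 ]), 'effort': array([ -4.43815291, -34.62951064,  10.51500499,   3.28027882,
        -0.91900779,  -0.42894322]), 'tcp_pos': array([0.44713607, 0.25599746, 0.03506369]), 'ee_rot': array([[-0.98496693,  0.17271714,  0.00298844],
       [ 0.17272939,  0.98495908,  0.0044918 ],
       [-0.00216768,  0.00494047, -0.99998545]]), 'wrist_force': array([-2.74896031,  6.47657644, -2.17869412]), 'moment': array([2.04427475, 0.75727901, 0.402146  ]), 'gripper_width': 0.1331102769803312}
{"dx": -0.0091, "dy": 0.0007, "dz": 0, "wx": 0, "wy": 0, "wz": -8.0}, {"dx": -0.0180, "dy": 0.0027, "dz": 0, "wx": 0, "wy": 0, "wz": -16.0}, {"dx": -0.0266, "dy": 0.0058, "dz": 0, "wx": 0, "wy": 0, "wz": -24.0}, {"dx": -0.0346, "dy": 0.0102, "dz": 0, "wx": 0, "wy": 0, "wz": -32.0}, {"dx": -0.0419, "dy": 0.0156, "dz": 0, "wx": 0, "wy": 0, "wz": -40.0}, {"dx": -0.0
[... 361 characters left out ...]
dy": 0.0636, "dz": 0, "wx": 0, "wy": 0, "wz": -88.0}, {"dx": -0.0646, "dy": 0.0727, "dz": 0, "wx": 0, "wy": 0, "wz": -96.0}, {"dx": -0.0629, "dy": 0.0817, "dz": 0, "wx": 0, "wy": 0, "wz": -104.0}, {"dx": -0.0600, "dy": 0.0903, "dz": 0, "wx": 0, "wy": 0, "wz": -112.0}, {"dx": -0.0560, "dy": 0.0985, "dz": 0, "wx": 0, "wy": 0, "wz": -120.0}, {"dx": -0.0508, "dy": 0.1060, "dz": 0, "wx": 0, "wy": 0, "wz": -128.0}, {"dx": -0.0447, "dy": 0.1128, "dz": 0, "wx": 0, "wy": 0, "wz": -136.0}, {"dx": -0.0376, "dy": 0.1186, "dz": 0, "wx": 0, "wy": 0, "wz": -144.0}, {"dx": -0.0299, "dy": 0.1234, "dz": 0, "wx": 0, "wy": 0, "wz": -152.0}, {"dx": -0.0215, "dy": 0.1270, "dz": 0, "wx": 0, "wy": 0, "wz": -160.0},
```

```bash
cat >> h.py <<'E'
def arc2(hub,R,start,yaw,th0,steps):
    y=np.radians(yaw);X=np.array([np.cos(y),np.sin(y)]);Y=np.array([np.sin(y),-np.cos(y)])
    for s in steps:
        a=np.radians(th0+s);p=np.array(hub)+R*np.array([np.cos(a),np.sin(a)])-np.array(start)
        print('{"dx": %.4f, "dy": %.4f, "dz": 0, "wx": 0, "wy": 0, "wz": %.1f},'%(X@p,Y@p,-s),end=" ")
    print()
E
python3 - <<'E'
from h import *
arc2((.4585,.3215),.067,(.446,.254),170,-100,[2,6]+[6+8*i for i in range(1,17)]+[139,140])
E
```

```text
{"dx": -0.0029, "dy": 0.0017, "dz": 0, "wx": 0, "wy": 0, "wz": -2.0}, {"dx": -0.0076, "dy": 0.0020, "dz": 0, "wx": 0, "wy": 0, "wz": -6.0}, {"dx": -0.0168, "dy": 0.0036, "dz": 0, "wx": 0, "wy": 0, "wz": -14.0}, {"dx": -0.0257, "dy": 0.0065, "dz": 0, "wx": 0, "wy": 0, "wz": -22.0}, {"dx": -0.0341, "dy": 0.0106, "dz": 0, "wx": 0, "wy": 0, "wz": -30.0}, {"dx": -0.0418, "dy": 0.0158, "dz": 0, "wx": 0, "wy": 0, "wz": -38.0}, {"dx": -0.0488, "dy": 0.0221, "dz": 0, "wx": 0, "wy": 0, "wz": -46.0}, {"dx": -0.0548, "dy": 0.0293, "dz": 0, "wx": 0, "wy": 0, "wz": -54.0}, {"dx": -0.0597, "dy": 0.0372, "dz": 0, "wx": 0, "wy": 0, "wz": -62.0}, {"dx": -0.0635, "dy": 0.0457, "dz": 0, "wx": 0, "wy": 0, "wz": -70.0}, {"dx": -0.0661, "dy": 0.0547, "dz": 0, "wx": 0, "wy": 0, "wz": -78.0}, {"dx": -0.0674, "dy": 0.0640, "dz": 0, "wx": 0, "wy": 0, "wz": -86.0}, {"dx": -0.0674, "dy": 0.0733, "dz": 0, "wx": 0, "wy": 0, "wz": -94.0}, {"dx": -0.0661, "dy": 0.0826, "dz": 0, "wx": 0, "wy": 0, "wz": -102.0}, {"dx": -0.0635, "dy": 0.0916, "dz": 0, "wx": 0, "wy": 0, "wz": -110.0}, {"dx": -0.0597, "dy": 0.1001, "dz": 0, "wx": 0, "wy": 0, "wz": -118.0}, {"dx": -0.0548, "dy": 0.1080, "dz": 0, "wx": 0, "wy": 0, "wz": -126.0}, {"dx": -0.0488, "dy": 0.1152, "dz": 0, "wx": 0, "wy": 0, "wz": -134.0}, {"dx": -0.0445, "dy": 0.1192, "dz": 0, "wx": 0, "wy": 0, "wz": -139.0}, {"dx": -0.0437, "dy": 0.1200, "dz": 0, "wx": 0, "wy": 0, "wz": -140.0},
```

drive_tool:
  deltas:
    - {"dx": -0.0029,"dy": 0.0017,"dz": 0,"wx": 0,"wy": 0,"wz": -2.0}
    - {"dx": -0.0076,"dy": 0.002,"dz": 0,"wx": 0,"wy": 0,"wz": -6.0}
    - {"dx": -0.0168,"dy": 0.0036,"dz": 0,"wx": 0,"wy": 0,"wz": -14.0}
    - {"dx": -0.0257,"dy": 0.0065,"dz": 0,"wx": 0,"wy": 0,"wz": -22.0}
    - {"dx": -0.0341,"dy": 0.0106,"dz": 0,"wx": 0,"wy": 0,"wz": -30.0}

```text
time_s: 5.1
tcp_pos: [0.4802, 0.2587, 0.035]
ee_rot: [[-0.938, -0.347, -0.002], [-0.347, 0.938, 0.0], [0.002, 0.001, -1.0]]
wrist_force: [-10.4, 7.5, 5.7]
gripper_width: 0.132
```

Run:
```python
from h import *
T=pose();s=r.sense();print(T[:3,3],np.degrees(np.arctan2(T[1,0],T[0,0])),s["wrist_force"],s["moment"],s["gripper_width"])
arc2((.4585,.3215),.067,np.array((.4585,.3215))+.067*np.array([np.cos(np.radians(-70)),np.sin(np.radians(-70))]),-160,-70,[4,10]+[10+8*i for i in range(1,16)]+[134,137,137])
```

```text
[0.48021814 0.25870548 0.03499833] -159.67082388402417 [-10.37414181   7.49347146   5.702836  ] [2.05304765 2.81467817 0.30948648] 0.13235384394613492
{"dx": -0.0047, "dy": 0.0002, "dz": 0, "wx": 0, "wy": 0, "wz": -4.0}, {"dx": -0.0116, "dy": 0.0010, "dz": 0, "wx": 0, "wy": 0, "wz": -10.0}, {"dx": -0.0207, "dy": 0.0033, "dz": 0, "wx": 0, "wy": 0, "wz": -18.0}, {"dx": -0.0294, "dy": 0.0068, "dz": 0, "wx": 0, "wy": 0, "wz": -26.0}, {"dx": -0.0375, "dy": 0.0115, "dz": 0, "wx": 0, "wy": 0, "wz": -34.0}, {"dx": -0.0448, "dy": 0.0172, "dz": 0, "wx": 0, "wy": 0, "wz": -42.0}, {"dx": -0.0513, "dy": 0.0239, "dz": 0, "wx": 0, "wy": 0, "wz": -50.0}, {"dx": -0.0568, "dy": 0.0315, "dz": 0, "wx": 0, "wy": 0, "wz": -58.0}, {"dx": -0.0612, "dy": 0.0397, "dz": 0, "wx": 0, "wy": 0, "wz": -66.0}, {"dx": -0.0644, "dy": 0.0485, "dz": 0, "wx": 0, "wy": 0, "wz": -74.0}, {"dx": -0.0663, "dy": 0.0577, "dz": 0, "wx": 0, "wy": 0, "wz": -82.0}, {"dx": -0.0670, "dy": 0.0670, "dz": 0, "wx": 0, "wy": 0, "wz": -90.0}, {"dx": -0.0663, "dy": 0.0763, "dz": 0, "wx": 0, "wy": 0, "wz": -98.0}, {"dx": -0.0644, "dy": 0.0855, "dz": 0, "wx": 0, "wy": 0, "wz": -106.0}, {"dx": -0.0612, "dy": 0.0943, "dz": 0, "wx": 0, "wy": 0, "wz": -114.0}, {"dx": -0.0568, "dy": 0.1025, "dz": 0, "wx": 0, "wy": 0, "wz": -122.0}, {"dx": -0.0513, "dy": 0.1101, "dz": 0, "wx": 0, "wy": 0, "wz": -130.0}, {"dx": -0.0482, "dy": 0.1135, "dz": 0, "wx": 0, "wy": 0, "wz": -134.0}, {"dx": -0.0457, "dy": 0.1160, "dz": 0, "wx": 0, "wy": 0, "wz": -137.0}, {"dx": -0.0457, "dy": 0.1160, "dz": 0, "wx": 0, "wy": 0, "wz": -137.0},
```

drive_tool:
  deltas:
    - {"dx": -0.0047,"dy": 0.0002,"dz": 0,"wx": 0,"wy": 0,"wz": -4.0}
    - {"dx": -0.0116,"dy": 0.001,"dz": 0,"wx": 0,"wy": 0,"wz": -10.0}
    - {"dx": -0.0207,"dy": 0.0033,"dz": 0,"wx": 0,"wy": 0,"wz": -18.0}
    - {"dx": -0.0294,"dy": 0.0068,"dz": 0,"wx": 0,"wy": 0,"wz": -26.0}
    - {"dx": -0.0375,"dy": 0.0115,"dz": 0,"wx": 0,"wy": 0,"wz": -34.0}
    - {"dx": -0.0448,"dy": 0.0172,"dz": 0,"wx": 0,"wy": 0,"wz": -42.0}
    - {"dx": -0.0513,"dy": 0.0239,"dz": 0,"wx": 0,"wy": 0,"wz": -50.0}
    - {"dx": -0.0568,"dy": 0.0315,"dz": 0,"wx": 0,"wy": 0,"wz": -58.0}
    - {"dx": -0.0612,"dy": 0.0397,"dz": 0,"wx": 0,"wy": 0,"wz": -66.0}
    - {"dx": -0.0644,"dy": 0.0485,"dz": 0,"wx": 0,"wy": 0,"wz": -74.0}
    - {"dx": -0.0663,"dy": 0.0577,"dz": 0,"wx": 0,"wy": 0,"wz": -82.0}
    - {"dx": -0.067,"dy": 0.067,"dz": 0,"wx": 0,"wy": 0,"wz": -90.0}
    - {"dx": -0.0663,"dy": 0.0763,"dz": 0,"wx": 0,"wy": 0,"wz": -98.0}
    - {"dx": -0.0644,"dy": 0.0855,"dz": 0,"wx": 0,"wy": 0,"wz": -106.0}
    - {"dx": -0.0612,"dy": 0.0943,"dz": 0,"wx": 0,"wy": 0,"wz": -114.0}
    - {"dx": -0.0568,"dy": 0.1025,"dz": 0,"wx": 0,"wy": 0,"wz": -122.0}
    - {"dx": -0.0513,"dy": 0.1101,"dz": 0,"wx": 0,"wy": 0,"wz": -130.0}
    - {"dx": -0.0482,"dy": 0.1135,"dz": 0,"wx": 0,"wy": 0,"wz": -134.0}
    - {"dx": -0.0457,"dy": 0.116,"dz": 0,"wx": 0,"wy": 0,"wz": -137.0}
    - {"dx": -0.0457,"dy": 0.116,"dz": 0,"wx": 0,"wy": 0,"wz": -137.0}

```text
time_s: 7.1
tcp_pos: [0.4854, 0.3824, 0.035]
ee_rot: [[0.92, -0.391, 0.001], [-0.391, -0.92, -0.0], [0.001, -0.0, -1.0]]
wrist_force: [2.4, -1.1, 1.5]
gripper_width: 0.138
```

Run:
```python
from h import *
T=pose();np.save("T3.npy",T);print(T[:3,3])
im=cams.capture("wrist")[:,:,::-1].copy();cv2.imwrite("pics/f_wrist.png",im)
im=cams.capture("scene")[:,:,::-1].copy();cv2.imwrite("pics/f_scene.png",im)
```

```text
[0.48544049 0.38236676 0.03499818]
```

View pics/f_wrist.png

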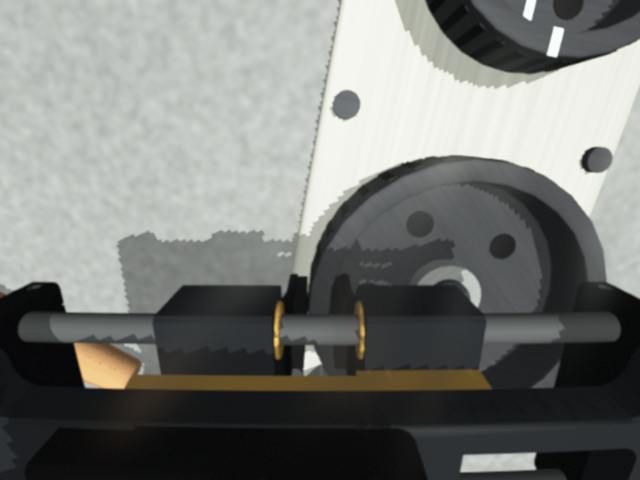

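drive_tool:
  deltas:
    - {"dx": 0,"dy": 0,"dz": 0,"wx": 0,"wy": 0,"wz": 0}
    - {"dx": 0,"dy": 0,"dz": 0,"wx": 0,"wy": 0,"wz": 0}
    - {"dx": 0,"dy": 0,"dz": 0,"wx": 0,"wy": 0,"wz": 0}
    - {"dx": 0,"dy": 0,"dz": -0.02,"wx": 0,"wy": 0,"wz": 0}
    - {"dx": 0,"dy": 0,"dz": -0.06,"wx": 0,"wy": 0,"wz": 0}
    - {"dx": -0.04,"dy": 0.02,"dz": -0.1,"wx": 0,"wy": 0,"wz": 0}
    - {"dx": -0.08,"dy": 0.03,"dz": -0.12,"wx": 0,"wy": 0,"wz": 0}
    - {"dx": -0.12,"dy": 0.04,"dz": -0.14,"wx": 0,"wy": 0,"wz": 0}
    - {"dx": -0.14,"dy": 0.04,"dz": -0.15,"wx": 0,"wy": 0,"wz": 0}
    - {"dx": -0.14,"dy": 0.04,"dz": -0.15,"wx": 0,"wy": 0,"wz": 0}
  gripper: 0.5

```text
time_s: 8.2
tcp_pos: [0.3389, 0.4023, 0.1869]
ee_rot: [[0.921, -0.388, 0.002], [-0.388, -0.921, 0.005], [-0.0, -0.005, -1.0]]
wrist_force: [0.4, 0.1, -0.1]
gripper_width: 0.498
```

Run:
```python
from h import *
T=pose();np.save("T4.npy",T);print(T[:3,3])
im=cams.capture("wrist")[:,:,::-1].copy();cv2.imwrite("pics/g_wrist.png",im)
c=proj("wrist",[[.4585,.3215,.055]],T)[0].astype(int);print(c)
x0,y0=max(c[0]-110,0),max(c[1]-110,0)
crop(im,x0,y0,x0+220,y0+200,3,"pics/g2.png");print(x0,y0)
```

```text
[0.33888079 0.40226396 0.18687058]
[353  57]
243 0
```

View pics/g2.png

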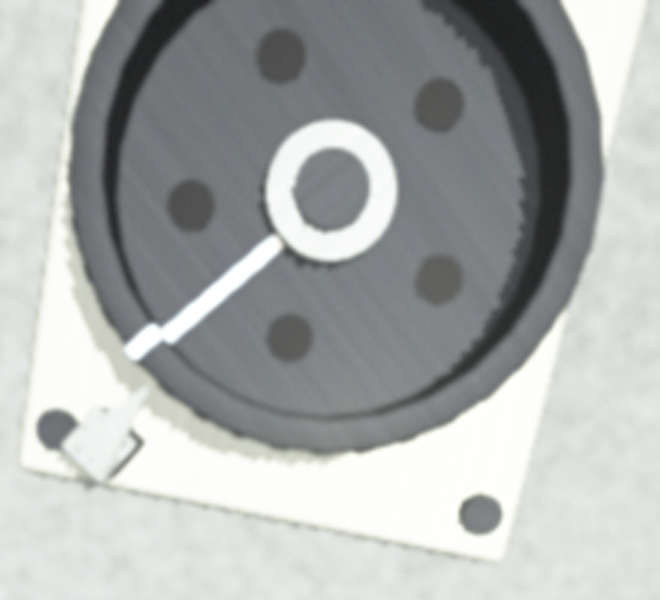

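Run:
```python
from h import *
T=np.load("T4.npy")
f=lambda x,y,z:onz("wrist",[(243+x/3-.33,y/3-.33)],z,T)[0]
hub=f(332,190,.042);print("hub",hub)
for n,p in dict(mark=f(144,342,.055),tip=f(147,389,.053),post=f(108,435,.054)).items():
    v=p-hub;print(n,np.hypot(*v[:2]),np.degrees(np.arctan2(v[1],v[0])))
a,b=f(280,242,.028),f(168,337,.028)
print(np.degrees(np.arctan2(*(b-a)[1::-1])))
v=b-hub;print(np.degrees(np.arctan2(v[1],v[0])))
for q in (f(67,180,.055),f(604,180,.055)):print(q,np.hypot(*(q-hub)[:2]))
```

```text
hub [0.4572519  0.32111114 0.042     ]
mark 0.06659303731903712 105.49027424790883
tip 0.07465411230600694 113.17407983707373
post 0.09149290971431698 113.53125060831393
105.58861599479532
105.81132592334076
[0.4852195  0.38740384 0.055     ] 0.07195073874902175
[0.42969454 0.25493727 0.055     ] 0.07168256041709448
```

drive_tool:
  deltas:
    - {"dx": 0.045,"dy": -0.012,"dz": 0.01,"wx": 0,"wy": 0,"wz": 7}
    - {"dx": 0.09,"dy": -0.024,"dz": 0.03,"wx": 0,"wy": 0,"wz": 7}
    - {"dx": 0.135,"dy": -0.036,"dz": 0.05,"wx": 0,"wy": 0,"wz": 7}
    - {"dx": 0.149,"dy": -0.038,"dz": 0.08,"wx": 0,"wy": 0,"wz": 7}
    - {"dx": 0.149,"dy": -0.038,"dz": 0.11,"wx": 0,"wy": 0,"wz": 7}
    - {"dx": 0.149,"dy": -0.038,"dz": 0.135,"wx": 0,"wy": 0,"wz": 7}
    - {"dx": 0.149,"dy": -0.038,"dz": 0.148,"wx": 0,"wy": 0,"wz": 7}
    - {"dx": 0.149,"dy": -0.038,"dz": 0.152,"wx": 0,"wy": 0,"wz": 7}
    - {"dx": 0.149,"dy": -0.038,"dz": 0.152,"wx": 0,"wy": 0,"wz": 7}

```text
time_s: 9.15
tcp_pos: [0.493, 0.377, 0.0321]
ee_rot: [[0.865, -0.501, -0.0], [-0.501, -0.865, -0.001], [0.0, 0.001, -1.0]]
wrist_force: [-1.0, -0.2, -0.2]
gripper_width: 0.502
```

drive_tool:
  deltas:
    - {"dx": 0,"dy": 0,"dz": 0,"wx": 0,"wy": 0,"wz": 0}
    - {"dx": 0,"dy": 0,"dz": 0,"wx": 0,"wy": 0,"wz": 0}
    - {"dx": 0,"dy": 0,"dz": 0,"wx": 0,"wy": 0,"wz": 0}
    - {"dx": 0,"dy": 0,"dz": 0,"wx": 0,"wy": 0,"wz": 0}
    - {"dx": 0,"dy": 0,"dz": 0,"wx": 0,"wy": 0,"wz": 0}
    - {"dx": 0,"dy": 0,"dz": 0,"wx": 0,"wy": 0,"wz": 0}
  gripper: 0.0

```text
time_s: 9.75
tcp_pos: [0.493, 0.3784, 0.0332]
ee_rot: [[0.865, -0.502, 0.001], [-0.502, -0.865, 0.003], [-0.0, -0.003, -1.0]]
wrist_force: [-0.7, 2.8, 1.1]
gripper_width: 0.138
```

Run:
```python
from h import *
arc2((.4575,.3212),.067,(.491,.3792),-30,60,[2,4,6,7.5,7.9])
```

```text
{"dx": -0.0024, "dy": 0.0000, "dz": 0, "wx": 0, "wy": 0, "wz": -2.0}, {"dx": -0.0047, "dy": 0.0001, "dz": 0, "wx": 0, "wy": 0, "wz": -4.0}, {"dx": -0.0070, "dy": 0.0003, "dz": 0, "wx": 0, "wy": 0, "wz": -6.0}, {"dx": -0.0088, "dy": 0.0006, "dz": 0, "wx": 0, "wy": 0, "wz": -7.5}, {"dx": -0.0092, "dy": 0.0006, "dz": 0, "wx": 0, "wy": 0, "wz": -7.9},
```

drive_tool:
  deltas:
    - {"dx": -0.0024,"dy": 0,"dz": 0,"wx": 0,"wy": 0,"wz": -2}
    - {"dx": -0.0047,"dy": 0.0001,"dz": 0,"wx": 0,"wy": 0,"wz": -4}
    - {"dx": -0.007,"dy": 0.0003,"dz": 0,"wx": 0,"wy": 0,"wz": -6}
    - {"dx": -0.0092,"dy": 0.0006,"dz": 0,"wx": 0,"wy": 0,"wz": -7.9}
    - {"dx": -0.0092,"dy": 0.0006,"dz": 0,"wx": 0,"wy": 0,"wz": -7.9}
    - {"dx": -0.0092,"dy": 0.0006,"dz": 0,"wx": 0,"wy": 0,"wz": -7.9}
    - {"dx": -0.0092,"dy": 0.0006,"dz": 0,"wx": 0,"wy": 0,"wz": -7.9}

```text
time_s: 10.45
tcp_pos: [0.4845, 0.3828, 0.0332]
ee_rot: [[0.926, -0.377, 0.001], [-0.377, -0.926, 0.003], [0.0, -0.003, -1.0]]
wrist_force: [-2.2, 5.1, 2.8]
gripper_width: 0.134
```

drive_tool:
  deltas:
    - {"dx": 0,"dy": 0,"dz": 0,"wx": 0,"wy": 0,"wz": 0}
    - {"dx": 0,"dy": 0,"dz": 0,"wx": 0,"wy": 0,"wz": 0}
    - {"dx": 0,"dy": 0,"dz": 0,"wx": 0,"wy": 0,"wz": 0}
    - {"dx": 0,"dy": 0,"dz": -0.02,"wx": 0,"wy": 0,"wz": 0}
    - {"dx": 0,"dy": 0,"dz": -0.06,"wx": 0,"wy": 0,"wz": 0}
    - {"dx": -0.04,"dy": 0.02,"dz": -0.1,"wx": 0,"wy": 0,"wz": 0}
    - {"dx": -0.08,"dy": 0.03,"dz": -0.12,"wx": 0,"wy": 0,"wz": 0}
    - {"dx": -0.12,"dy": 0.04,"dz": -0.14,"wx": 0,"wy": 0,"wz": 0}
    - {"dx": -0.14,"dy": 0.04,"dz": -0.15,"wx": 0,"wy": 0,"wz": 0}
    - {"dx": -0.14,"dy": 0.04,"dz": -0.15,"wx": 0,"wy": 0,"wz": 0}
  gripper: 0.5

```text
time_s: 11.45
tcp_pos: [0.3382, 0.3977, 0.1847]
ee_rot: [[0.927, -0.374, 0.002], [-0.374, -0.927, 0.003], [0.0, -0.003, -1.0]]
wrist_force: [1.0, -0.1, 0.7]
gripper_width: 0.499
```

Run:
```python
from h import *
T=pose();np.save("T5.npy",T);print(T[:3,3])
im=cams.capture("wrist")[:,:,::-1].copy();cv2.imwrite("pics/h_wrist.png",im)
c=proj("wrist",[[.4585,.3215,.055]],T)[0].astype(int);print(c)
x0,y0=max(c[0]-110,0),max(c[1]-60,0)
crop(im,x0,y0,x0+220,y0+200,3,"pics/h2.png");print(x0,y0)
```

```text
[0.33819334 0.39770063 0.18466536]
[350  59]
240 0
```

View pics/h2.png

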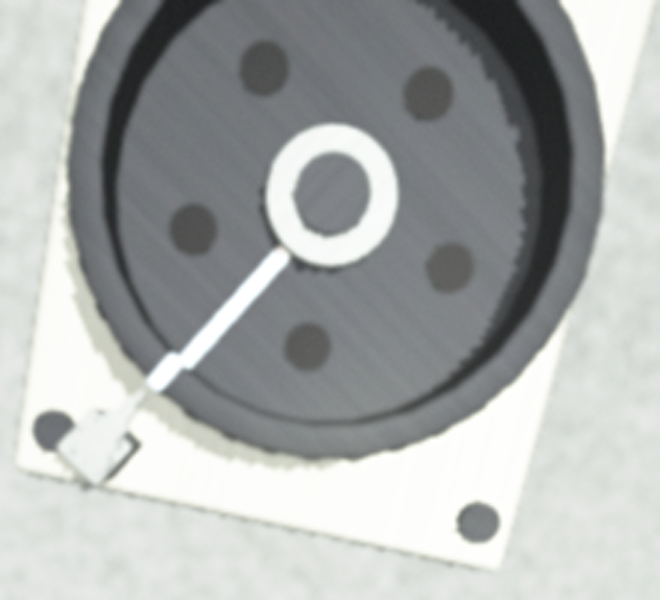

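Run:
```python
from h import *
T=np.load("T5.npy")
f=lambda x,y,z:onz("wrist",[(240+x/3-.33,y/3-.33)],z,T)[0]
hub=f(332,195,.042);print("hub",hub)
for n,p in dict(mark=f(165,372,.055),tip=f(142,396,.053),post=f(100,440,.054)).items():
    v=p-hub;print(n,np.hypot(*v[:2]),np.degrees(np.arctan2(v[1],v[0])))
a,b=f(284,254,.028),f(184,360,.028)
print(np.degrees(np.arctan2(*(b-a)[1::-1])))
im=cv2.imread("pics/h_wrist.png");crop(im,255,70,345,170,7,"pics/h3.png")
```

```text
hub [0.45721208 0.32124828 0.042     ]
mark 0.06642848269145572 113.88990426991262
tip 0.07562733709096499 113.5598223184152
post 0.09258481675399663 113.38676633123723
112.92189076568303
```

View pics/h3.png

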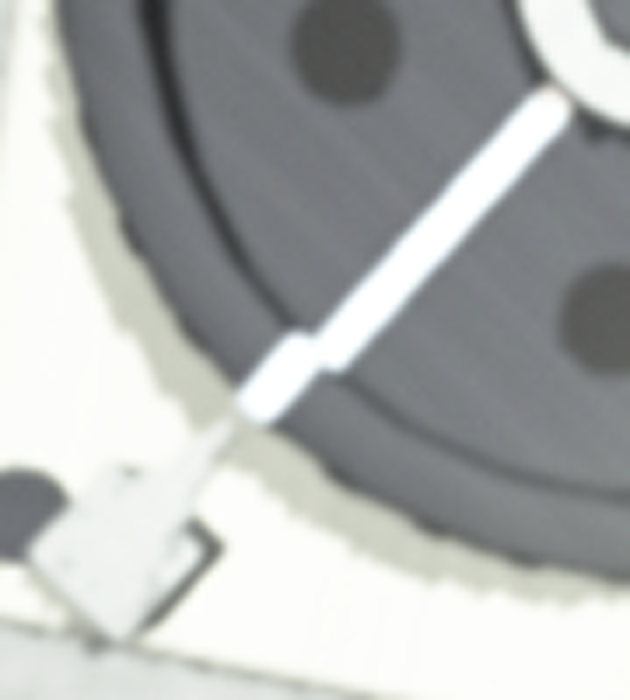

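drive_tool:
  deltas:
    - {"dx": 0.045,"dy": 0.013,"dz": -0.01,"wx": 0,"wy": 0,"wz": 0}
    - {"dx": 0.09,"dy": 0.026,"dz": -0.02,"wx": 0,"wy": 0,"wz": 0}
    - {"dx": 0.135,"dy": 0.039,"dz": -0.03,"wx": 0,"wy": 0,"wz": 0}
    - {"dx": 0.18,"dy": 0.052,"dz": -0.035,"wx": 0,"wy": 0,"wz": 0}
    - {"dx": 0.21,"dy": 0.062,"dz": -0.035,"wx": 0,"wy": 0,"wz": 0}
    - {"dx": 0.21,"dy": 0.062,"dz": -0.035,"wx": 0,"wy": 0,"wz": 0}
    - {"dx": 0.21,"dy": 0.062,"dz": -0.035,"wx": 0,"wy": 0,"wz": 0}

```text
time_s: 12.2
tcp_pos: [0.5112, 0.2585, 0.2157]
ee_rot: [[0.925, -0.38, -0.003], [-0.38, -0.925, -0.002], [-0.002, 0.003, -1.0]]
wrist_force: [0.3, -0.1, 0.8]
gripper_width: 0.503
```

Run:
```python
from h import *
T=pose();np.save("T6.npy",T);print(T[:3,3])
im=cams.capture("wrist")[:,:,::-1].copy();cv2.imwrite("pics/i_wrist.png",im)
c=proj("wrist",[[.604,.224,.055]],T)[0].astype(int);print(c)
x0,y0=max(c[0]-110,0),max(c[1]-100,0)
crop(im,x0,y0,x0+220,y0+200,3,"pics/i2.png");print(x0,y0)
```

```text
[0.51124395 0.25849084 0.21574255]
[313 116]
203 16
```

View pics/i2.png

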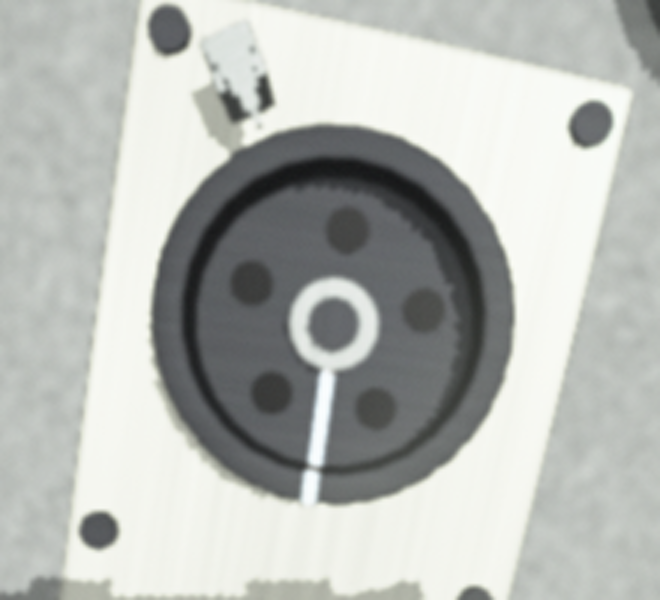

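Run:
```python
from h import *
T=np.load("T6.npy")
f=lambda x,y,z:onz("wrist",[(203+x/3-.33,16+y/3-.33)],z,T)[0]
hub=f(334,324,.042);print("hub",hub,(f(152,315,.055)+f(514,315,.055))/2,np.hypot(*(f(152,315,.055)-f(514,315,.055))[:2])/2)
for n,p in dict(mark=f(311,486,.055),tip=f(256,136,.053),post=f(228,46,.054)).items():
    v=p-hub;print(n,np.hypot(*v[:2]),np.degrees(np.arctan2(v[1],v[0])))
a,b=f(326,371,.028),f(315,464,.028)
print(np.degrees(np.arctan2(*(b-a)[1::-1])))
im=cv2.imread("pics/i_wrist.png");crop(im,255,10,345,100,7,"pics/i3.png")
```

```text
hub [0.59871686 0.22631823 0.042     ] [0.60073485 0.22563512 0.055     ] 0.05525546051766531
mark 0.050308014823423265 149.17483027511224
tip 0.05726682102099695 0.8876418798081886
post 0.08215000318292237 -0.890200475400492
150.2460285848583
```

View pics/i3.png

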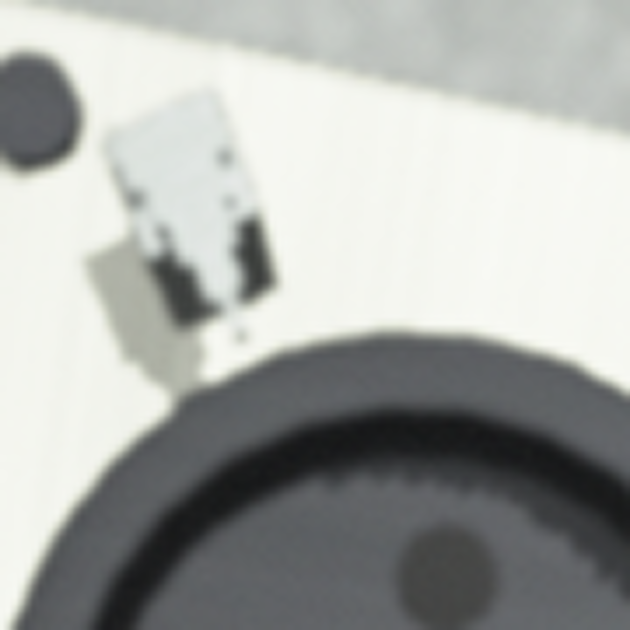

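drive_tool:
  deltas:
    - {"dx": 0.02,"dy": 0.01,"dz": 0,"wx": 0,"wy": 0,"wz": 8.4}
    - {"dx": 0.04,"dy": 0.02,"dz": 0,"wx": 0,"wy": 0,"wz": 16.8}
    - {"dx": 0.0535,"dy": 0.0275,"dz": 0.02,"wx": 0,"wy": 0,"wz": 25.2}
    - {"dx": 0.0535,"dy": 0.0275,"dz": 0.04,"wx": 0,"wy": 0,"wz": 33.6}
    - {"dx": 0.0535,"dy": 0.0275,"dz": 0.06,"wx": 0,"wy": 0,"wz": 42}
    - {"dx": 0.0535,"dy": 0.0275,"dz": 0.09,"wx": 0,"wy": 0,"wz": 50.4}
    - {"dx": 0.0535,"dy": 0.0275,"dz": 0.11,"wx": 0,"wy": 0,"wz": 52.7}
    - {"dx": 0.0535,"dy": 0.0275,"dz": 0.12,"wx": 0,"wy": 0,"wz": 52.7}
    - {"dx": 0.0535,"dy": 0.0275,"dz": 0.12,"wx": 0,"wy": 0,"wz": 52.7}
  gripper: 0.35

```text
time_s: 13.15
tcp_pos: [0.5487, 0.2147, 0.096]
ee_rot: [[0.263, -0.965, -0.003], [-0.965, -0.263, -0.002], [0.001, 0.003, -1.0]]
wrist_force: [-0.3, -0.3, -0.4]
gripper_width: 0.351
```

Run:
```python
from h import *
T=pose();print(T[:3,3])
im=cams.capture("wrist")[:,:,::-1].copy();cv2.imwrite("pics/j_wrist.png",im)
delta((.5502,.2128,.034),-75)
```

```text
[0.54865319 0.21473914 0.096008  ]
d [0.0024 0.     0.0634] yaw now -74.74
wz(mod180) 0.26
```

View pics/j_wrist.png

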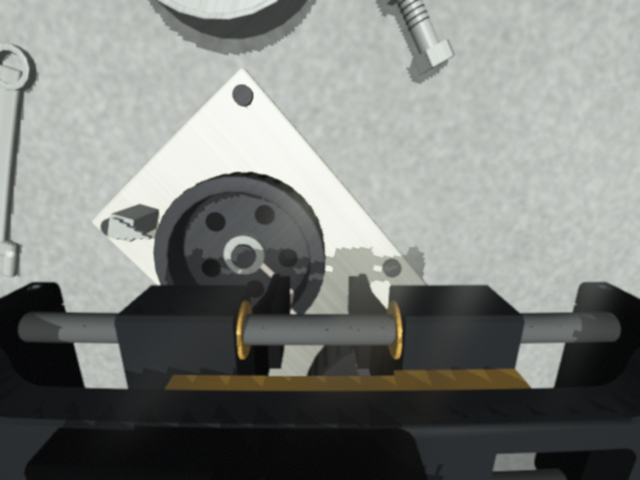

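drive_tool:
  deltas:
    - {"dx": 0.002,"dy": 0,"dz": 0.03,"wx": 0,"wy": 0,"wz": 0}
    - {"dx": 0.002,"dy": 0,"dz": 0.05,"wx": 0,"wy": 0,"wz": 0}
    - {"dx": 0.002,"dy": 0,"dz": 0.06,"wx": 0,"wy": 0,"wz": 0}
    - {"dx": 0.002,"dy": 0,"dz": 0.062,"wx": 0,"wy": 0,"wz": 0}
    - {"dx": 0.002,"dy": 0,"dz": 0.062,"wx": 0,"wy": 0,"wz": 0}

```text
time_s: 13.7
tcp_pos: [0.5511, 0.2133, 0.0366]
ee_rot: [[0.262, -0.965, 0.002], [-0.965, -0.262, 0.001], [-0.0, -0.002, -1.0]]
wrist_force: [-0.4, -0.9, -0.4]
gripper_width: 0.351
```

drive_tool:
  deltas:
    - {"dx": 0,"dy": 0,"dz": 0,"wx": 0,"wy": 0,"wz": 0}
    - {"dx": 0,"dy": 0,"dz": 0,"wx": 0,"wy": 0,"wz": 0}
    - {"dx": 0,"dy": 0,"dz": 0,"wx": 0,"wy": 0,"wz": 0}
    - {"dx": 0,"dy": 0,"dz": 0,"wx": 0,"wy": 0,"wz": 0}
    - {"dx": 0,"dy": 0,"dz": 0,"wx": 0,"wy": 0,"wz": 0}
  gripper: 0.0

```text
time_s: 14.2
tcp_pos: [0.5508, 0.2132, 0.0363]
ee_rot: [[0.262, -0.965, 0.001], [-0.965, -0.262, 0.001], [-0.0, -0.001, -1.0]]
wrist_force: [-0.4, 0.6, 4.8]
gripper_width: 0.132
```

Run:
```python
from h import *
T=pose();print(T[:3,3],r.sense()["wrist_force"])
y=np.arctan2(T[1,0],T[0,0]);print(np.degrees(y))
# centre implied by wall grip: 51 mm along tool y toward hub
print("hub implied",T[:2,3]-.051*T[:2,1],T[:2,3]+.051*T[:2,1])
h=(.5995,.226);st=np.array(h)+.051*np.array([np.cos(np.radians(195)),np.sin(np.radians(195))])
arc2(h,.051,st,-75,195,[-3,-8]+[-8-8*i for i in range(1,17)]+[-142,-142])
```

```text
[0.55076524 0.21316371 0.03627649] [-0.4158021   0.55595013  4.76816042]
-74.81117952346634
hub implied [0.59998366 0.22652573] [0.50154683 0.19980169]
{"dx": -0.0027, "dy": -0.0001, "dz": 0, "wx": 0, "wy": 0, "wz": 3.0}, {"dx": -0.0071, "dy": -0.0005, "dz": 0, "wx": 0, "wy": 0, "wz": 8.0}, {"dx": -0.0141, "dy": -0.0020, "dz": 0, "wx": 0, "wy": 0, "wz": 16.0}, {"dx": -0.0207, "dy": -0.0044, "dz": 0, "wx": 0, "wy": 0, "wz": 24.0}, {"dx": -0.0270, "dy": -0.0077, "dz": 0, "wx": 0, "wy": 0, "wz": 32.0}, {"dx": -0.0328, "dy": -0.0119, "dz": 0, "wx": 0, "wy": 0, "wz": 40.0}, {"dx": -0.0379, "dy": -0.0169, "dz": 0, "wx": 0, "wy": 0, "wz": 48.0}, {"dx": -0.0423, "dy": -0.0225, "dz": 0, "wx": 0, "wy": 0, "wz": 56.0}, {"dx": -0.0458, "dy": -0.0286, "dz": 0, "wx": 0, "wy": 0, "wz": 64.0}, {"dx": -0.0485, "dy": -0.0352, "dz": 0, "wx": 0, "wy": 0, "wz": 72.0}, {"dx": -0.0502, "dy": -0.0421, "dz": 0, "wx": 0, "wy": 0, "wz": 80.0}, {"dx": -0.0510, "dy": -0.0492, "dz": 0, "wx": 0, "wy": 0, "wz": 88.0}, {"dx": -0.0507, "dy": -0.0563, "dz": 0, "wx": 0, "wy": 0, "wz": 96.0}, {"dx": -0.0495, "dy": -0.0633, "dz": 0, "wx": 0, "wy": 0, "wz": 104.0}, {"dx": -0.0473, "dy": -0.0701, "dz": 0, "wx": 0, "wy": 0, "wz": 112.0}, {"dx": -0.0442, "dy": -0.0765, "dz": 0, "wx": 0, "wy": 0, "wz": 120.0}, {"dx": -0.0402, "dy": -0.0824, "dz": 0, "wx": 0, "wy": 0, "wz": 128.0}, {"dx": -0.0354, "dy": -0.0877, "dz": 0, "wx": 0, "wy": 0, "wz": 136.0}, {"dx": -0.0314, "dy": -0.0912, "dz": 0, "wx": 0, "wy": 0, "wz": 142.0}, {"dx": -0.0314, "dy": -0.0912, "dz": 0, "wx": 0, "wy": 0, "wz": 142.0},
```

drive_tool:
  deltas:
    - {"dx": -0.0027,"dy": -0.0001,"dz": 0,"wx": 0,"wy": 0,"wz": 3.0}
    - {"dx": -0.0071,"dy": -0.0005,"dz": 0,"wx": 0,"wy": 0,"wz": 8.0}
    - {"dx": -0.0141,"dy": -0.002,"dz": 0,"wx": 0,"wy": 0,"wz": 16.0}
    - {"dx": -0.0207,"dy": -0.0044,"dz": 0,"wx": 0,"wy": 0,"wz": 24.0}
    - {"dx": -0.027,"dy": -0.0077,"dz": 0,"wx": 0,"wy": 0,"wz": 32.0}
    - {"dx": -0.0328,"dy": -0.0119,"dz": 0,"wx": 0,"wy": 0,"wz": 40.0}
    - {"dx": -0.0379,"dy": -0.0169,"dz": 0,"wx": 0,"wy": 0,"wz": 48.0}
    - {"dx": -0.0423,"dy": -0.0225,"dz": 0,"wx": 0,"wy": 0,"wz": 56.0}
    - {"dx": -0.0458,"dy": -0.0286,"dz": 0,"wx": 0,"wy": 0,"wz": 64.0}
    - {"dx": -0.0485,"dy": -0.0352,"dz": 0,"wx": 0,"wy": 0,"wz": 72.0}
    - {"dx": -0.0502,"dy": -0.0421,"dz": 0,"wx": 0,"wy": 0,"wz": 80.0}
    - {"dx": -0.051,"dy": -0.0492,"dz": 0,"wx": 0,"wy": 0,"wz": 88.0}
    - {"dx": -0.0507,"dy": -0.0563,"dz": 0,"wx": 0,"wy": 0,"wz": 96.0}
    - {"dx": -0.0495,"dy": -0.0633,"dz": 0,"wx": 0,"wy": 0,"wz": 104.0}
    - {"dx": -0.0473,"dy": -0.0701,"dz": 0,"wx": 0,"wy": 0,"wz": 112.0}
    - {"dx": -0.0442,"dy": -0.0765,"dz": 0,"wx": 0,"wy": 0,"wz": 120.0}
    - {"dx": -0.0402,"dy": -0.0824,"dz": 0,"wx": 0,"wy": 0,"wz": 128.0}
    - {"dx": -0.0354,"dy": -0.0877,"dz": 0,"wx": 0,"wy": 0,"wz": 136.0}
    - {"dx": -0.0314,"dy": -0.0912,"dz": 0,"wx": 0,"wy": 0,"wz": 142.0}
    - {"dx": -0.0314,"dy": -0.0912,"dz": 0,"wx": 0,"wy": 0,"wz": 142.0}

```text
time_s: 16.2
tcp_pos: [0.6307, 0.2666, 0.0363]
ee_rot: [[-0.799, 0.601, 0.0], [0.601, 0.799, 0.0], [-0.0, 0.0, -1.0]]
wrist_force: [-1.0, -0.4, 4.3]
gripper_width: 0.136
```

Run:
```python
from h import *
T=pose();np.save("T7.npy",T);print(T[:3,3],np.degrees(np.arctan2(T[1,0],T[0,0])))
im=cams.capture("wrist")[:,:,::-1].copy();cv2.imwrite("pics/k_wrist.png",im)
```

```text
[0.63067722 0.26660225 0.0362971 ] 143.03754509448478
```

View pics/k_wrist.png

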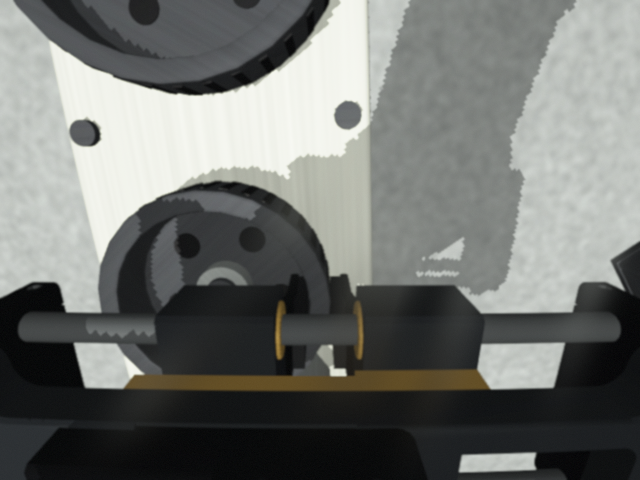

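drive_tool:
  deltas:
    - {"dx": 0,"dy": 0,"dz": 0,"wx": 0,"wy": 0,"wz": 0}
    - {"dx": 0,"dy": 0,"dz": 0,"wx": 0,"wy": 0,"wz": 0}
    - {"dx": 0,"dy": 0,"dz": -0.01,"wx": 0,"wy": 0,"wz": 0}
    - {"dx": 0,"dy": 0,"dz": -0.04,"wx": 0,"wy": 0,"wz": 0}
    - {"dx": -0.02,"dy": -0.01,"dz": -0.08,"wx": 0,"wy": 0,"wz": 0}
    - {"dx": -0.05,"dy": -0.03,"dz": -0.12,"wx": 0,"wy": 0,"wz": 0}
    - {"dx": -0.09,"dy": -0.05,"dz": -0.14,"wx": 0,"wy": 0,"wz": 0}
    - {"dx": -0.1,"dy": -0.05,"dz": -0.15,"wx": 0,"wy": 0,"wz": 0}
    - {"dx": -0.1,"dy": -0.05,"dz": -0.15,"wx": 0,"wy": 0,"wz": 0}
  gripper: 0.35

```text
time_s: 17.15
tcp_pos: [0.6822, 0.1654, 0.1883]
ee_rot: [[-0.799, 0.602, 0.005], [0.602, 0.799, 0.002], [-0.003, 0.004, -1.0]]
wrist_force: [0.7, -0.3, -0.8]
gripper_width: 0.348
```

Run:
```python
from h import *
T=pose();np.save("T8.npy",T);print(T[:3,3])
im=cams.capture("wrist")[:,:,::-1].copy();cv2.imwrite("pics/l_wrist.png",im)
c=proj("wrist",[[.6,.226,.055]],T)[0].astype(int);print(c)
x0,y0=max(c[0]-110,0),max(c[1]-90,0)
crop(im,x0,y0,x0+220,y0+200,3,"pics/l2.png");print(x0,y0)
```

```text
[0.68216241 0.16538791 0.18829636]
[317 109]
207 19
```

View pics/l2.png

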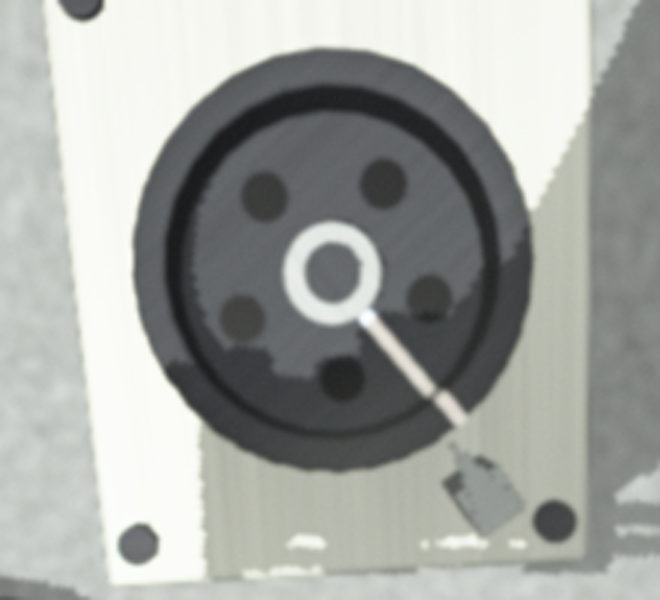

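Run:
```python
from h import *
T=np.load("T8.npy")
f=lambda x,y,z:onz("wrist",[(207+x/3-.33,19+y/3-.33)],z,T)[0]
hub=f(332,273,.042);print("hub",hub,(f(133,262,.055)+f(532,262,.055))/2)
for n,p in dict(mark=f(452,408,.055),tip=f(456,448,.053),post=f(488,500,.054)).items():
    v=p-hub;print(n,np.hypot(*v[:2]),np.degrees(np.arctan2(v[1],v[0])))
a,b=f(369,318,.028),f(435,395,.028)
print(np.degrees(np.arctan2(*(b-a)[1::-1])))
im=cv2.imread("pics/l_wrist.png");crop(im,320,110,400,200,7,"pics/l3.png")
```

```text
hub [0.59881985 0.22649444 0.042     ] [0.59738654 0.22780149 0.055     ]
mark 0.05089040706003358 5.313497433443931
tip 0.06084529670869969 -0.7418861332364943
post 0.07871371801589763 -1.4566304265700067
5.155062086188347
```

View pics/l3.png

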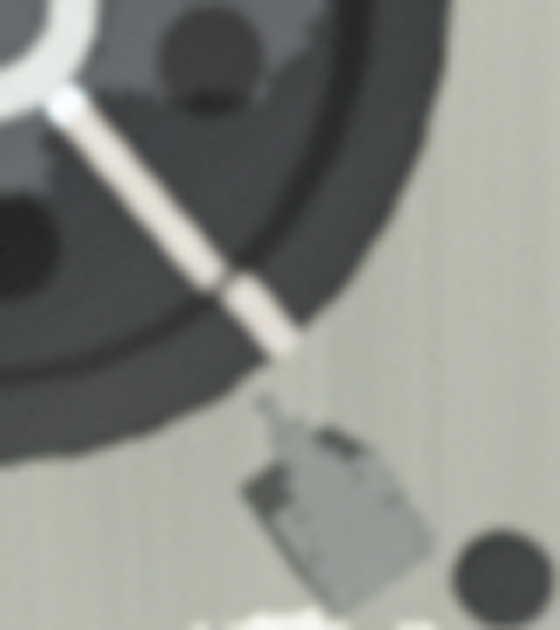

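Run:
```python
from h import *
T=np.load("T8.npy")
f=lambda x,y,z:onz("wrist",[(320+x/7-.43,110+y/7-.43)],z,T)[0]
for h in ([.5988,.2265],[.599,.2268]):
  for p in (f(262,400,.053),f(340,520,.054)):
    v=p[:2]-h;print(np.hypot(*v),np.degrees(np.arctan2(v[1],v[0])))
delta((.6297,.2672,.035),143)
h=(.599,.2265);st=np.array(h)+.051*np.array([np.cos(np.radians(53)),np.sin(np.radians(53))])
arc2(h,.051,st,143,53,[-2,-4,-5.5,-5.8])
```

```text
0.059089998108247256 -1.2799854245036715
0.077029808572484 -1.567604871614105
0.05889753602687 -1.5761013474632946
0.07683869711475803 -1.7953004131292134
d [0.1013 0.0496 0.1513] yaw now 143.06
wz(mod180) 0.06
{"dx": -0.0018, "dy": -0.0000, "dz": 0, "wx": 0, "wy": 0, "wz": 2.0}, {"dx": -0.0036, "dy": -0.0001, "dz": 0, "wx": 0, "wy": 0, "wz": 4.0}, {"dx": -0.0049, "dy": -0.0002, "dz": 0, "wx": 0, "wy": 0, "wz": 5.5}, {"dx": -0.0052, "dy": -0.0003, "dz": 0, "wx": 0, "wy": 0, "wz": 5.8},
```

drive_tool:
  deltas:
    - {"dx": 0.04,"dy": 0.02,"dz": 0,"wx": 0,"wy": 0,"wz": 0}
    - {"dx": 0.08,"dy": 0.04,"dz": 0.02,"wx": 0,"wy": 0,"wz": 0}
    - {"dx": 0.1013,"dy": 0.0496,"dz": 0.05,"wx": 0,"wy": 0,"wz": 0}
    - {"dx": 0.1013,"dy": 0.0496,"dz": 0.09,"wx": 0,"wy": 0,"wz": 0}
    - {"dx": 0.1013,"dy": 0.0496,"dz": 0.12,"wx": 0,"wy": 0,"wz": 0}
    - {"dx": 0.1013,"dy": 0.0496,"dz": 0.14,"wx": 0,"wy": 0,"wz": 0}
    - {"dx": 0.1013,"dy": 0.0496,"dz": 0.151,"wx": 0,"wy": 0,"wz": 0}
    - {"dx": 0.1013,"dy": 0.0496,"dz": 0.151,"wx": 0,"wy": 0,"wz": 0}

```text
time_s: 18.0
tcp_pos: [0.6269, 0.2673, 0.0319]
ee_rot: [[-0.801, 0.599, -0.004], [0.599, 0.801, -0.003], [0.002, -0.005, -1.0]]
wrist_force: [-0.7, -0.5, -0.2]
gripper_width: 0.349
```

drive_tool:
  deltas:
    - {"dx": 0,"dy": 0,"dz": 0,"wx": 0,"wy": 0,"wz": 0}
    - {"dx": 0,"dy": 0,"dz": 0,"wx": 0,"wy": 0,"wz": 0}
    - {"dx": 0,"dy": 0,"dz": 0,"wx": 0,"wy": 0,"wz": 0}
    - {"dx": 0,"dy": 0,"dz": 0,"wx": 0,"wy": 0,"wz": 0}
    - {"dx": 0,"dy": 0,"dz": 0,"wx": 0,"wy": 0,"wz": 0}
  gripper: 0.0

```text
time_s: 18.5
tcp_pos: [0.6297, 0.2673, 0.036]
ee_rot: [[-0.8, 0.599, 0.002], [0.599, 0.8, 0.001], [-0.001, 0.002, -1.0]]
wrist_force: [1.0, -1.1, 3.5]
gripper_width: 0.135
```

drive_tool:
  deltas:
    - {"dx": -0.0018,"dy": 0,"dz": 0,"wx": 0,"wy": 0,"wz": 2}
    - {"dx": -0.0036,"dy": -0.0001,"dz": 0,"wx": 0,"wy": 0,"wz": 4}
    - {"dx": -0.0053,"dy": -0.0003,"dz": 0,"wx": 0,"wy": 0,"wz": 6}
    - {"dx": -0.006,"dy": -0.0004,"dz": 0,"wx": 0,"wy": 0,"wz": 6.7}
    - {"dx": -0.006,"dy": -0.0004,"dz": 0,"wx": 0,"wy": 0,"wz": 6.7}
    - {"dx": -0.006,"dy": -0.0004,"dz": 0,"wx": 0,"wy": 0,"wz": 6.7}
    - {"dx": -0.006,"dy": -0.0004,"dz": 0,"wx": 0,"wy": 0,"wz": 6.7}

```text
time_s: 19.2
tcp_pos: [0.6343, 0.2634, 0.0359]
ee_rot: [[-0.725, 0.689, 0.002], [0.689, 0.725, 0.0], [-0.001, 0.002, -1.0]]
wrist_force: [0.7, -1.5, 5.5]
gripper_width: 0.131
```

drive_tool:
  deltas:
    - {"dx": 0,"dy": 0,"dz": 0,"wx": 0,"wy": 0,"wz": 0}
    - {"dx": 0,"dy": 0,"dz": 0,"wx": 0,"wy": 0,"wz": 0}
    - {"dx": 0,"dy": 0,"dz": -0.01,"wx": 0,"wy": 0,"wz": 0}
    - {"dx": 0,"dy": 0,"dz": -0.04,"wx": 0,"wy": 0,"wz": 0}
    - {"dx": -0.02,"dy": -0.01,"dz": -0.08,"wx": 0,"wy": 0,"wz": 0}
    - {"dx": -0.05,"dy": -0.03,"dz": -0.12,"wx": 0,"wy": 0,"wz": 0}
    - {"dx": -0.09,"dy": -0.05,"dz": -0.14,"wx": 0,"wy": 0,"wz": 0}
    - {"dx": -0.1,"dy": -0.05,"dz": -0.15,"wx": 0,"wy": 0,"wz": 0}
    - {"dx": -0.1,"dy": -0.05,"dz": -0.15,"wx": 0,"wy": 0,"wz": 0}
  gripper: 0.35

```text
time_s: 20.1
tcp_pos: [0.6733, 0.1568, 0.1874]
ee_rot: [[-0.723, 0.691, 0.005], [0.691, 0.723, 0.002], [-0.002, 0.005, -1.0]]
wrist_force: [0.3, 0.1, 0.4]
gripper_width: 0.349
```

Run:
```python
from h import *
T=pose();np.save("T9.npy",T);print(T[:3,3])
im=cams.capture("wrist")[:,:,::-1].copy();cv2.imwrite("pics/m_wrist.png",im)
c=proj("wrist",[[.6,.226,.055]],T)[0].astype(int);print(c)
x0,y0=max(c[0]-30,0),max(c[1]-20,0)
crop(im,x0,y0,x0+100,y0+100,6,"pics/m2.png");print(x0,y0)
```

```text
[0.67325443 0.15680064 0.18738739]
[318 111]
288 91
```

View pics/m2.png

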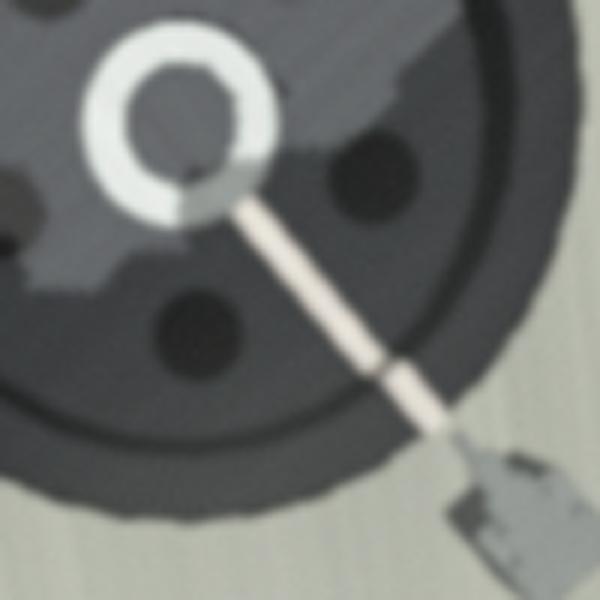

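Run:
```python
from h import *
T=np.load("T9.npy")
f=lambda x,y,z:onz("wrist",[(288+x/6-.42,91+y/6-.42)],z,T)[0]
hub=f(180,124,.042);print(hub)
for h in (hub[:2],np.array([.599,.2267])):
  for p in (f(413,396,.055),f(455,432,.053),f(525,525,.054)):
    v=p[:2]-h;print(np.hypot(*v).round(4),np.degrees(np.arctan2(v[1],v[0])).round(2),end=" | ")
a,b=f(247,206,.028),f(368,365,.028)
print(np.degrees(np.arctan2(*(b-a)[1::-1])))
im=cv2.imread("pics/m_wrist.png");crop(im,345,145,380,180,18,"pics/m3.png")
```

```text
[0.59879488 0.22652101 0.042     ]
0.0503 -2.47 | 0.0585 -1.05 | 0.0754 -1.97 | 0.0501 -2.68 | 0.0583 -1.23 | 0.0752 -2.11 | -4.945195809946611
```

View pics/m3.png

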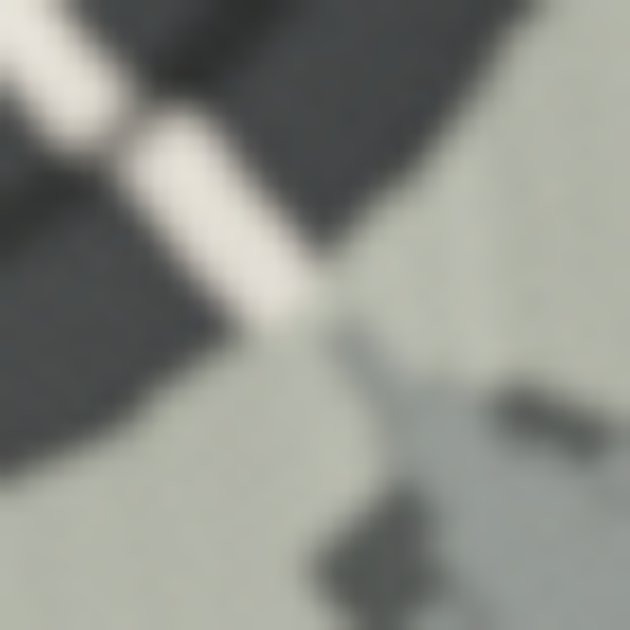

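drive_tool:
  deltas:
    - {"dx": 0.04,"dy": 0.02,"dz": 0,"wx": 0,"wy": 0,"wz": 0}
    - {"dx": 0.08,"dy": 0.04,"dz": 0.02,"wx": 0,"wy": 0,"wz": 0}
    - {"dx": 0.1,"dy": 0.05,"dz": 0.05,"wx": 0,"wy": 0,"wz": 0}
    - {"dx": 0.1,"dy": 0.05,"dz": 0.09,"wx": 0,"wy": 0,"wz": 0}
    - {"dx": 0.1,"dy": 0.05,"dz": 0.12,"wx": 0,"wy": 0,"wz": 0}
    - {"dx": 0.1,"dy": 0.05,"dz": 0.14,"wx": 0,"wy": 0,"wz": 0}
    - {"dx": 0.1,"dy": 0.05,"dz": 0.15,"wx": 0,"wy": 0,"wz": 0}
    - {"dx": 0.1,"dy": 0.05,"dz": 0.15,"wx": 0,"wy": 0,"wz": 0}
    - {"dx": 0.1,"dy": 0.05,"dz": 0.15,"wx": 0,"wy": 0,"wz": 0}
    - {"dx": 0.1,"dy": 0.05,"dz": 0.15,"wx": 0,"wy": 0,"wz": 0}

```text
time_s: 21.15
tcp_pos: [0.6343, 0.2641, 0.0361]
ee_rot: [[-0.725, 0.689, 0.002], [0.689, 0.725, 0.001], [-0.001, 0.003, -1.0]]
wrist_force: [0.0, 0.4, 0.4]
gripper_width: 0.347
```

drive_tool:
  deltas:
    - {"dx": 0,"dy": 0,"dz": 0,"wx": 0,"wy": 0,"wz": 0}
    - {"dx": 0,"dy": 0,"dz": 0,"wx": 0,"wy": 0,"wz": 0}
    - {"dx": 0,"dy": 0,"dz": 0,"wx": 0,"wy": 0,"wz": 0}
    - {"dx": 0,"dy": 0,"dz": 0,"wx": 0,"wy": 0,"wz": 0}
    - {"dx": 0,"dy": 0,"dz": 0,"wx": 0,"wy": 0,"wz": 0}
  gripper: 0.0

```text
time_s: 21.65
tcp_pos: [0.6342, 0.2634, 0.0351]
ee_rot: [[-0.725, 0.689, 0.002], [0.689, 0.725, 0.0], [-0.001, 0.001, -1.0]]
wrist_force: [1.5, -0.5, 1.7]
gripper_width: 0.13
```

drive_tool:
  deltas:
    - {"dx": 0.0006,"dy": 0,"dz": 0,"wx": 0,"wy": 0,"wz": -0.7}
    - {"dx": 0.0013,"dy": 0,"dz": 0,"wx": 0,"wy": 0,"wz": -1.5}
    - {"dx": 0.0013,"dy": 0,"dz": 0,"wx": 0,"wy": 0,"wz": -1.5}
    - {"dx": 0.0013,"dy": 0,"dz": 0,"wx": 0,"wy": 0,"wz": -1.5}
    - {"dx": 0.0013,"dy": 0,"dz": 0,"wx": 0,"wy": 0,"wz": -1.5}

```text
time_s: 22.15
tcp_pos: [0.6336, 0.2641, 0.0351]
ee_rot: [[-0.743, 0.67, 0.002], [0.67, 0.743, 0.0], [-0.001, 0.001, -1.0]]
wrist_force: [5.2, -3.2, 1.1]
gripper_width: 0.131
```

drive_tool:
  deltas:
    - {"dx": 0,"dy": 0,"dz": 0,"wx": 0,"wy": 0,"wz": 0}
    - {"dx": 0,"dy": 0,"dz": 0,"wx": 0,"wy": 0,"wz": 0}
    - {"dx": 0,"dy": 0,"dz": -0.01,"wx": 0,"wy": 0,"wz": 0}
    - {"dx": 0,"dy": 0,"dz": -0.04,"wx": 0,"wy": 0,"wz": 0}
    - {"dx": -0.02,"dy": -0.01,"dz": -0.08,"wx": 0,"wy": 0,"wz": 0}
    - {"dx": -0.05,"dy": -0.03,"dz": -0.11,"wx": 0,"wy": 0,"wz": 0}
    - {"dx": -0.09,"dy": -0.05,"dz": -0.11,"wx": 0,"wy": 0,"wz": 0}
    - {"dx": -0.1,"dy": -0.05,"dz": -0.11,"wx": 0,"wy": 0,"wz": 0}
    - {"dx": -0.1,"dy": -0.05,"dz": -0.11,"wx": 0,"wy": 0,"wz": 0}
  gripper: 0.35

```text
time_s: 23.05
tcp_pos: [0.6735, 0.1589, 0.1446]
ee_rot: [[-0.741, 0.672, -0.001], [0.672, 0.741, 0.0], [0.001, -0.0, -1.0]]
wrist_force: [-0.4, -0.4, -0.5]
gripper_width: 0.345
```

Run:
```python
from h import *
T=pose();np.save("T9.npy",T);print(T[:3,3])
im=cams.capture("wrist")[:,:,::-1].copy();cv2.imwrite("pics/n_wrist.png",im)
c=proj("wrist",[[.6,.226,.055]],T)[0].astype(int);print(c)
x0,y0=max(c[0]-30,0),max(c[1]-20,0)
crop(im,x0,y0,x0+100,y0+100,6,"pics/n2.png");print(x0,y0)
```

```text
[0.67349679 0.15888525 0.14463537]
[320 108]
290 88
```

View pics/n2.png

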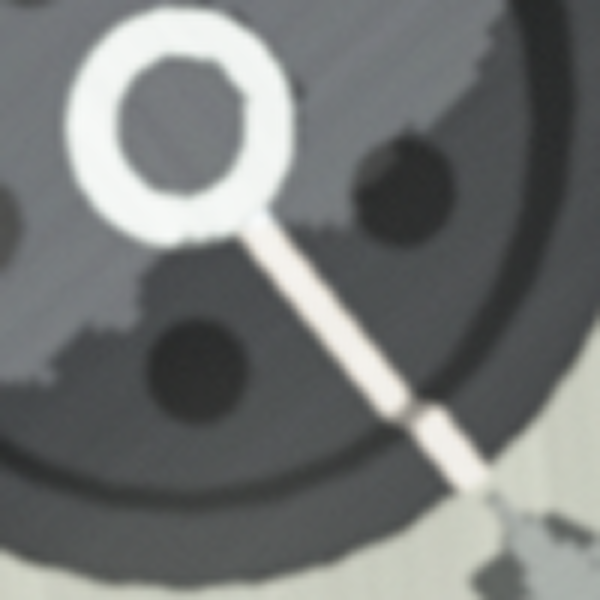

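Run:
```python
from h import *
T=np.load("T9.npy")
f=lambda x,y,z:onz("wrist",[(290+x/6-.42,88+y/6-.42)],z,T)[0]
hub=f(180,126,.042);print(hub)
for h in (hub[:2],np.array([.599,.2267])):
  for p in (f(450,449,.055),f(492,497,.053)):
    v=p[:2]-h;print(np.hypot(*v).round(4),np.degrees(np.arctan2(v[1],v[0])).round(2),end=" | ")
im=cv2.imread("pics/n_wrist.png");crop(im,350,150,395,195,14,"pics/n3.png")
```

```text
[0.59881375 0.22639507 0.042     ]
0.0509 -1.64 | 0.0592 -1.2 | 0.0507 -1.99 | 0.059 -1.5 |
```

View pics/n3.png

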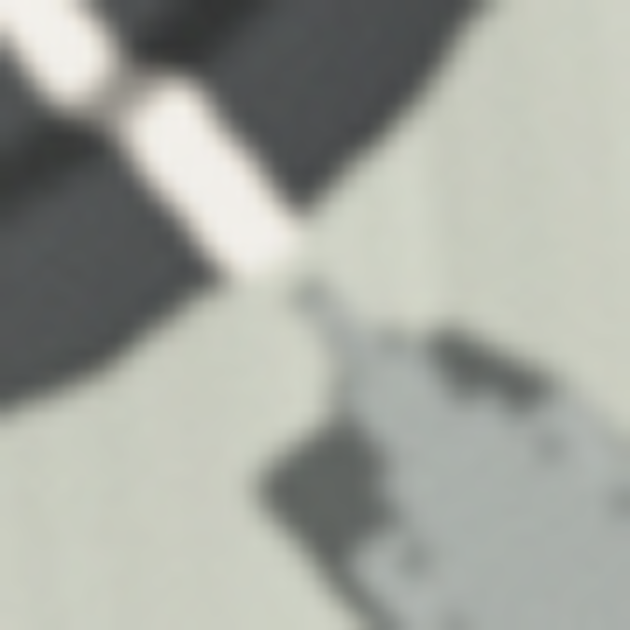

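drive_tool:
  deltas:
    - {"dx": 0,"dy": -0.02,"dz": -0.03,"wx": 0,"wy": 0,"wz": -8.5}
    - {"dx": 0,"dy": -0.04,"dz": -0.06,"wx": 0,"wy": 0,"wz": -17}
    - {"dx": 0,"dy": -0.06,"dz": -0.08,"wx": 0,"wy": 0,"wz": -25.5}
    - {"dx": 0,"dy": -0.08,"dz": -0.1,"wx": 0,"wy": 0,"wz": -34}
    - {"dx": 0,"dy": -0.1,"dz": -0.12,"wx": 0,"wy": 0,"wz": -42.5}
    - {"dx": 0,"dy": -0.12,"dz": -0.14,"wx": 0,"wy": 0,"wz": -51}
    - {"dx": 0,"dy": -0.14,"dz": -0.16,"wx": 0,"wy": 0,"wz": -59.5}
    - {"dx": 0,"dy": -0.16,"dz": -0.18,"wx": 0,"wy": 0,"wz": -68}
    - {"dx": 0,"dy": -0.18,"dz": -0.2,"wx": 0,"wy": 0,"wz": -76.5}
    - {"dx": 0,"dy": -0.2,"dz": -0.205,"wx": 0,"wy": 0,"wz": -85}
    - {"dx": 0,"dy": -0.22,"dz": -0.205,"wx": 0,"wy": 0,"wz": -93.5}
    - {"dx": 0,"dy": -0.24,"dz": -0.205,"wx": 0,"wy": 0,"wz": -102}
    - {"dx": 0,"dy": -0.26,"dz": -0.205,"wx": 0,"wy": 0,"wz": -110.5}
    - {"dx": 0,"dy": -0.28,"dz": -0.205,"wx": 0,"wy": 0,"wz": -119}
    - {"dx": 0,"dy": -0.3,"dz": -0.205,"wx": 0,"wy": 0,"wz": -127.5}
    - {"dx": 0,"dy": -0.32,"dz": -0.205,"wx": 0,"wy": 0,"wz": -136}
    - {"dx": -0.004,"dy": -0.34,"dz": -0.205,"wx": 0,"wy": 0,"wz": -144.5}
    - {"dx": -0.004,"dy": -0.346,"dz": -0.205,"wx": 0,"wy": 0,"wz": -153}
    - {"dx": -0.004,"dy": -0.346,"dz": -0.205,"wx": 0,"wy": 0,"wz": -161.5}
    - {"dx": -0.004,"dy": -0.346,"dz": -0.205,"wx": 0,"wy": 0,"wz": -170}
  gripper: 0.5

```text
time_s: 25.1
tcp_pos: [0.444, -0.0982, 0.3492]
ee_rot: [[0.621, -0.784, -0.001], [-0.784, -0.621, 0.0], [-0.001, 0.001, -1.0]]
wrist_force: [-0.3, 0.4, -0.1]
gripper_width: 0.499
```

drive_tool:
  deltas:
    - {"dx": 0,"dy": 0,"dz": 0,"wx": 0,"wy": 0,"wz": 0}
    - {"dx": 0,"dy": 0,"dz": 0,"wx": 0,"wy": 0,"wz": 0}

```text
time_s: 25.3
tcp_pos: [0.4443, -0.0984, 0.3492]
ee_rot: [[0.614, -0.79, -0.001], [-0.79, -0.614, 0.0], [-0.001, 0.001, -1.0]]
wrist_force: [1.1, 0.0, -0.1]
gripper_width: 0.502
```

Run:
```python
from h import *
T=pose();np.save("To.npy",T);print(T[:3,3],r.sense()["joints"].round(1))
im=cams.capture("wrist")[:,:,::-1].copy();cv2.imwrite("pics/o_wrist.png",im)
```

```text
[ 0.44432369 -0.09839259  0.3492465 ] [  8.1   1.1  -8.5  -0.  -80.5  29.8]
```

View pics/o_wrist.png

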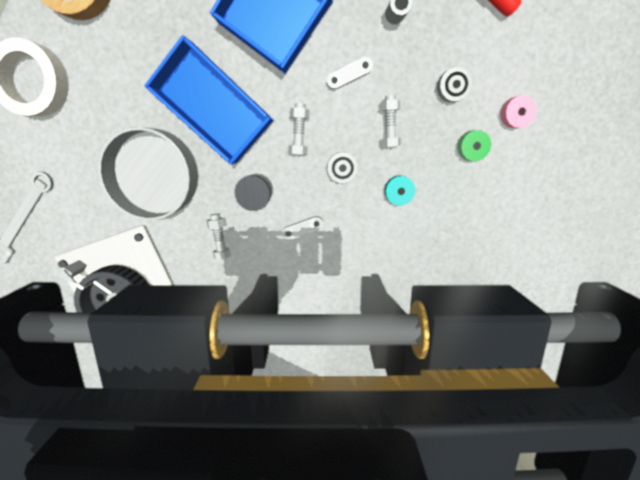

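Run:
```python
from h import *
T=np.load("To.npy")
f=lambda p,z:onz("wrist",[p],z,T)[0]
def ln(n,a,b,z):
    A,B=f(a,z),f(b,z);print(n,((A+B)/2)[:2].round(4),"len",np.hypot(*(A-B)[:2]).round(4),"ang",np.degrees(np.arctan2(*(B-A)[1::-1])).round(1))
ln("boltA",(300,101),(298,156),.015);ln("boltB",(392,95),(391,148),.015);ln("boltC",(213,212),(221,257),.015)
ln("LA",(329,84),(372,62),.012);ln("LB",(288,234),(321,221),.012)
for n,p,z in(("R1",(455,83.5),.018),("R2",(342.5,167),.018),("tin",(253,192),.045),("socket",(400,7),.038)):print(n,f(p,z)[:2].round(4))
# oblong rim corners (outer top)
c=[f(p,.04)[:2] for p in ((184,37),(272,121),(234,164),(146,86))];print(np.round(c,4),np.mean(c,0).round(4),[np.hypot(*(c[i]-c[i-1])).round(4) for i in range(4)])
L=[f(p,.04)[:2] for p in ((101,172),(197,172),(149,127),(149,218))];print(np.round(L,4),np.mean(L,0))
print(f((285,72),.04),f((212,12),.04),f((332,3),.04))
```

```text
boltA [ 0.524 -0.156] len 0.0746 ang 124.8
boltB [ 0.4269 -0.2437] len 0.0713 ang 129.7
boltC [0.5307 0.0457] len 0.0723 ang 132.8
LA [ 0.5129 -0.2579] len 0.0647 ang -116.4
LB [ 0.4309 -0.0455] len 0.0549 ang -120.2
R1 [ 0.3917 -0.3355]
R2 [ 0.4426 -0.1526]
tin [ 0.5224 -0.0499]
socket [ 0.5114 -0.3509]
[[ 0.7062 -0.1573]
 [ 0.5571 -0.1424]
 [ 0.5658 -0.0645]
 [ 0.7154 -0.0774]] [ 0.6361 -0.1104] [np.float64(0.0804), np.float64(0.1499), np.float64(0.0784), np.float64(0.1502)]
[[ 0.7102  0.0594]
 [ 0.6008 -0.0238]
 [ 0.6856 -0.0349]
 [ 0.6217  0.0751]] [0.65458275 0.01895187]
[ 0.57918731 -0.20172997  0.04      ] [ 0.6933325  -0.20256841  0.04      ] [ 0.5804963  -0.30131741  0.04      ]
```

drive_tool:
  deltas:
    - {"dx": 0.03,"dy": -0.01,"dz": 0.04,"wx": 0,"wy": 0,"wz": 3}
    - {"dx": 0.06,"dy": -0.02,"dz": 0.08,"wx": 0,"wy": 0,"wz": 3}
    - {"dx": 0.09,"dy": -0.0276,"dz": 0.12,"wx": 0,"wy": 0,"wz": 3}
    - {"dx": 0.0944,"dy": -0.0276,"dz": 0.16,"wx": 0,"wy": 0,"wz": 3}
    - {"dx": 0.0944,"dy": -0.0276,"dz": 0.2,"wx": 0,"wy": 0,"wz": 3}
    - {"dx": 0.0944,"dy": -0.0276,"dz": 0.229,"wx": 0,"wy": 0,"wz": 3}
    - {"dx": 0.0944,"dy": -0.0276,"dz": 0.229,"wx": 0,"wy": 0,"wz": 3}
    - {"dx": 0.0944,"dy": -0.0276,"dz": 0.229,"wx": 0,"wy": 0,"wz": 3}
  gripper: 0.3

```text
time_s: 26.15
tcp_pos: [0.5249, -0.1568, 0.121]
ee_rot: [[0.573, -0.82, -0.0], [-0.82, -0.573, -0.001], [0.001, 0.0, -1.0]]
wrist_force: [1.2, -0.5, 0.6]
gripper_width: 0.299
```

```bash
cat > look.py <<'E'
import sys
from h import *
n=sys.argv[1];T=pose();np.save(f"T_{n}.npy",T);print(T[:3,3].round(4),round(np.degrees(np.arctan2(T[1,0],T[0,0])),2))
im=cams.capture("wrist")[:,:,::-1].copy();cv2.imwrite(f"pics/{n}.png",im)
crop(im,190,120,450,300,3,f"pics/{n}c.png")
E
python3 look.py p1
```

```text
[ 0.5249 -0.1568  0.121 ] -55.07
```

View pics/p1c.png

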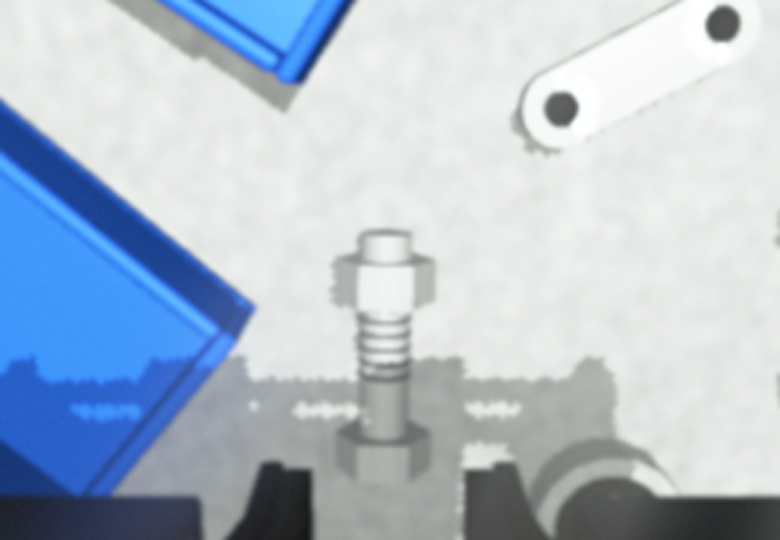

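```bash
cat > pt.py <<'E'
import sys
from h import *
# usage: n z x y [x y ...] in crop coords -> world and tool delta
n=sys.argv[1];z=float(sys.argv[2]);T=np.load(f"T_{n}.npy");v=np.array(sys.argv[3:],float).reshape(-1,2)
for p in v:
    P=onz("wrist",[(190+p[0]/3-.33,120+p[1]/3-.33)],z,T)[0];print(p,P.round(4),"tool",(T[:3,:3].T@(P-T[:3,3])).round(4))
E
python3 pt.py p1 .017 385 372 384 232 384 478;python3 pt.py p1 .04 253 308
```

```text
[385. 372.] [ 0.5224 -0.153   0.017 ] tool [-0.0046 -0.0002  0.104 ]
[384. 232.] [ 0.5449 -0.1848  0.017 ] tool [ 0.0344 -0.0004  0.1041]
[384. 478.] [ 0.5045 -0.1268  0.017 ] tool [-0.0363 -0.0006  0.104 ]
[253. 308.] [ 0.5628 -0.1536  0.04  ] tool [ 0.0191 -0.033   0.081 ]
```

drive_tool:
  deltas:
    - {"dx": -0.0045,"dy": 0,"dz": 0.04,"wx": 0,"wy": 0,"wz": 0}
    - {"dx": -0.0045,"dy": 0,"dz": 0.08,"wx": 0,"wy": 0,"wz": 0}
    - {"dx": -0.0045,"dy": 0,"dz": 0.105,"wx": 0,"wy": 0,"wz": 0}
    - {"dx": -0.0045,"dy": 0,"dz": 0.115,"wx": 0,"wy": 0,"wz": 0}
    - {"dx": -0.0045,"dy": 0,"dz": 0.115,"wx": 0,"wy": 0,"wz": 0}
    - {"dx": -0.0045,"dy": 0,"dz": 0.115,"wx": 0,"wy": 0,"wz": 0}

```text
time_s: 26.8
tcp_pos: [0.5236, -0.1532, 0.0075]
ee_rot: [[0.573, -0.82, 0.004], [-0.82, -0.573, -0.0], [0.003, -0.003, -1.0]]
wrist_force: [-0.1, 0.2, -0.2]
gripper_width: 0.303
```

drive_tool:
  deltas:
    - {"dx": 0,"dy": 0,"dz": 0,"wx": 0,"wy": 0,"wz": 0}
    - {"dx": 0,"dy": 0,"dz": 0,"wx": 0,"wy": 0,"wz": 0}
    - {"dx": 0,"dy": 0,"dz": 0,"wx": 0,"wy": 0,"wz": 0}
    - {"dx": 0,"dy": 0,"dz": 0,"wx": 0,"wy": 0,"wz": 0}
  gripper: 0.0

```text
time_s: 27.2
tcp_pos: [0.5227, -0.1531, 0.0069]
ee_rot: [[0.573, -0.82, 0.003], [-0.82, -0.573, -0.0], [0.002, -0.002, -1.0]]
wrist_force: [-0.0, 0.8, 5.5]
gripper_width: 0.151
```

Run:
```python
from h import *
def s(L,z):
    c=[onz("scene",[(160+x/3.3,180+y/3.3)],z)[0][:2] for x,y in L];c=np.array(c);print(c.round(4),c.mean(0).round(4),[np.hypot(*(c[i]-c[i-1])).round(4) for i in range(4)], np.degrees(np.arctan2(*(c[1]-c[0])[::-1])).round(1))
s([(128,378),(294,358),(305,518),(132,535)],.04)
s([(383,320),(504,320),(503,534),(376,532)],.04)
s([(550,440),(750,440),(650,347),(650,530)],.04)
T=pose();print(np.degrees(np.arctan2(T[1,0],T[0,0])))
```

```text
[[ 0.5942 -0.3138]
 [ 0.5894 -0.204 ]
 [ 0.7014 -0.1997]
 [ 0.7028 -0.3081]] [ 0.647  -0.2564] [np.float64(0.1087), np.float64(0.1099), np.float64(0.112), np.float64(0.1084)] 92.5
[[ 0.5665 -0.1435]
 [ 0.5739 -0.062 ]
 [ 0.7232 -0.0761]
 [ 0.7146 -0.1555]] [ 0.6446 -0.1093] [np.float64(0.1486), np.float64(0.0818), np.float64(0.15), np.float64(0.0798)] 84.8
[[ 0.6631 -0.0401]
 [ 0.6751  0.0895]
 [ 0.6029  0.0338]
 [ 0.7292  0.0164]] [0.6676 0.0249] [np.float64(0.0869), np.float64(0.1302), np.float64(0.0912), np.float64(0.1275)] 84.7
-55.05137564249082
```

drive_tool:
  deltas:
    - {"dx": 0,"dy": 0,"dz": -0.03,"wx": 0,"wy": 0,"wz": 0}
    - {"dx": 0,"dy": 0,"dz": -0.07,"wx": 0,"wy": 0,"wz": 0}
    - {"dx": 0.01,"dy": 0,"dz": -0.1,"wx": 0,"wy": 0,"wz": 8}
    - {"dx": 0.04,"dy": -0.005,"dz": -0.103,"wx": 0,"wy": 0,"wz": 16}
    - {"dx": 0.08,"dy": -0.01,"dz": -0.103,"wx": 0,"wy": 0,"wz": 24}
    - {"dx": 0.12,"dy": -0.0195,"dz": -0.103,"wx": 0,"wy": 0,"wz": 32.5}
    - {"dx": 0.135,"dy": -0.0195,"dz": -0.103,"wx": 0,"wy": 0,"wz": 32.5}
    - {"dx": 0.135,"dy": -0.0195,"dz": -0.103,"wx": 0,"wy": 0,"wz": 32.5}
    - {"dx": 0.135,"dy": -0.0195,"dz": -0.103,"wx": 0,"wy": 0,"wz": 32.5}

```text
time_s: 28.1
tcp_pos: [0.6138, -0.2524, 0.1074]
ee_rot: [[0.042, -0.999, -0.002], [-0.999, -0.042, 0.001], [-0.001, 0.002, -1.0]]
wrist_force: [0.2, 0.1, -1.5]
gripper_width: 0.149
```

```bash
python3 look.py p2
```

```text
[ 0.6138 -0.2524  0.1074] -87.61
```

View pics/p2.png

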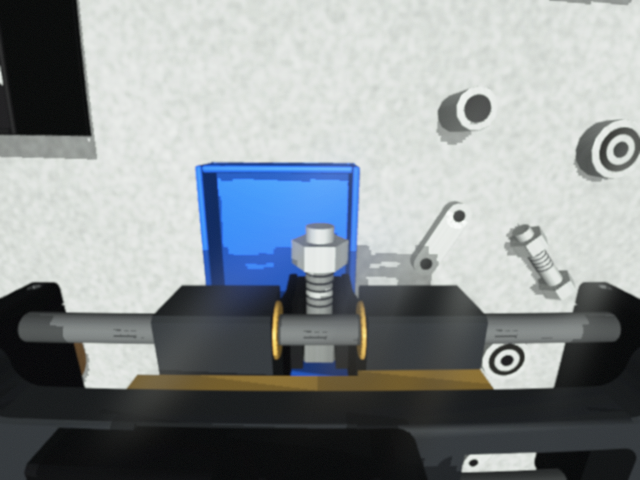

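Run:
```python
from h import *
T=np.load("T_p2.npy")
for p,z in (((197,165),.04),((359,165),.04),((352,270),.04),((203,270),.04),((320,226),.1)):
    P=onz("wrist",[p],z,T)[0];print(P.round(4),(T[:3,:3].T@(P-T[:3,3])).round(4))
```

```text
[ 0.6983 -0.3115  0.04  ] [ 0.0626 -0.082   0.0672]
[ 0.5889 -0.3157  0.04  ] [0.0622 0.0274 0.0674]
[ 0.5885 -0.2399  0.04  ] [-0.0134  0.0247  0.0675]
[ 0.6983 -0.2355  0.04  ] [-0.0133 -0.0853  0.0673]
[ 0.6143 -0.2873  0.1   ] [0.0349 0.001  0.0074]
```

drive_tool:
  deltas:
    - {"dx": 0.0015,"dy": -0.0087,"dz": 0.02,"wx": 0,"wy": 0,"wz": 0}
    - {"dx": 0.0015,"dy": -0.0087,"dz": 0.05,"wx": 0,"wy": 0,"wz": 0}
    - {"dx": 0.0015,"dy": -0.0087,"dz": 0.08,"wx": 0,"wy": 0,"wz": 0}
    - {"dx": 0.0015,"dy": -0.0087,"dz": 0.09,"wx": 0,"wy": 0,"wz": 0}
    - {"dx": 0.0015,"dy": -0.0087,"dz": 0.09,"wx": 0,"wy": 0,"wz": 0}
    - {"dx": 0.0015,"dy": -0.0087,"dz": 0.09,"wx": 0,"wy": 0,"wz": 0}

```text
time_s: 28.75
tcp_pos: [0.6246, -0.2537, 0.0201]
ee_rot: [[0.044, -0.999, 0.002], [-0.999, -0.044, -0.001], [0.001, -0.002, -1.0]]
wrist_force: [-0.3, -0.1, -1.9]
gripper_width: 0.15
```

drive_tool:
  deltas:
    - {"dx": 0,"dy": 0,"dz": 0,"wx": 0,"wy": 0,"wz": 0}
    - {"dx": 0,"dy": 0,"dz": 0,"wx": 0,"wy": 0,"wz": 0}
    - {"dx": 0,"dy": 0,"dz": 0,"wx": 0,"wy": 0,"wz": 0}
    - {"dx": 0,"dy": 0,"dz": -0.03,"wx": 0,"wy": 0,"wz": 0}
    - {"dx": 0,"dy": 0,"dz": -0.07,"wx": 0,"wy": 0,"wz": 0}
    - {"dx": 0,"dy": 0,"dz": -0.1,"wx": 0,"wy": 0,"wz": 0}
    - {"dx": 0,"dy": 0,"dz": -0.1,"wx": 0,"wy": 0,"wz": 0}
  gripper: 0.22

```text
time_s: 29.45
tcp_pos: [0.6272, -0.2549, 0.1254]
ee_rot: [[0.043, -0.999, 0.012], [-0.999, -0.043, -0.004], [0.004, -0.012, -1.0]]
wrist_force: [0.8, 0.1, 1.5]
gripper_width: 0.22
```

```bash
python3 look.py p3
```

```text
[ 0.6272 -0.2549  0.1254] -87.51
```

View pics/p3.png

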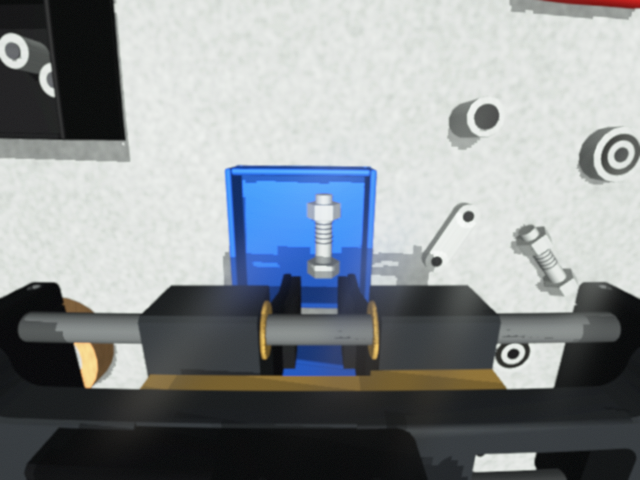

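drive_tool:
  deltas:
    - {"dx": -0.004,"dy": 0.04,"dz": 0,"wx": 0,"wy": 0,"wz": -8}
    - {"dx": -0.008,"dy": 0.08,"dz": 0,"wx": 0,"wy": 0,"wz": -16}
    - {"dx": -0.012,"dy": 0.12,"dz": 0,"wx": 0,"wy": 0,"wz": -24}
    - {"dx": -0.016,"dy": 0.16,"dz": 0,"wx": 0,"wy": 0,"wz": -32}
    - {"dx": -0.0195,"dy": 0.1965,"dz": 0.005,"wx": 0,"wy": 0,"wz": -37.5}
    - {"dx": -0.0195,"dy": 0.1965,"dz": 0.005,"wx": 0,"wy": 0,"wz": -37.5}
    - {"dx": -0.0195,"dy": 0.1965,"dz": 0.005,"wx": 0,"wy": 0,"wz": -37.5}
    - {"dx": -0.0195,"dy": 0.1965,"dz": 0.005,"wx": 0,"wy": 0,"wz": -37.5}
  gripper: 0.4

```text
time_s: 30.3
tcp_pos: [0.4275, -0.2428, 0.1135]
ee_rot: [[0.642, -0.767, 0.001], [-0.767, -0.642, -0.0], [0.001, -0.0, -1.0]]
wrist_force: [1.0, 0.1, 0.0]
gripper_width: 0.4
```

```bash
python3 look.py p4
```

```text
[ 0.4275 -0.2428  0.1135] -50.08
```

View pics/p4c.png

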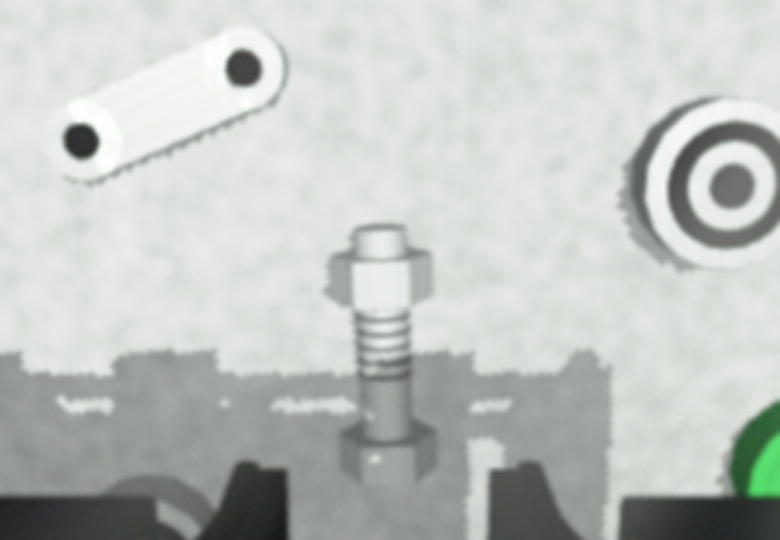

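```bash
python3 pt.py p4 .017 384 370; python3 pt.py p4 .018 730 183;python3 pt.py p4 .012 81 141 243 68
```

```text
[384. 370.] [ 0.4267 -0.2412  0.017 ] tool [-0.0018 -0.0004  0.0965]
[730. 183.] [ 0.3909 -0.3366  0.018 ] tool [0.0484 0.0882 0.0955]
[ 81. 141.] [ 0.5256 -0.2373  0.012 ] tool [ 0.0587 -0.0788  0.1016]
[243.  68.] [ 0.5044 -0.2785  0.012 ] tool [ 0.0767 -0.036   0.1016]
```

drive_tool:
  deltas:
    - {"dx": -0.002,"dy": 0,"dz": 0.04,"wx": 0,"wy": 0,"wz": 1}
    - {"dx": -0.002,"dy": 0,"dz": 0.08,"wx": 0,"wy": 0,"wz": 1}
    - {"dx": -0.002,"dy": 0,"dz": 0.1,"wx": 0,"wy": 0,"wz": 1}
    - {"dx": -0.002,"dy": 0,"dz": 0.108,"wx": 0,"wy": 0,"wz": 1}
    - {"dx": -0.002,"dy": 0,"dz": 0.108,"wx": 0,"wy": 0,"wz": 1}
    - {"dx": -0.002,"dy": 0,"dz": 0.108,"wx": 0,"wy": 0,"wz": 1}

```text
time_s: 30.95
tcp_pos: [0.4266, -0.2414, 0.0062]
ee_rot: [[0.629, -0.778, 0.002], [-0.778, -0.629, -0.001], [0.002, -0.001, -1.0]]
wrist_force: [0.4, -0.2, -0.1]
gripper_width: 0.4
```

drive_tool:
  deltas:
    - {"dx": 0,"dy": 0,"dz": 0,"wx": 0,"wy": 0,"wz": 0}
    - {"dx": 0,"dy": 0,"dz": 0,"wx": 0,"wy": 0,"wz": 0}
    - {"dx": 0,"dy": 0,"dz": 0,"wx": 0,"wy": 0,"wz": 0}
    - {"dx": 0,"dy": 0,"dz": 0,"wx": 0,"wy": 0,"wz": 0}
    - {"dx": 0,"dy": 0,"dz": 0,"wx": 0,"wy": 0,"wz": 0}
  gripper: 0.0

```text
time_s: 31.45
tcp_pos: [0.4259, -0.2412, 0.0063]
ee_rot: [[0.629, -0.778, 0.001], [-0.778, -0.629, -0.0], [0.001, -0.001, -1.0]]
wrist_force: [-0.6, 1.3, 5.6]
gripper_width: 0.149
```

Run:
```python
from h import *
delta((.6665,-.2535,.10),-87.5)
```

```text
d [ 0.1609 -0.1795 -0.0934] yaw now -51.05
wz(mod180) 36.45
```

drive_tool:
  deltas:
    - {"dx": 0,"dy": 0,"dz": -0.04,"wx": 0,"wy": 0,"wz": 0}
    - {"dx": 0,"dy": 0,"dz": -0.08,"wx": 0,"wy": 0,"wz": 0}
    - {"dx": 0.03,"dy": -0.03,"dz": -0.0935,"wx": 0,"wy": 0,"wz": 8}
    - {"dx": 0.06,"dy": -0.06,"dz": -0.0935,"wx": 0,"wy": 0,"wz": 16}
    - {"dx": 0.09,"dy": -0.09,"dz": -0.0935,"wx": 0,"wy": 0,"wz": 24}
    - {"dx": 0.12,"dy": -0.12,"dz": -0.0935,"wx": 0,"wy": 0,"wz": 32}
    - {"dx": 0.15,"dy": -0.155,"dz": -0.0935,"wx": 0,"wy": 0,"wz": 36.5}
    - {"dx": 0.161,"dy": -0.1795,"dz": -0.0935,"wx": 0,"wy": 0,"wz": 36.5}
    - {"dx": 0.161,"dy": -0.1795,"dz": -0.0935,"wx": 0,"wy": 0,"wz": 36.5}
    - {"dx": 0.161,"dy": -0.1795,"dz": -0.0935,"wx": 0,"wy": 0,"wz": 36.5}
    - {"dx": 0.161,"dy": -0.1795,"dz": -0.0935,"wx": 0,"wy": 0,"wz": 36.5}

```text
time_s: 32.55
tcp_pos: [0.6648, -0.2535, 0.0985]
ee_rot: [[0.042, -0.999, -0.002], [-0.999, -0.042, 0.001], [-0.001, 0.002, -1.0]]
wrist_force: [0.0, -0.4, -1.2]
gripper_width: 0.152
```

```bash
python3 look.py p5; python3 -c "
from h import *
delta((.6665,-.2535,.019),-87.5)"
```

```text
[ 0.6648 -0.2535  0.0985] -87.59
d [-0.0001 -0.0018  0.0799] yaw now -87.6
wz(mod180) -0.1
```

View pics/p5c.png

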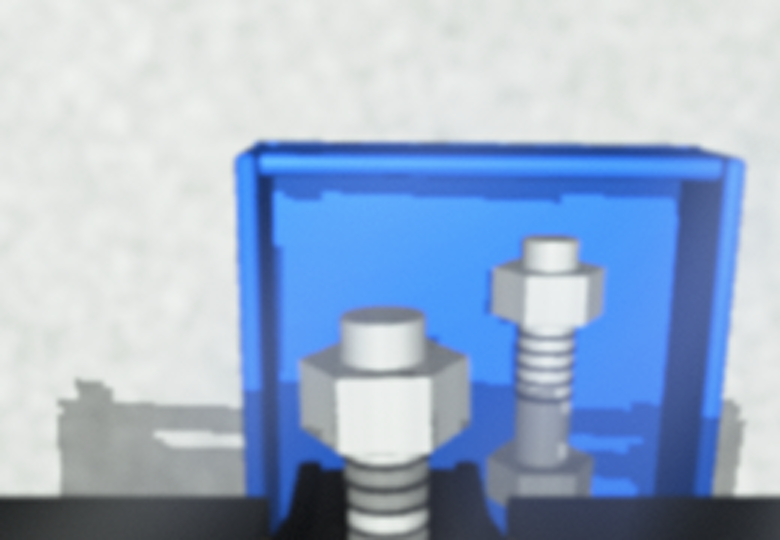

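drive_tool:
  deltas:
    - {"dx": 0,"dy": -0.0015,"dz": 0.03,"wx": 0,"wy": 0,"wz": 0}
    - {"dx": 0,"dy": -0.0015,"dz": 0.06,"wx": 0,"wy": 0,"wz": 0}
    - {"dx": 0,"dy": -0.0015,"dz": 0.075,"wx": 0,"wy": 0,"wz": 0}
    - {"dx": 0,"dy": -0.0015,"dz": 0.08,"wx": 0,"wy": 0,"wz": 0}
    - {"dx": 0,"dy": -0.0015,"dz": 0.08,"wx": 0,"wy": 0,"wz": 0}
    - {"dx": 0,"dy": -0.0015,"dz": 0.08,"wx": 0,"wy": 0,"wz": 0}

```text
time_s: 33.2
tcp_pos: [0.6686, -0.2539, 0.0208]
ee_rot: [[0.043, -0.999, 0.003], [-0.999, -0.043, -0.001], [0.001, -0.003, -1.0]]
wrist_force: [0.5, -0.4, -0.5]
gripper_width: 0.148
```

drive_tool:
  deltas:
    - {"dx": 0,"dy": 0,"dz": 0,"wx": 0,"wy": 0,"wz": 0}
    - {"dx": 0,"dy": 0,"dz": 0,"wx": 0,"wy": 0,"wz": 0}
    - {"dx": 0,"dy": 0,"dz": 0,"wx": 0,"wy": 0,"wz": 0}
    - {"dx": 0,"dy": 0,"dz": -0.03,"wx": 0,"wy": 0,"wz": 0}
    - {"dx": 0,"dy": 0,"dz": -0.07,"wx": 0,"wy": 0,"wz": 0}
    - {"dx": 0,"dy": 0,"dz": -0.1,"wx": 0,"wy": 0,"wz": 0}
    - {"dx": 0,"dy": 0,"dz": -0.1,"wx": 0,"wy": 0,"wz": 0}
  gripper: 0.22

```text
time_s: 33.9
tcp_pos: [0.671, -0.2545, 0.1262]
ee_rot: [[0.043, -0.999, 0.012], [-0.999, -0.044, -0.004], [0.004, -0.012, -1.0]]
wrist_force: [-0.3, 0.3, 0.7]
gripper_width: 0.219
```

```bash
python3 look.py p6; python3 -c "
from h import *
delta((.523,.046,.12),-47)"
```

```text
[ 0.671  -0.2545  0.1262] -87.51
d [-0.3058  0.1335  0.0015] yaw now -87.55
wz(mod180) -40.55
```

View pics/p6c.png

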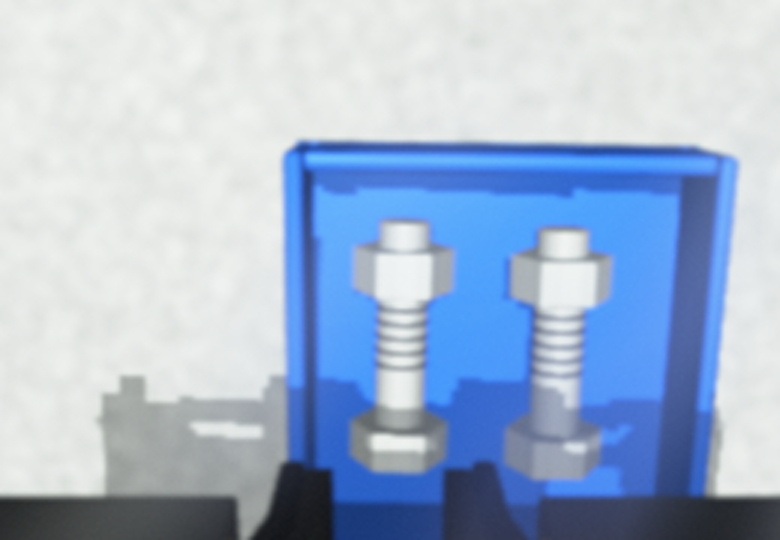

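drive_tool:
  deltas:
    - {"dx": -0.04,"dy": 0.02,"dz": 0,"wx": 0,"wy": 0,"wz": -6}
    - {"dx": -0.085,"dy": 0.04,"dz": 0,"wx": 0,"wy": 0,"wz": -12}
    - {"dx": -0.13,"dy": 0.06,"dz": 0,"wx": 0,"wy": 0,"wz": -18}
    - {"dx": -0.175,"dy": 0.08,"dz": 0,"wx": 0,"wy": 0,"wz": -24}
    - {"dx": -0.22,"dy": 0.1,"dz": 0,"wx": 0,"wy": 0,"wz": -30}
    - {"dx": -0.26,"dy": 0.12,"dz": 0,"wx": 0,"wy": 0,"wz": -36}
    - {"dx": -0.3,"dy": 0.1335,"dz": 0,"wx": 0,"wy": 0,"wz": -40.5}
    - {"dx": -0.306,"dy": 0.1335,"dz": 0,"wx": 0,"wy": 0,"wz": -40.5}
    - {"dx": -0.306,"dy": 0.1335,"dz": 0,"wx": 0,"wy": 0,"wz": -40.5}
    - {"dx": -0.306,"dy": 0.1335,"dz": 0,"wx": 0,"wy": 0,"wz": -40.5}
  gripper: 0.4

```text
time_s: 34.95
tcp_pos: [0.5212, 0.0461, 0.1186]
ee_rot: [[0.681, -0.733, -0.001], [-0.733, -0.681, -0.0], [-0.0, 0.001, -1.0]]
wrist_force: [-0.1, -0.1, 0.2]
gripper_width: 0.402
```

```bash
python3 look.py p7
```

```text
[0.5212 0.0461 0.1186] -47.11
```

View pics/p7c.png

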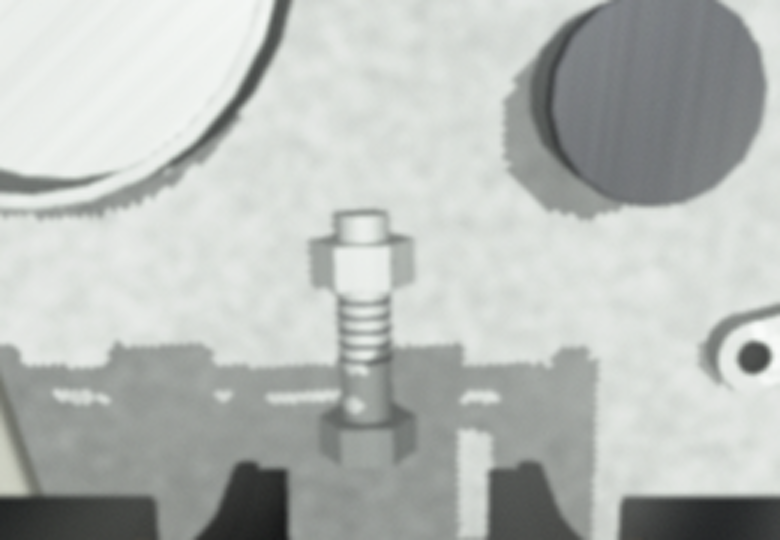

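```bash
python3 pt.py p7 .017 364.5 356
```

```text
[364.5 356. ] [0.5258 0.0495 0.017 ] tool [ 0.0006 -0.0058  0.1016]
```

drive_tool:
  deltas:
    - {"dx": 0.0006,"dy": -0.0058,"dz": 0.04,"wx": 0,"wy": 0,"wz": 1}
    - {"dx": 0.0006,"dy": -0.0058,"dz": 0.08,"wx": 0,"wy": 0,"wz": 1}
    - {"dx": 0.0006,"dy": -0.0058,"dz": 0.105,"wx": 0,"wy": 0,"wz": 1}
    - {"dx": 0.0006,"dy": -0.0058,"dz": 0.113,"wx": 0,"wy": 0,"wz": 1}
    - {"dx": 0.0006,"dy": -0.0058,"dz": 0.113,"wx": 0,"wy": 0,"wz": 1}
    - {"dx": 0.0006,"dy": -0.0058,"dz": 0.113,"wx": 0,"wy": 0,"wz": 1}

```text
time_s: 35.6
tcp_pos: [0.5271, 0.0498, 0.007]
ee_rot: [[0.668, -0.744, 0.002], [-0.744, -0.668, 0.0], [0.001, -0.002, -1.0]]
wrist_force: [-0.3, 1.0, 0.0]
gripper_width: 0.403
```

drive_tool:
  deltas:
    - {"dx": 0,"dy": 0,"dz": 0,"wx": 0,"wy": 0,"wz": 0}
    - {"dx": 0,"dy": 0,"dz": 0,"wx": 0,"wy": 0,"wz": 0}
    - {"dx": 0,"dy": 0,"dz": 0,"wx": 0,"wy": 0,"wz": 0}
    - {"dx": 0,"dy": 0,"dz": 0,"wx": 0,"wy": 0,"wz": 0}
    - {"dx": 0,"dy": 0,"dz": 0,"wx": 0,"wy": 0,"wz": 0}
  gripper: 0.0

```text
time_s: 36.1
tcp_pos: [0.5262, 0.0502, 0.0068]
ee_rot: [[0.669, -0.744, 0.001], [-0.744, -0.669, 0.0], [0.0, -0.001, -1.0]]
wrist_force: [-1.5, 1.1, 4.7]
gripper_width: 0.148
```

```bash
python3 -c "
from h import *
delta((.645,-.2535,.10),-87.5)"
```

```text
d [ 0.3054  0.1147 -0.0931] yaw now -48.03
wz(mod180) 39.47
```

drive_tool:
  deltas:
    - {"dx": 0,"dy": 0,"dz": -0.04,"wx": 0,"wy": 0,"wz": 0}
    - {"dx": 0,"dy": 0,"dz": -0.08,"wx": 0,"wy": 0,"wz": 0}
    - {"dx": 0.045,"dy": 0.015,"dz": -0.093,"wx": 0,"wy": 0,"wz": 6}
    - {"dx": 0.09,"dy": 0.03,"dz": -0.093,"wx": 0,"wy": 0,"wz": 12}
    - {"dx": 0.135,"dy": 0.045,"dz": -0.093,"wx": 0,"wy": 0,"wz": 18}
    - {"dx": 0.18,"dy": 0.06,"dz": -0.093,"wx": 0,"wy": 0,"wz": 24}
    - {"dx": 0.225,"dy": 0.08,"dz": -0.093,"wx": 0,"wy": 0,"wz": 30}
    - {"dx": 0.265,"dy": 0.1,"dz": -0.093,"wx": 0,"wy": 0,"wz": 36}
    - {"dx": 0.3,"dy": 0.1147,"dz": -0.093,"wx": 0,"wy": 0,"wz": 39.5}
    - {"dx": 0.3054,"dy": 0.1147,"dz": -0.093,"wx": 0,"wy": 0,"wz": 39.5}
    - {"dx": 0.3054,"dy": 0.1147,"dz": -0.093,"wx": 0,"wy": 0,"wz": 39.5}
    - {"dx": 0.3054,"dy": 0.1147,"dz": -0.093,"wx": 0,"wy": 0,"wz": 39.5}
    - {"dx": 0.3054,"dy": 0.1147,"dz": -0.093,"wx": 0,"wy": 0,"wz": 39.5}

```text
time_s: 37.4
tcp_pos: [0.6443, -0.2523, 0.099]
ee_rot: [[0.044, -0.999, -0.001], [-0.999, -0.044, 0.0], [-0.0, 0.001, -1.0]]
wrist_force: [0.1, -0.5, -0.9]
gripper_width: 0.147
```

```bash
python3 look.py p8; python3 -c "
from h import *
delta((.6455,-.2535,.040),-87.5)"
```

```text
[ 0.6443 -0.2523  0.099 ] -87.47
d [ 0.0013 -0.001   0.0593] yaw now -87.46
wz(mod180) 0.04
```

View pics/p8c.png

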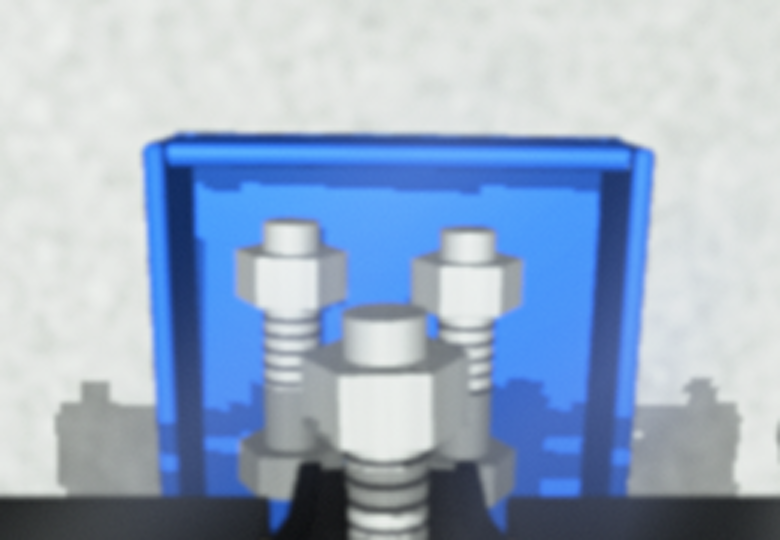

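drive_tool:
  deltas:
    - {"dx": 0.001,"dy": -0.001,"dz": 0.03,"wx": 0,"wy": 0,"wz": 0}
    - {"dx": 0.001,"dy": -0.001,"dz": 0.055,"wx": 0,"wy": 0,"wz": 0}
    - {"dx": 0.001,"dy": -0.001,"dz": 0.061,"wx": 0,"wy": 0,"wz": 0}
    - {"dx": 0.001,"dy": -0.001,"dz": 0.062,"wx": 0,"wy": 0,"wz": 0}
    - {"dx": 0.001,"dy": -0.001,"dz": 0.062,"wx": 0,"wy": 0,"wz": 0}

```text
time_s: 37.95
tcp_pos: [0.6466, -0.2545, 0.0384]
ee_rot: [[0.044, -0.999, 0.002], [-0.999, -0.044, -0.001], [0.001, -0.002, -1.0]]
wrist_force: [-0.1, -0.1, -1.3]
gripper_width: 0.15
```

drive_tool:
  deltas:
    - {"dx": 0,"dy": 0,"dz": 0,"wx": 0,"wy": 0,"wz": 0}
    - {"dx": 0,"dy": 0,"dz": 0,"wx": 0,"wy": 0,"wz": 0}
    - {"dx": 0,"dy": 0,"dz": 0,"wx": 0,"wy": 0,"wz": 0}
    - {"dx": 0,"dy": 0,"dz": -0.03,"wx": 0,"wy": 0,"wz": 0}
    - {"dx": 0,"dy": 0,"dz": -0.07,"wx": 0,"wy": 0,"wz": 0}
    - {"dx": -0.03,"dy": 0,"dz": -0.08,"wx": 0,"wy": 0,"wz": 0}
    - {"dx": -0.03,"dy": 0,"dz": -0.08,"wx": 0,"wy": 0,"wz": 0}
  gripper: 0.22

```text
time_s: 38.65
tcp_pos: [0.6462, -0.223, 0.121]
ee_rot: [[0.045, -0.999, 0.007], [-0.999, -0.045, -0.001], [0.001, -0.006, -1.0]]
wrist_force: [0.6, 0.5, -0.2]
gripper_width: 0.219
```

```bash
python3 look.py p9; python3 -c "
from h import *
cv2.imwrite('pics/p9s.png',cv2.resize(cams.capture('side')[:,:,::-1][280:380,350:470],None,fx=5,fy=5,interpolation=cv2.INTER_CUBIC))"
```

```text
[ 0.6462 -0.223   0.121 ] -87.43
```

View pics/p9c.png

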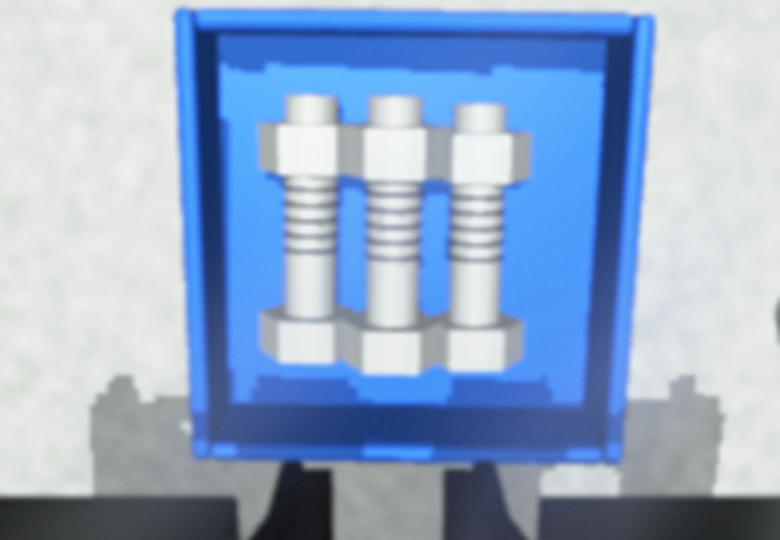

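View pics/p9s.png

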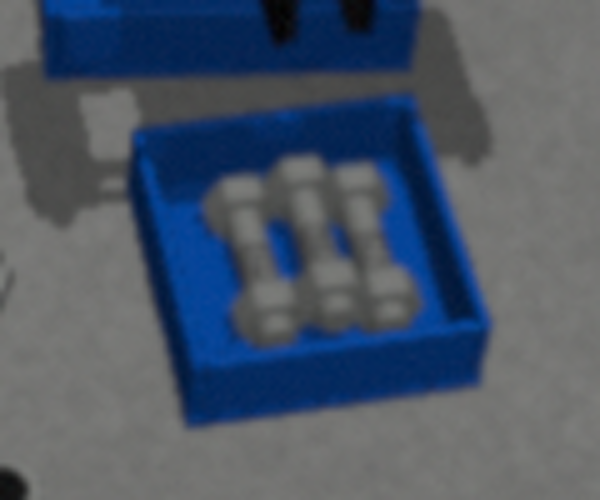

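```bash
python3 -c "
from h import *
delta((.514,-.258,.12),-117)"
```

```text
d [ 0.0281  0.1318 -0.0023] yaw now -87.52
wz(mod180) 29.48
```

drive_tool:
  deltas:
    - {"dx": 0.01,"dy": 0.04,"dz": 0,"wx": 0,"wy": 0,"wz": 8}
    - {"dx": 0.02,"dy": 0.08,"dz": 0,"wx": 0,"wy": 0,"wz": 16}
    - {"dx": 0.028,"dy": 0.12,"dz": 0,"wx": 0,"wy": 0,"wz": 24}
    - {"dx": 0.028,"dy": 0.132,"dz": 0,"wx": 0,"wy": 0,"wz": 29.5}
    - {"dx": 0.028,"dy": 0.132,"dz": 0,"wx": 0,"wy": 0,"wz": 29.5}
    - {"dx": 0.028,"dy": 0.132,"dz": 0,"wx": 0,"wy": 0,"wz": 29.5}
    - {"dx": 0.028,"dy": 0.132,"dz": 0,"wx": 0,"wy": 0,"wz": 29.5}
  gripper: 0.45

```text
time_s: 39.45
tcp_pos: [0.5148, -0.2584, 0.1167]
ee_rot: [[-0.453, -0.891, 0.0], [-0.891, 0.453, -0.0], [0.0, -0.0, -1.0]]
wrist_force: [-0.1, 0.5, -0.3]
gripper_width: 0.446
```

```bash
python3 look.py q1
```

```text
[ 0.5148 -0.2584  0.1167] -116.97
```

View pics/q1c.png

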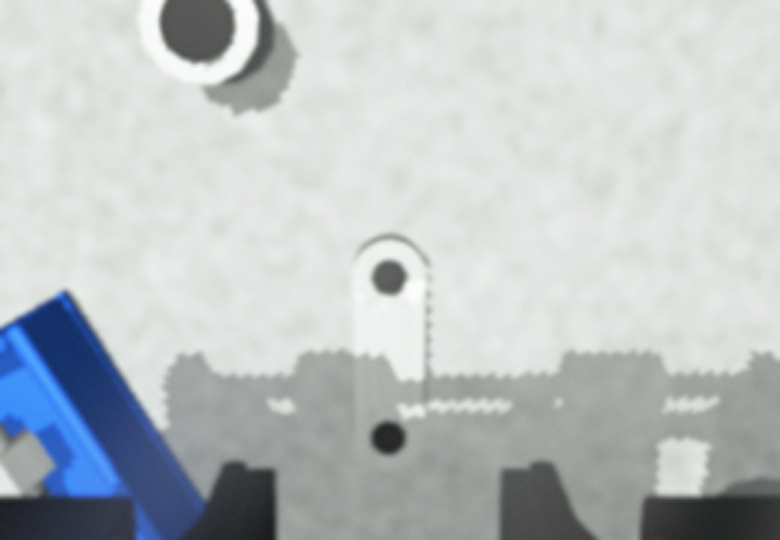

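```bash
python3 pt.py q1 .012 388.5 357; python3 pt.py q1 .04 68 292 205 495
```

```text
[388.5 357. ] [ 0.5147 -0.2584  0.012 ] tool [-0.      0.0002  0.1047]
[ 68. 292.] [ 0.5733 -0.3159  0.04  ] tool [ 0.0247 -0.0782  0.0767]
[205. 495.] [ 0.5702 -0.254   0.04  ] tool [-0.0291 -0.0474  0.0767]
```

drive_tool:
  deltas:
    - {"dx": 0,"dy": 0,"dz": 0.04,"wx": 0,"wy": 0,"wz": 0}
    - {"dx": 0,"dy": 0,"dz": 0.08,"wx": 0,"wy": 0,"wz": 0}
    - {"dx": 0,"dy": 0,"dz": 0.105,"wx": 0,"wy": 0,"wz": 0}
    - {"dx": 0,"dy": 0,"dz": 0.114,"wx": 0,"wy": 0,"wz": 0}
    - {"dx": 0,"dy": 0,"dz": 0.114,"wx": 0,"wy": 0,"wz": 0}
    - {"dx": 0,"dy": 0,"dz": 0.114,"wx": 0,"wy": 0,"wz": 0}

```text
time_s: 40.1
tcp_pos: [0.515, -0.2584, 0.0035]
ee_rot: [[-0.454, -0.891, 0.001], [-0.891, 0.454, -0.001], [-0.0, -0.002, -1.0]]
wrist_force: [0.4, -0.1, 0.4]
gripper_width: 0.448
```

drive_tool:
  deltas:
    - {"dx": 0,"dy": 0,"dz": 0,"wx": 0,"wy": 0,"wz": 0}
    - {"dx": 0,"dy": 0,"dz": 0,"wx": 0,"wy": 0,"wz": 0}
    - {"dx": 0,"dy": 0,"dz": 0,"wx": 0,"wy": 0,"wz": 0}
    - {"dx": 0,"dy": 0,"dz": 0,"wx": 0,"wy": 0,"wz": 0}
    - {"dx": 0,"dy": 0,"dz": 0,"wx": 0,"wy": 0,"wz": 0}
  gripper: 0.0

```text
time_s: 40.6
tcp_pos: [0.514, -0.2584, 0.0035]
ee_rot: [[-0.455, -0.891, 0.001], [-0.891, 0.455, -0.0], [-0.0, -0.001, -1.0]]
wrist_force: [-0.1, -1.0, 2.2]
gripper_width: 0.227
```

```bash
python3 -c "
from h import *
delta((.609,-.107,.11),-185.5)"
```

```text
d [-0.178  -0.0158 -0.1065] yaw now -117.06
wz(mod180) 68.44
```

drive_tool:
  deltas:
    - {"dx": 0,"dy": 0,"dz": -0.04,"wx": 0,"wy": 0,"wz": 0}
    - {"dx": 0,"dy": 0,"dz": -0.08,"wx": 0,"wy": 0,"wz": 0}
    - {"dx": -0.03,"dy": 0,"dz": -0.1065,"wx": 0,"wy": 0,"wz": 8.5}
    - {"dx": -0.06,"dy": 0,"dz": -0.1065,"wx": 0,"wy": 0,"wz": 17}
    - {"dx": -0.09,"dy": -0.005,"dz": -0.1065,"wx": 0,"wy": 0,"wz": 25.5}
    - {"dx": -0.12,"dy": -0.01,"dz": -0.1065,"wx": 0,"wy": 0,"wz": 34}
    - {"dx": -0.15,"dy": -0.0158,"dz": -0.1065,"wx": 0,"wy": 0,"wz": 42.5}
    - {"dx": -0.178,"dy": -0.0158,"dz": -0.1065,"wx": 0,"wy": 0,"wz": 51}
    - {"dx": -0.178,"dy": -0.0158,"dz": -0.1065,"wx": 0,"wy": 0,"wz": 59.5}
    - {"dx": -0.178,"dy": -0.0158,"dz": -0.1065,"wx": 0,"wy": 0,"wz": 68.5}
    - {"dx": -0.178,"dy": -0.0158,"dz": -0.1065,"wx": 0,"wy": 0,"wz": 68.5}
    - {"dx": -0.178,"dy": -0.0158,"dz": -0.1065,"wx": 0,"wy": 0,"wz": 68.5}
    - {"dx": -0.178,"dy": -0.0158,"dz": -0.1065,"wx": 0,"wy": 0,"wz": 68.5}

```text
time_s: 41.9
tcp_pos: [0.6085, -0.1072, 0.1094]
ee_rot: [[-0.995, 0.095, -0.0], [0.095, 0.995, 0.0], [0.0, -0.0, -1.0]]
wrist_force: [-0.5, 0.8, -0.7]
gripper_width: 0.224
```

```bash
python3 look.py q2
```

```text
[ 0.6085 -0.1072  0.1094] 174.53
```

View pics/q2.png

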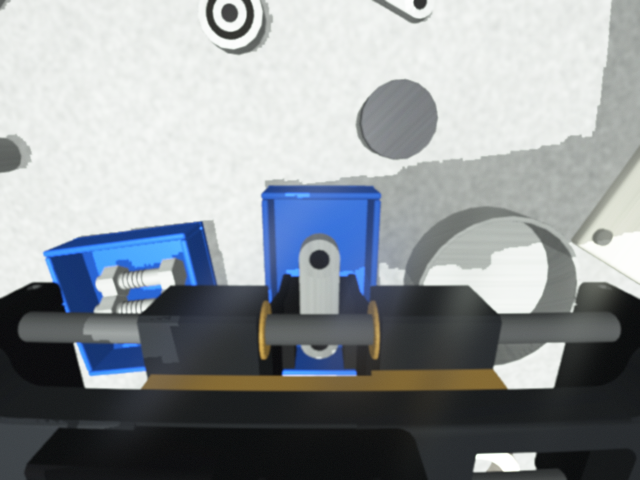

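Run:
```python
from h import *
T=np.load("T_q2.npy")
for p in ((263,189),(380,189),(265,280),(378,280)):
    P=onz("wrist",[p],.04,T)[0];print(P.round(4),(T[:3,:3].T@(P-T[:3,3])).round(4))
```

```text
[ 0.5593 -0.1422  0.04  ] [ 0.0456 -0.0394  0.0694]
[ 0.5671 -0.0615  0.04  ] [0.0455 0.0416 0.0694]
[ 0.6268 -0.1503  0.04  ] [-0.0224 -0.0412  0.0694]
[ 0.635  -0.0661  0.04  ] [-0.0225  0.0435  0.0694]
```

drive_tool:
  deltas:
    - {"dx": 0.002,"dy": 0.001,"dz": 0.04,"wx": 0,"wy": 0,"wz": 0}
    - {"dx": 0.002,"dy": 0.001,"dz": 0.075,"wx": 0,"wy": 0,"wz": 0}
    - {"dx": 0.002,"dy": 0.001,"dz": 0.09,"wx": 0,"wy": 0,"wz": 0}
    - {"dx": 0.002,"dy": 0.001,"dz": 0.094,"wx": 0,"wy": 0,"wz": 0}
    - {"dx": 0.002,"dy": 0.001,"dz": 0.094,"wx": 0,"wy": 0,"wz": 0}
    - {"dx": 0.002,"dy": 0.001,"dz": 0.094,"wx": 0,"wy": 0,"wz": 0}

```text
time_s: 42.55
tcp_pos: [0.608, -0.1059, 0.0169]
ee_rot: [[-0.995, 0.096, 0.003], [0.096, 0.995, -0.0], [-0.003, 0.0, -1.0]]
wrist_force: [0.0, 0.4, -0.5]
gripper_width: 0.227
```

drive_tool:
  deltas:
    - {"dx": 0,"dy": 0,"dz": 0,"wx": 0,"wy": 0,"wz": 0}
    - {"dx": 0,"dy": 0,"dz": 0,"wx": 0,"wy": 0,"wz": 0}
    - {"dx": 0,"dy": 0,"dz": 0,"wx": 0,"wy": 0,"wz": 0}
    - {"dx": 0,"dy": 0,"dz": -0.03,"wx": 0,"wy": 0,"wz": 0}
    - {"dx": 0,"dy": 0,"dz": -0.07,"wx": 0,"wy": 0,"wz": 0}
    - {"dx": -0.03,"dy": 0,"dz": -0.1,"wx": 0,"wy": 0,"wz": 0}
    - {"dx": -0.03,"dy": 0,"dz": -0.1,"wx": 0,"wy": 0,"wz": 0}
  gripper: 0.32

```text
time_s: 43.25
tcp_pos: [0.643, -0.1092, 0.122]
ee_rot: [[-0.995, 0.095, 0.015], [0.095, 0.995, -0.001], [-0.015, -0.0, -1.0]]
wrist_force: [0.5, 0.4, 0.5]
gripper_width: 0.318
```

```bash
python3 look.py q3; python3 -c "
from h import *
delta((.431,-.0455,.12),-120)"
```

```text
[ 0.643  -0.1092  0.122 ] 174.52
d [ 0.2138  0.0427 -0.0028] yaw now 174.44
wz(mod180) -65.56
```

View pics/q3.png

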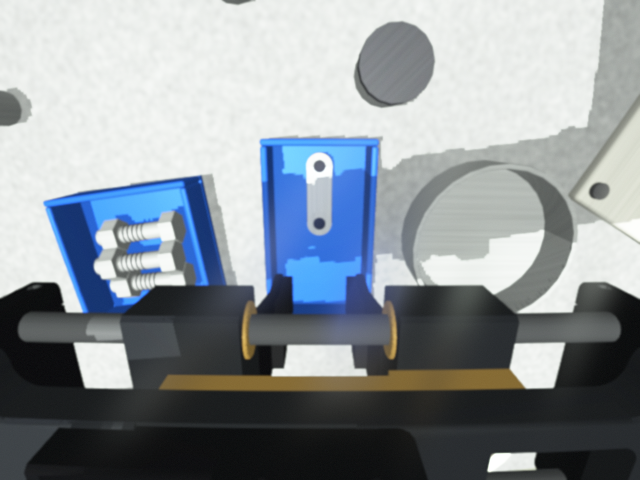

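drive_tool:
  deltas:
    - {"dx": 0.03,"dy": 0.005,"dz": 0,"wx": 0,"wy": 0,"wz": -8.5}
    - {"dx": 0.06,"dy": 0.01,"dz": 0,"wx": 0,"wy": 0,"wz": -17}
    - {"dx": 0.09,"dy": 0.015,"dz": 0,"wx": 0,"wy": 0,"wz": -25.5}
    - {"dx": 0.12,"dy": 0.02,"dz": 0,"wx": 0,"wy": 0,"wz": -34}
    - {"dx": 0.15,"dy": 0.03,"dz": 0,"wx": 0,"wy": 0,"wz": -42.5}
    - {"dx": 0.18,"dy": 0.04,"dz": 0,"wx": 0,"wy": 0,"wz": -51}
    - {"dx": 0.21,"dy": 0.0427,"dz": 0,"wx": 0,"wy": 0,"wz": -59.5}
    - {"dx": 0.2138,"dy": 0.0427,"dz": 0,"wx": 0,"wy": 0,"wz": -65.5}
    - {"dx": 0.2138,"dy": 0.0427,"dz": 0,"wx": 0,"wy": 0,"wz": -65.5}
    - {"dx": 0.2138,"dy": 0.0427,"dz": 0,"wx": 0,"wy": 0,"wz": -65.5}
  gripper: 0.45

```text
time_s: 44.3
tcp_pos: [0.428, -0.0455, 0.1154]
ee_rot: [[-0.503, -0.864, -0.0], [-0.864, 0.503, -0.0], [0.0, 0.0, -1.0]]
wrist_force: [0.7, 0.1, -0.5]
gripper_width: 0.452
```

```bash
python3 look.py q4
```

```text
[ 0.428  -0.0455  0.1154] -120.19
```

View pics/q4c.png

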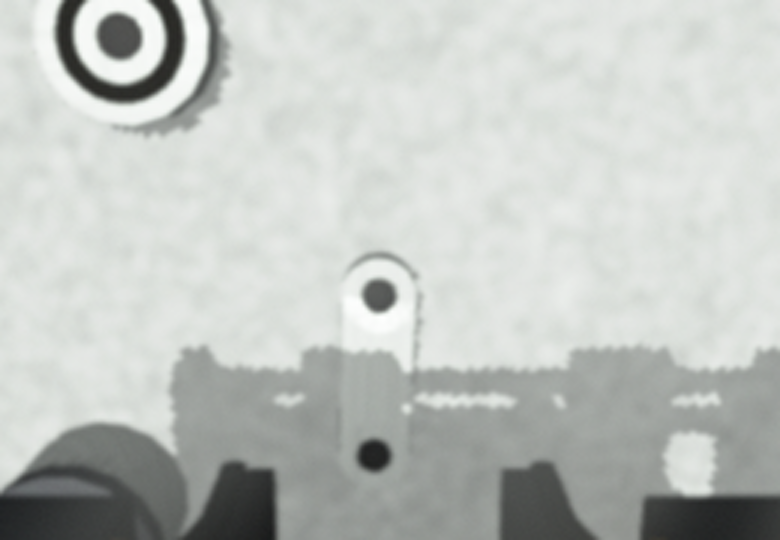

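```bash
python3 pt.py q4 .012 376.5 375; python3 pt.py q4 .018 120 38
```

```text
[376.5 375. ] [ 0.4331 -0.0429  0.012 ] tool [-0.0048 -0.0032  0.1034]
[120.  38.] [ 0.4428 -0.152   0.018 ] tool [ 0.0846 -0.0664  0.0974]
```

drive_tool:
  deltas:
    - {"dx": -0.0048,"dy": -0.003,"dz": 0.04,"wx": 0,"wy": 0,"wz": 2}
    - {"dx": -0.0048,"dy": -0.003,"dz": 0.08,"wx": 0,"wy": 0,"wz": 2}
    - {"dx": -0.0048,"dy": -0.003,"dz": 0.105,"wx": 0,"wy": 0,"wz": 2}
    - {"dx": -0.0048,"dy": -0.003,"dz": 0.1125,"wx": 0,"wy": 0,"wz": 2}
    - {"dx": -0.0048,"dy": -0.003,"dz": 0.1125,"wx": 0,"wy": 0,"wz": 2}
    - {"dx": -0.0048,"dy": -0.003,"dz": 0.1125,"wx": 0,"wy": 0,"wz": 2}

```text
time_s: 44.95
tcp_pos: [0.4341, -0.0428, 0.0034]
ee_rot: [[-0.531, -0.847, 0.001], [-0.847, 0.531, 0.0], [-0.001, -0.001, -1.0]]
wrist_force: [0.2, 0.3, 0.2]
gripper_width: 0.452
```

drive_tool:
  deltas:
    - {"dx": 0,"dy": 0,"dz": 0,"wx": 0,"wy": 0,"wz": 0}
    - {"dx": 0,"dy": 0,"dz": 0,"wx": 0,"wy": 0,"wz": 0}
    - {"dx": 0,"dy": 0,"dz": 0,"wx": 0,"wy": 0,"wz": 0}
    - {"dx": 0,"dy": 0,"dz": 0,"wx": 0,"wy": 0,"wz": 0}
    - {"dx": 0,"dy": 0,"dz": 0,"wx": 0,"wy": 0,"wz": 0}
  gripper: 0.0

```text
time_s: 45.45
tcp_pos: [0.4334, -0.0427, 0.0035]
ee_rot: [[-0.531, -0.848, 0.001], [-0.848, 0.531, 0.0], [-0.001, -0.001, -1.0]]
wrist_force: [-0.7, 1.3, 4.2]
gripper_width: 0.227
```

```bash
python3 -c "
from h import *
delta((.672,-.113,.11),-185.5)"
```

```text
d [-0.0672 -0.2396 -0.1063] yaw now -122.06
wz(mod180) 63.44
```

drive_tool:
  deltas:
    - {"dx": 0,"dy": 0,"dz": -0.04,"wx": 0,"wy": 0,"wz": 0}
    - {"dx": 0,"dy": 0,"dz": -0.08,"wx": 0,"wy": 0,"wz": 0}
    - {"dx": -0.01,"dy": -0.035,"dz": -0.1065,"wx": 0,"wy": 0,"wz": 8}
    - {"dx": -0.02,"dy": -0.07,"dz": -0.1065,"wx": 0,"wy": 0,"wz": 16}
    - {"dx": -0.03,"dy": -0.105,"dz": -0.1065,"wx": 0,"wy": 0,"wz": 24}
    - {"dx": -0.04,"dy": -0.14,"dz": -0.1065,"wx": 0,"wy": 0,"wz": 32}
    - {"dx": -0.05,"dy": -0.175,"dz": -0.1065,"wx": 0,"wy": 0,"wz": 40}
    - {"dx": -0.06,"dy": -0.21,"dz": -0.1065,"wx": 0,"wy": 0,"wz": 48}
    - {"dx": -0.067,"dy": -0.2396,"dz": -0.1065,"wx": 0,"wy": 0,"wz": 56}
    - {"dx": -0.067,"dy": -0.2396,"dz": -0.1065,"wx": 0,"wy": 0,"wz": 63.5}
    - {"dx": -0.067,"dy": -0.2396,"dz": -0.1065,"wx": 0,"wy": 0,"wz": 63.5}
    - {"dx": -0.067,"dy": -0.2396,"dz": -0.1065,"wx": 0,"wy": 0,"wz": 63.5}
    - {"dx": -0.067,"dy": -0.2396,"dz": -0.1065,"wx": 0,"wy": 0,"wz": 63.5}

```text
time_s: 46.75
tcp_pos: [0.671, -0.113, 0.1095]
ee_rot: [[-0.995, 0.095, -0.001], [0.095, 0.995, 0.0], [0.001, -0.0, -1.0]]
wrist_force: [-0.1, 0.5, -0.8]
gripper_width: 0.226
```

```bash
python3 look.py q5; python3 -c "
from h import *
delta((.672,-.113,.015),-185.5)"
```

```text
[ 0.671  -0.113   0.1095] 174.56
d [-0.0008  0.0001  0.0947] yaw now 174.54
wz(mod180) 0.04
```

View pics/q5.png

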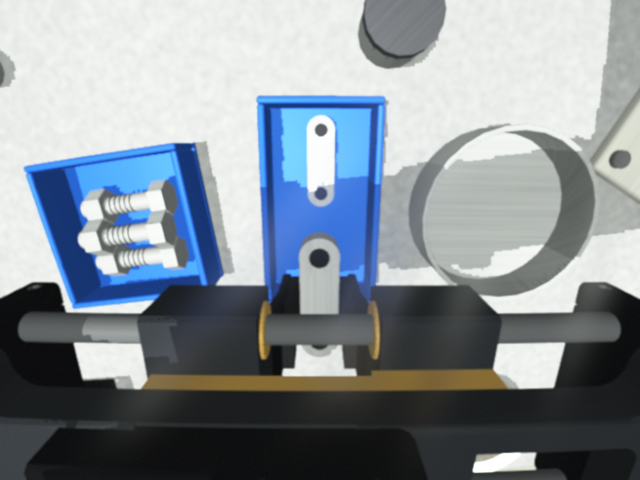

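Run:
```python
from h import *
T=np.load("T_q5.npy")
for p,z in (((321,206),.017),((321,113),.017),((258,100),.04),((385,100),.04),((265,270),.04),((379,270),.04),((319,240),.105)):
    P=onz("wrist",[p],z,T)[0];print(P.round(4),(T[:3,:3].T@(P-T[:3,3])).round(4))
L=onz("wrist",[(411,210),(595,210),(510,124),(505,296)],.04,T)[:,:2];print(L.round(4))
```

```text
[ 0.6419 -0.1093  0.017 ] [0.0293 0.0009 0.0925]
[ 0.5744 -0.1029  0.017 ] [0.0971 0.0009 0.0925]
[ 0.5642 -0.1432  0.04  ] [ 0.1035 -0.0402  0.0696]
[ 0.5721 -0.0611  0.04  ] [0.1034 0.0423 0.0695]
[ 0.6814 -0.155   0.04  ] [-0.0144 -0.0408  0.0695]
[ 0.6896 -0.0708  0.04  ] [-0.0145  0.0438  0.0695]
[ 0.6433 -0.1112  0.105 ] [ 0.0277 -0.0008  0.0045]
[[ 0.6465 -0.0461]
 [ 0.659   0.0886]
 [ 0.5941  0.0219]
 [ 0.7208  0.0255]]
```

drive_tool:
  deltas:
    - {"dx": -0.002,"dy": 0.006,"dz": 0.04,"wx": 0,"wy": 0,"wz": 0}
    - {"dx": -0.002,"dy": 0.006,"dz": 0.075,"wx": 0,"wy": 0,"wz": 0}
    - {"dx": -0.002,"dy": 0.006,"dz": 0.088,"wx": 0,"wy": 0,"wz": 0}
    - {"dx": -0.002,"dy": 0.006,"dz": 0.092,"wx": 0,"wy": 0,"wz": 0}
    - {"dx": -0.002,"dy": 0.006,"dz": 0.092,"wx": 0,"wy": 0,"wz": 0}
    - {"dx": -0.002,"dy": 0.006,"dz": 0.092,"wx": 0,"wy": 0,"wz": 0}

```text
time_s: 47.4
tcp_pos: [0.6757, -0.1076, 0.0194]
ee_rot: [[-0.995, 0.097, 0.004], [0.097, 0.995, -0.0], [-0.004, 0.0, -1.0]]
wrist_force: [0.0, -0.2, -1.2]
gripper_width: 0.224
```

drive_tool:
  deltas:
    - {"dx": 0,"dy": 0,"dz": 0,"wx": 0,"wy": 0,"wz": 0}
    - {"dx": 0,"dy": 0,"dz": 0,"wx": 0,"wy": 0,"wz": 0}
    - {"dx": 0,"dy": 0,"dz": 0,"wx": 0,"wy": 0,"wz": 0}
    - {"dx": 0,"dy": 0,"dz": -0.03,"wx": 0,"wy": 0,"wz": 0}
    - {"dx": 0,"dy": 0,"dz": -0.07,"wx": 0,"wy": 0,"wz": 0}
    - {"dx": -0.03,"dy": 0,"dz": -0.1,"wx": 0,"wy": 0,"wz": 0}
    - {"dx": -0.03,"dy": 0,"dz": -0.1,"wx": 0,"wy": 0,"wz": 0}
  gripper: 0.29

```text
time_s: 48.1
tcp_pos: [0.7101, -0.111, 0.1243]
ee_rot: [[-0.995, 0.096, 0.014], [0.096, 0.995, -0.002], [-0.015, -0.0, -1.0]]
wrist_force: [-0.6, 0.6, -0.5]
gripper_width: 0.287
```

```bash
python3 look.py q6; python3 -c "
from h import *
delta((.4428,-.152,.12),-100)"
```

```text
[ 0.7101 -0.111   0.1243] 174.51
d [ 0.2589 -0.0669 -0.0011] yaw now 174.44
wz(mod180) -85.56
```

View pics/q6.png

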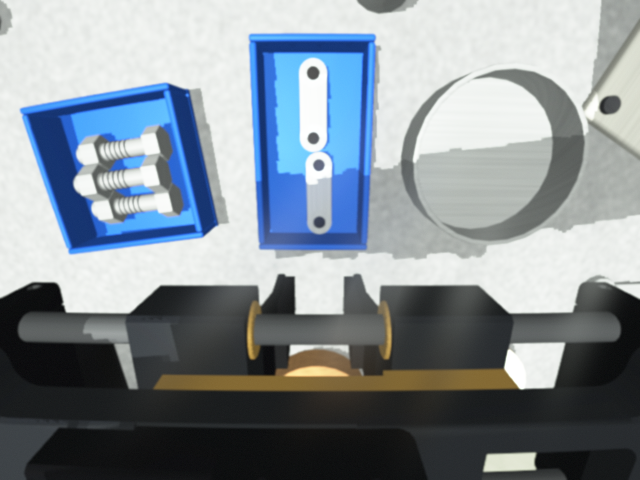

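Run:
```python
from h import *
T=np.load("To.npy")
for n,p in(("turq",(400,190)),("green",(475.5,145.5)),("pink",(520,111))):print(n,onz("wrist",[p],.018,T)[0].round(4))
T=np.load("T_q6.npy")
L=onz("wrist",[(402,150),(585,150),(497,66),(490,243)],.04,T)[:,:2];print(L.round(4))
```

```text
turq [ 0.3554 -0.1785  0.018 ]
green [ 0.3118 -0.2938  0.018 ]
pink [ 0.295  -0.3674  0.018 ]
[[ 0.6457 -0.046 ]
 [ 0.6573  0.0887]
 [ 0.5959  0.0204]
 [ 0.7222  0.0209]]
```

drive_tool:
  deltas:
    - {"dx": 0.045,"dy": -0.012,"dz": 0,"wx": 0,"wy": 0,"wz": -6}
    - {"dx": 0.09,"dy": -0.024,"dz": 0,"wx": 0,"wy": 0,"wz": -12}
    - {"dx": 0.135,"dy": -0.036,"dz": 0,"wx": 0,"wy": 0,"wz": -18}
    - {"dx": 0.18,"dy": -0.048,"dz": 0,"wx": 0,"wy": 0,"wz": -24}
    - {"dx": 0.225,"dy": -0.06,"dz": 0,"wx": 0,"wy": 0,"wz": -30}
    - {"dx": 0.259,"dy": -0.067,"dz": 0,"wx": 0,"wy": 0,"wz": -35.5}
    - {"dx": 0.259,"dy": -0.067,"dz": 0,"wx": 0,"wy": 0,"wz": -35.5}
    - {"dx": 0.259,"dy": -0.067,"dz": 0,"wx": 0,"wy": 0,"wz": -35.5}
    - {"dx": 0.259,"dy": -0.067,"dz": 0,"wx": 0,"wy": 0,"wz": -35.5}
  gripper: 0.7

```text
time_s: 49.05
tcp_pos: [0.4406, -0.1519, 0.1175]
ee_rot: [[-0.867, -0.499, 0.0], [-0.499, 0.867, -0.0], [-0.0, -0.0, -1.0]]
wrist_force: [-0.3, 0.1, 0.3]
gripper_width: 0.701
```

```bash
python3 look.py s1
```

```text
[ 0.4406 -0.1519  0.1175] -150.08
```

View pics/s1c.png

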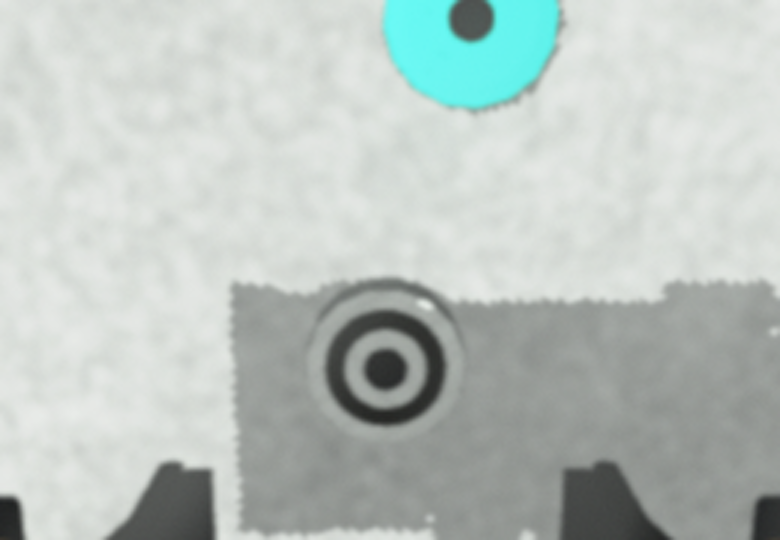

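```bash
python3 pt.py s1 .018 386 369
```

```text
[386. 369.] [ 0.4429 -0.1517  0.018 ] tool [-0.002  -0.0009  0.0995]
```

drive_tool:
  deltas:
    - {"dx": -0.002,"dy": -0.001,"dz": 0.04,"wx": 0,"wy": 0,"wz": 0}
    - {"dx": -0.002,"dy": -0.001,"dz": 0.08,"wx": 0,"wy": 0,"wz": 0}
    - {"dx": -0.002,"dy": -0.001,"dz": 0.105,"wx": 0,"wy": 0,"wz": 0}
    - {"dx": -0.002,"dy": -0.001,"dz": 0.1135,"wx": 0,"wy": 0,"wz": 0}
    - {"dx": -0.002,"dy": -0.001,"dz": 0.1135,"wx": 0,"wy": 0,"wz": 0}
    - {"dx": -0.002,"dy": -0.001,"dz": 0.1135,"wx": 0,"wy": 0,"wz": 0}

```text
time_s: 49.7
tcp_pos: [0.4434, -0.1518, 0.0047]
ee_rot: [[-0.866, -0.499, 0.002], [-0.499, 0.866, -0.0], [-0.001, -0.001, -1.0]]
wrist_force: [0.1, -0.5, 0.2]
gripper_width: 0.703
```

drive_tool:
  deltas:
    - {"dx": 0,"dy": 0,"dz": 0,"wx": 0,"wy": 0,"wz": 0}
    - {"dx": 0,"dy": 0,"dz": 0,"wx": 0,"wy": 0,"wz": 0}
    - {"dx": 0,"dy": 0,"dz": 0,"wx": 0,"wy": 0,"wz": 0}
    - {"dx": 0,"dy": 0,"dz": 0,"wx": 0,"wy": 0,"wz": 0}
    - {"dx": 0,"dy": 0,"dz": 0,"wx": 0,"wy": 0,"wz": 0}
  gripper: 0.0

```text
time_s: 50.2
tcp_pos: [0.4426, -0.1518, 0.0049]
ee_rot: [[-0.867, -0.499, 0.001], [-0.499, 0.867, -0.0], [-0.001, -0.001, -1.0]]
wrist_force: [-0.3, 0.7, 5.8]
gripper_width: 0.496
```

```bash
python3 -c "
from h import *
delta((.632,.0215,.11),-180)"
```

```text
d [-0.2507  0.0555 -0.1049] yaw now -150.05
wz(mod180) 29.95
```

drive_tool:
  deltas:
    - {"dx": 0,"dy": 0,"dz": -0.04,"wx": 0,"wy": 0,"wz": 0}
    - {"dx": 0,"dy": 0,"dz": -0.08,"wx": 0,"wy": 0,"wz": 0}
    - {"dx": -0.04,"dy": 0.01,"dz": -0.105,"wx": 0,"wy": 0,"wz": 5}
    - {"dx": -0.085,"dy": 0.02,"dz": -0.105,"wx": 0,"wy": 0,"wz": 10}
    - {"dx": -0.13,"dy": 0.03,"dz": -0.105,"wx": 0,"wy": 0,"wz": 15}
    - {"dx": -0.175,"dy": 0.04,"dz": -0.105,"wx": 0,"wy": 0,"wz": 20}
    - {"dx": -0.22,"dy": 0.05,"dz": -0.105,"wx": 0,"wy": 0,"wz": 25}
    - {"dx": -0.2507,"dy": 0.0555,"dz": -0.105,"wx": 0,"wy": 0,"wz": 30}
    - {"dx": -0.2507,"dy": 0.0555,"dz": -0.105,"wx": 0,"wy": 0,"wz": 30}
    - {"dx": -0.2507,"dy": 0.0555,"dz": -0.105,"wx": 0,"wy": 0,"wz": 30}
    - {"dx": -0.2507,"dy": 0.0555,"dz": -0.105,"wx": 0,"wy": 0,"wz": 30}

```text
time_s: 51.3
tcp_pos: [0.6303, 0.0207, 0.1084]
ee_rot: [[-1.0, 0.002, -0.002], [0.002, 1.0, -0.0], [0.002, -0.0, -1.0]]
wrist_force: [-0.3, -0.4, -1.2]
gripper_width: 0.491
```

```bash
python3 look.py s2
```

```text
[0.6303 0.0207 0.1084] 179.91
```

View pics/s2.png

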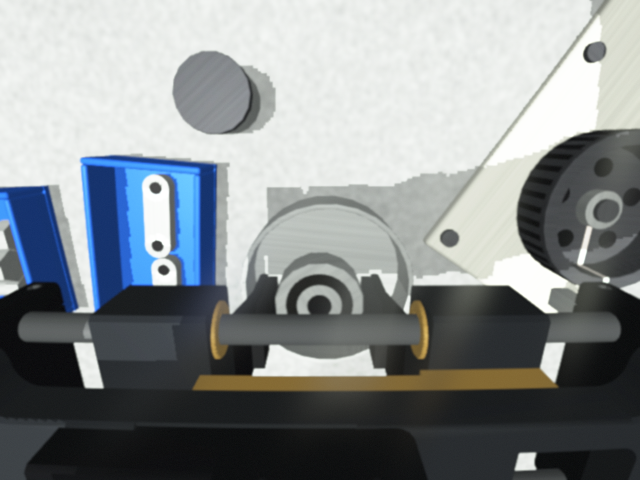

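Run:
```python
from h import *
T=np.load("T_s2.npy")
for p in ((245,262),(412,262),(328,197)):
    P=onz("wrist",[p],.04,T)[0];print(P.round(4),(T[:3,:3].T@(P-T[:3,3])).round(4))
```

```text
[ 0.6377 -0.0343  0.04  ] [-0.0076 -0.055   0.0684]
[0.6381 0.0884 0.04  ] [-0.0078  0.0677  0.0683]
[0.59   0.0264 0.04  ] [0.0402 0.0056 0.0685]
```

drive_tool:
  deltas:
    - {"dx": 0,"dy": 0.006,"dz": 0.04,"wx": 0,"wy": 0,"wz": 0}
    - {"dx": 0,"dy": 0.006,"dz": 0.075,"wx": 0,"wy": 0,"wz": 0}
    - {"dx": 0,"dy": 0.006,"dz": 0.09,"wx": 0,"wy": 0,"wz": 0}
    - {"dx": 0,"dy": 0.006,"dz": 0.095,"wx": 0,"wy": 0,"wz": 0}
    - {"dx": 0,"dy": 0.006,"dz": 0.095,"wx": 0,"wy": 0,"wz": 0}
    - {"dx": 0,"dy": 0.006,"dz": 0.095,"wx": 0,"wy": 0,"wz": 0}

```text
time_s: 51.95
tcp_pos: [0.6326, 0.0272, 0.0156]
ee_rot: [[-1.0, 0.001, 0.003], [0.001, 1.0, 0.0], [-0.003, 0.0, -1.0]]
wrist_force: [1.3, -0.1, -2.1]
gripper_width: 0.496
```

drive_tool:
  deltas:
    - {"dx": 0,"dy": 0,"dz": 0,"wx": 0,"wy": 0,"wz": 0}
    - {"dx": 0,"dy": 0,"dz": 0,"wx": 0,"wy": 0,"wz": 0}
    - {"dx": 0,"dy": 0,"dz": 0,"wx": 0,"wy": 0,"wz": 0}
    - {"dx": 0,"dy": 0,"dz": -0.03,"wx": 0,"wy": 0,"wz": 0}
    - {"dx": 0,"dy": 0,"dz": -0.07,"wx": 0,"wy": 0,"wz": 0}
    - {"dx": -0.02,"dy": 0,"dz": -0.1,"wx": 0,"wy": 0,"wz": 0}
    - {"dx": -0.02,"dy": 0,"dz": -0.1,"wx": 0,"wy": 0,"wz": 0}
  gripper: 0.56

```text
time_s: 52.65
tcp_pos: [0.657, 0.028, 0.1206]
ee_rot: [[-1.0, -0.0, 0.014], [-0.0, 1.0, 0.002], [-0.014, 0.002, -1.0]]
wrist_force: [-0.1, 0.3, 0.3]
gripper_width: 0.559
```

```bash
python3 look.py s3; python3 -c "
from h import *
delta((.391,-.3366,.12),-130)"
```

```text
[0.657  0.028  0.1206] -179.99
d [ 0.2627 -0.3647 -0.005 ] yaw now 179.94
wz(mod180) -50.06
```

View pics/s3.png

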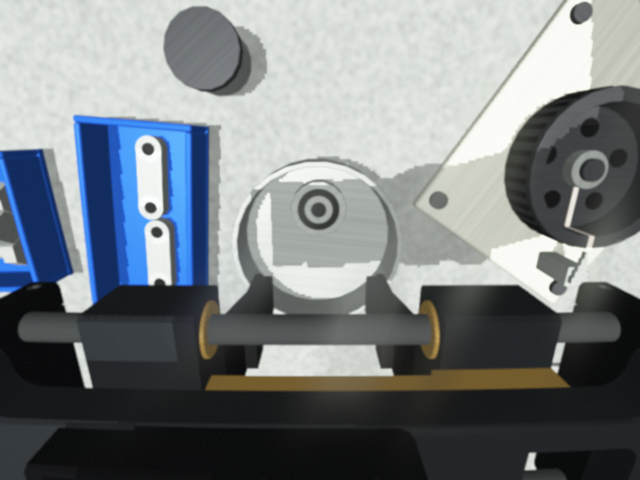

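drive_tool:
  deltas:
    - {"dx": 0.02,"dy": -0.03,"dz": 0,"wx": 0,"wy": 0,"wz": 0}
    - {"dx": 0.045,"dy": -0.065,"dz": 0,"wx": 0,"wy": 0,"wz": 0}
    - {"dx": 0.07,"dy": -0.1,"dz": 0,"wx": 0,"wy": 0,"wz": 0}
    - {"dx": 0.1,"dy": -0.14,"dz": 0,"wx": 0,"wy": 0,"wz": 0}
    - {"dx": 0.125,"dy": -0.175,"dz": 0,"wx": 0,"wy": 0,"wz": 0}
    - {"dx": 0.15,"dy": -0.21,"dz": 0,"wx": 0,"wy": 0,"wz": 0}
    - {"dx": 0.18,"dy": -0.25,"dz": 0,"wx": 0,"wy": 0,"wz": 0}
    - {"dx": 0.205,"dy": -0.285,"dz": 0,"wx": 0,"wy": 0,"wz": 0}
    - {"dx": 0.23,"dy": -0.32,"dz": 0,"wx": 0,"wy": 0,"wz": 0}
    - {"dx": 0.25,"dy": -0.35,"dz": 0,"wx": 0,"wy": 0,"wz": 0}
    - {"dx": 0.2627,"dy": -0.3647,"dz": 0,"wx": 0,"wy": 0,"wz": 0}
    - {"dx": 0.2627,"dy": -0.3647,"dz": 0,"wx": 0,"wy": 0,"wz": 0}
    - {"dx": 0.2627,"dy": -0.3647,"dz": 0,"wx": 0,"wy": 0,"wz": 0}
  gripper: 0.7

```text
time_s: 54.0
tcp_pos: [0.3878, -0.3368, 0.1135]
ee_rot: [[-1.0, 0.002, -0.001], [0.002, 1.0, 0.001], [0.001, 0.001, -1.0]]
wrist_force: [-0.5, -0.3, 0.6]
gripper_width: 0.702
```

```bash
python3 look.py s4
```

```text
[ 0.3878 -0.3368  0.1135] 179.87
```

View pics/s4.png

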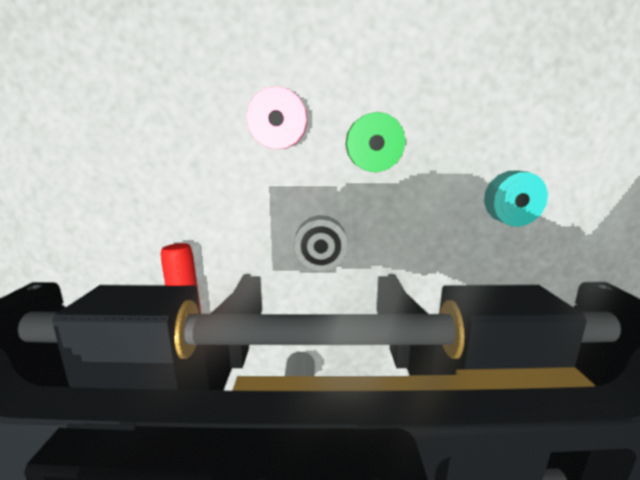

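View pics/s4c.png

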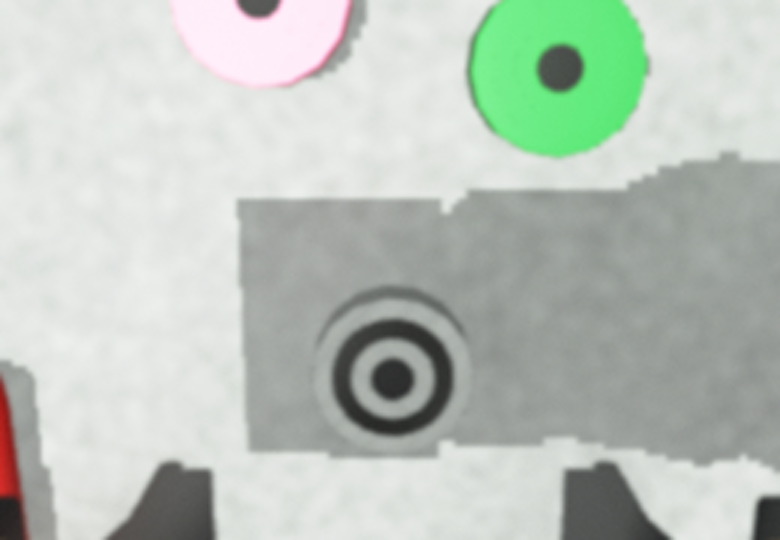

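```bash
python3 pt.py s4 .018 393 379 15 480
```

```text
[393. 379.] [ 0.3915 -0.336   0.018 ] tool [-0.0038  0.0007  0.0954]
[ 15. 480.] [ 0.4206 -0.4414  0.018 ] tool [-0.0331 -0.1046  0.0953]
```

drive_tool:
  deltas:
    - {"dx": -0.0035,"dy": 0.0005,"dz": 0.04,"wx": 0,"wy": 0,"wz": 0}
    - {"dx": -0.0035,"dy": 0.0005,"dz": 0.08,"wx": 0,"wy": 0,"wz": 0}
    - {"dx": -0.0035,"dy": 0.0005,"dz": 0.1,"wx": 0,"wy": 0,"wz": 0}
    - {"dx": -0.0035,"dy": 0.0005,"dz": 0.1095,"wx": 0,"wy": 0,"wz": 0}
    - {"dx": -0.0035,"dy": 0.0005,"dz": 0.1095,"wx": 0,"wy": 0,"wz": 0}
    - {"dx": -0.0035,"dy": 0.0005,"dz": 0.1095,"wx": 0,"wy": 0,"wz": 0}

```text
time_s: 54.65
tcp_pos: [0.3932, -0.3365, 0.0054]
ee_rot: [[-1.0, -0.0, 0.001], [-0.0, 1.0, -0.001], [-0.001, -0.001, -1.0]]
wrist_force: [-0.1, 0.2, -0.1]
gripper_width: 0.697
```

drive_tool:
  deltas:
    - {"dx": 0,"dy": 0,"dz": 0,"wx": 0,"wy": 0,"wz": 0}
    - {"dx": 0,"dy": 0,"dz": 0,"wx": 0,"wy": 0,"wz": 0}
    - {"dx": 0,"dy": 0,"dz": 0,"wx": 0,"wy": 0,"wz": 0}
    - {"dx": 0,"dy": 0,"dz": 0,"wx": 0,"wy": 0,"wz": 0}
    - {"dx": 0,"dy": 0,"dz": 0,"wx": 0,"wy": 0,"wz": 0}
  gripper: 0.0

```text
time_s: 55.15
tcp_pos: [0.3924, -0.3367, 0.0054]
ee_rot: [[-1.0, 0.001, 0.001], [0.001, 1.0, -0.0], [-0.001, -0.0, -1.0]]
wrist_force: [0.4, 2.0, 6.3]
gripper_width: 0.493
```

```bash
python3 -c "
from h import *
T=np.load('T_s3.npy')
print(onz('wrist',[(319,209)],.022,T)[0], onz('wrist',[(237,240),(398,240),(318,158),(318,314)],.04,T)[:,:2])
delta((.681,.026,.12),-180)"
```

```text
[0.63244811 0.02755808 0.022     ] [[ 0.6524348  -0.03463685]
 [ 0.65266043  0.0874103 ]
 [ 0.59203717  0.02683125]
 [ 0.7154479   0.0266158 ]]
d [-0.2883  0.3629 -0.1145] yaw now 179.94
wz(mod180) -0.06
```

drive_tool:
  deltas:
    - {"dx": 0,"dy": 0,"dz": -0.04,"wx": 0,"wy": 0,"wz": 0}
    - {"dx": 0,"dy": 0,"dz": -0.08,"wx": 0,"wy": 0,"wz": 0}
    - {"dx": -0.01,"dy": 0.015,"dz": -0.1145,"wx": 0,"wy": 0,"wz": 0}
    - {"dx": -0.035,"dy": 0.05,"dz": -0.1145,"wx": 0,"wy": 0,"wz": 0}
    - {"dx": -0.065,"dy": 0.085,"dz": -0.1145,"wx": 0,"wy": 0,"wz": 0}
    - {"dx": -0.095,"dy": 0.12,"dz": -0.1145,"wx": 0,"wy": 0,"wz": 0}
    - {"dx": -0.125,"dy": 0.155,"dz": -0.1145,"wx": 0,"wy": 0,"wz": 0}
    - {"dx": -0.15,"dy": 0.19,"dz": -0.1145,"wx": 0,"wy": 0,"wz": 0}
    - {"dx": -0.18,"dy": 0.225,"dz": -0.1145,"wx": 0,"wy": 0,"wz": 0}
    - {"dx": -0.21,"dy": 0.26,"dz": -0.1145,"wx": 0,"wy": 0,"wz": 0}
    - {"dx": -0.235,"dy": 0.295,"dz": -0.1145,"wx": 0,"wy": 0,"wz": 0}
    - {"dx": -0.265,"dy": 0.33,"dz": -0.1145,"wx": 0,"wy": 0,"wz": 0}
    - {"dx": -0.288,"dy": 0.363,"dz": -0.1145,"wx": 0,"wy": 0,"wz": 0}
    - {"dx": -0.288,"dy": 0.363,"dz": -0.1145,"wx": 0,"wy": 0,"wz": 0}
    - {"dx": -0.288,"dy": 0.363,"dz": -0.1145,"wx": 0,"wy": 0,"wz": 0}
    - {"dx": -0.288,"dy": 0.363,"dz": -0.1145,"wx": 0,"wy": 0,"wz": 0}

```text
time_s: 56.75
tcp_pos: [0.6795, 0.0254, 0.1184]
ee_rot: [[-1.0, 0.002, -0.002], [0.002, 1.0, -0.0], [0.002, -0.0, -1.0]]
wrist_force: [0.2, -0.3, -0.3]
gripper_width: 0.498
```

```bash
python3 look.py s5; python3 -c "
from h import *
delta((.681,.026,.013),-180)"
```

```text
[0.6795 0.0254 0.1184] 179.89
d [-0.0015  0.001   0.1057] yaw now 179.87
wz(mod180) -0.13
```

View pics/s5.png

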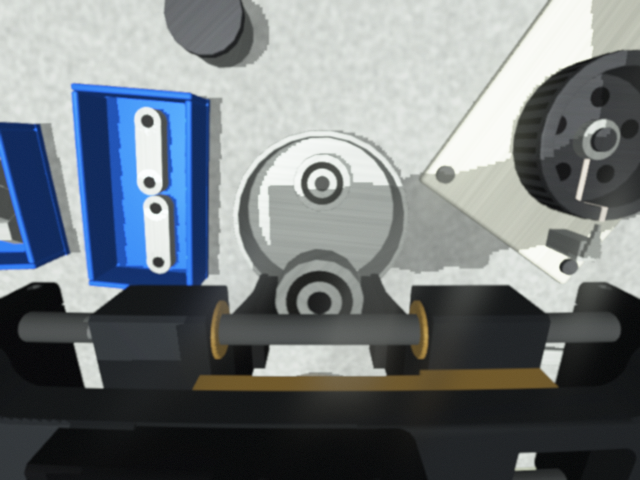

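drive_tool:
  deltas:
    - {"dx": 0,"dy": 0.001,"dz": 0.04,"wx": 0,"wy": 0,"wz": 0}
    - {"dx": 0,"dy": 0.001,"dz": 0.08,"wx": 0,"wy": 0,"wz": 0}
    - {"dx": 0,"dy": 0.001,"dz": 0.097,"wx": 0,"wy": 0,"wz": 0}
    - {"dx": 0,"dy": 0.001,"dz": 0.104,"wx": 0,"wy": 0,"wz": 0}
    - {"dx": 0,"dy": 0.001,"dz": 0.104,"wx": 0,"wy": 0,"wz": 0}
    - {"dx": 0,"dy": 0.001,"dz": 0.104,"wx": 0,"wy": 0,"wz": 0}

```text
time_s: 57.4
tcp_pos: [0.6806, 0.0264, 0.016]
ee_rot: [[-1.0, 0.002, 0.001], [0.002, 1.0, 0.0], [-0.001, 0.0, -1.0]]
wrist_force: [0.5, 0.4, -0.4]
gripper_width: 0.498
```

drive_tool:
  deltas:
    - {"dx": 0,"dy": 0,"dz": 0,"wx": 0,"wy": 0,"wz": 0}
    - {"dx": 0,"dy": 0,"dz": 0,"wx": 0,"wy": 0,"wz": 0}
    - {"dx": 0,"dy": 0,"dz": 0,"wx": 0,"wy": 0,"wz": 0}
    - {"dx": 0,"dy": 0,"dz": -0.03,"wx": 0,"wy": 0,"wz": 0}
    - {"dx": 0,"dy": 0,"dz": -0.07,"wx": 0,"wy": 0,"wz": 0}
    - {"dx": -0.02,"dy": 0,"dz": -0.12,"wx": 0,"wy": 0,"wz": 0}
    - {"dx": -0.02,"dy": 0,"dz": -0.17,"wx": 0,"wy": 0,"wz": 0}
    - {"dx": -0.02,"dy": 0,"dz": -0.2,"wx": 0,"wy": 0,"wz": 0}
    - {"dx": -0.02,"dy": 0,"dz": -0.2,"wx": 0,"wy": 0,"wz": 0}
  gripper: 0.56

```text
time_s: 58.3
tcp_pos: [0.7036, 0.0273, 0.2229]
ee_rot: [[-1.0, 0.0, 0.014], [0.001, 1.0, 0.001], [-0.014, 0.001, -1.0]]
wrist_force: [0.6, 1.0, 0.2]
gripper_width: 0.562
```

```bash
python3 look.py s6; python3 -c "
from h import *
im=cams.capture('scene')[:,:,::-1].copy();cv2.imwrite('pics/s6s.png',im)"
```

```text
[0.7036 0.0273 0.2229] 179.97
```

View pics/s6.png

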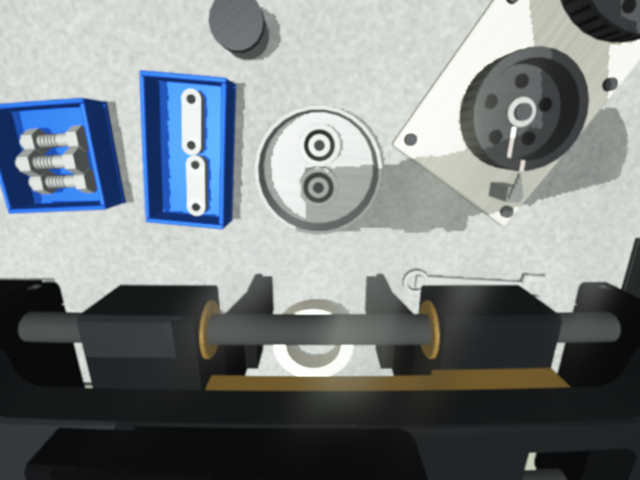

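View pics/s6s.png

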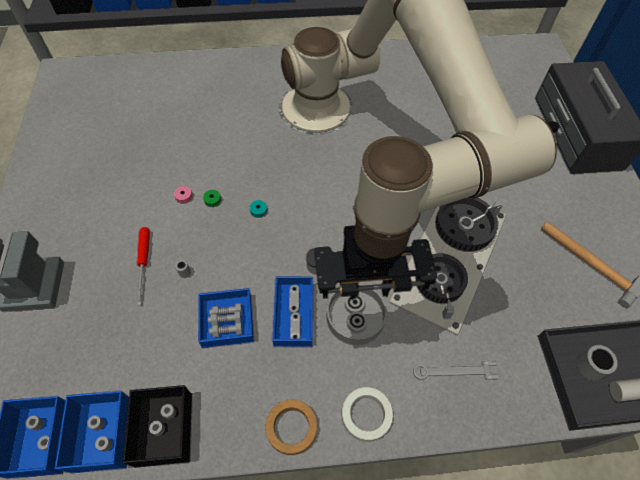

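drive_tool:
  deltas:
    - {"dx": 0.02,"dy": 0.045,"dz": -0.02,"wx": 0,"wy": 0,"wz": 0}
    - {"dx": 0.03,"dy": 0.09,"dz": -0.04,"wx": 0,"wy": 0,"wz": 0}
    - {"dx": 0.04,"dy": 0.135,"dz": -0.06,"wx": 0,"wy": 0,"wz": 0}
    - {"dx": 0.05,"dy": 0.18,"dz": -0.07,"wx": 0,"wy": 0,"wz": 0}
    - {"dx": 0.06,"dy": 0.22,"dz": -0.07,"wx": 0,"wy": 0,"wz": 0}
    - {"dx": 0.06,"dy": 0.22,"dz": -0.07,"wx": 0,"wy": 0,"wz": 0}
    - {"dx": 0.06,"dy": 0.22,"dz": -0.07,"wx": 0,"wy": 0,"wz": 0}

```text
time_s: 59.1
tcp_pos: [0.6397, 0.248, 0.2827]
ee_rot: [[-1.0, -0.001, -0.004], [-0.001, 1.0, -0.002], [0.004, -0.002, -1.0]]
wrist_force: [0.1, -0.9, -0.4]
gripper_width: 0.56
```

Run:
```python
from h import *
T=pose();np.save("T_z.npy",T);im=cams.capture("wrist")[:,:,::-1].copy();cv2.imwrite("pics/z.png",im)
p=proj("wrist",[[.458,.321,.055],[.599,.2266,.055]],T);print(p)
cr=[]
for c in p.astype(int):
    x0,y0=max(c[0]-75,0),max(c[1]-75,0);print(x0,y0);k=im[y0:y0+150,x0:x0+133];cr.append(cv2.resize(k,(399,450),interpolation=cv2.INTER_CUBIC))
cv2.imwrite("pics/z2.png",np.hstack(cr))
```

```text
[[389.37264391  40.4122749 ]
 [301.22462678 175.5176919 ]]
314 0
226 100
```

View pics/z2.png

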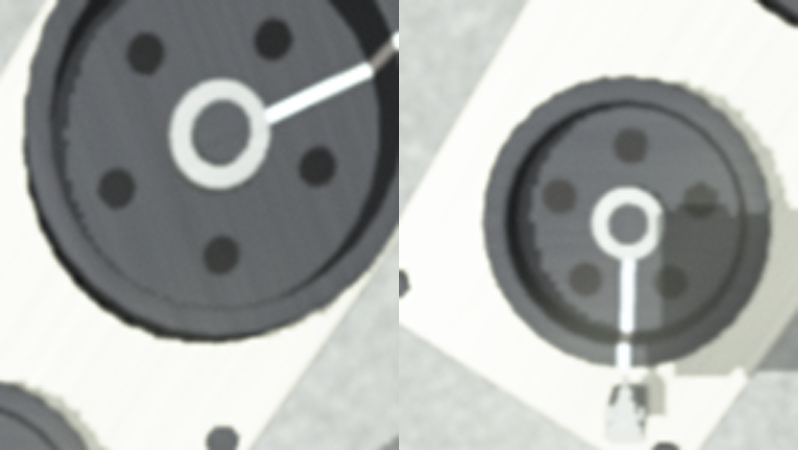

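Run:
```python
from h import *
im=cv2.imread("pics/z.png");crop(im,350,0,490,80,5.7,"pics/z3.png")
crop(im,270,160,340,250,6.5,"pics/z4.png")
```

```text
(no output)
```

View pics/z3.png

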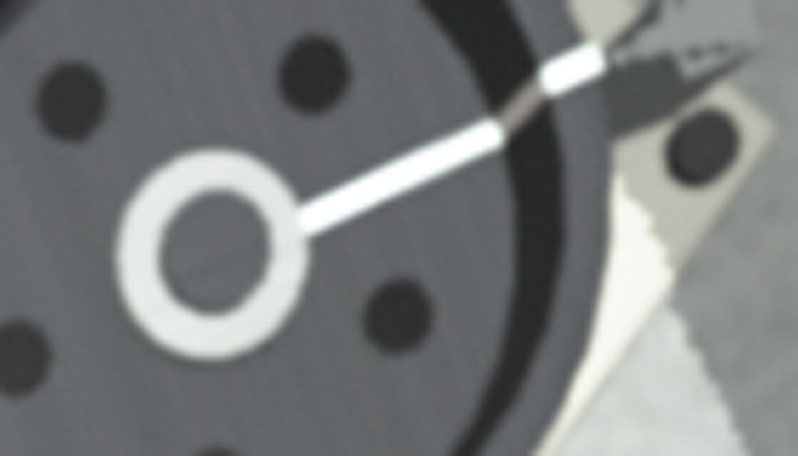

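View pics/z4.png

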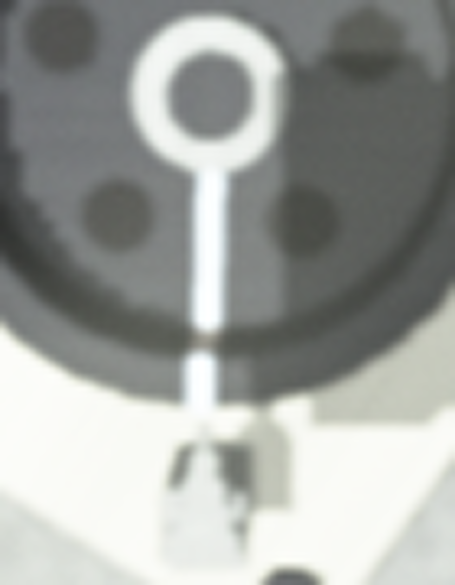

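```bash
python3 -c "
from station import ticket
print(ticket.finish_job())"
```

```text
the job is handed in; nothing more can be done
None
```

The job is handed in at about 59 s of the 210 s: both marks are at their pointers and all seven pieces of loose hardware are in their bins. There were seven pieces in all: three bolts, two rollers and two links.

- **Pulleys:** I turned the crank pulley first, then the cam pulley, pinching each by its rim and trimming after a look. Right after each was set, its mark was within about 0.5° of its pointer. In the final close-up both still lined up by eye; I took no new angle measurement then.
- **Sorting:** The three bolts are in the square bin, the two grey rollers in the round dish and the two links in the oblong bin. The last wrist and scene pictures show all seven inside. The middle bolt rests slightly higher, against its two neighbours.
- **Left alone:** I didn't touch the pink, green and turquoise look-alikes, the socket, the tin or the screwdriver.
- **Odd points:** One roller had been knocked about 5 cm before I reached it, so I found it again before gripping. The scene and wrist cameras disagreed by 4–9 mm on where the bins were, so I went by close wrist views there. I saw no grip slip, and the wrist-force readings stayed below 15 N.

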